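Clamp a dowel in the tilted drill vise with its removable crank

TASK

The thick beech dowel lies loose between the jaws of the tilted drill vise. Take the crank from the white step stool, push it fully home on the square end of the vise screw and wind it clockwise until it comes up against its stop, so that the jaw grips the dowel firmly; then lift the crank off and lay it down gently on the stool again, flat with its handle up. Leave the dowel lying where it is in the vise and do not push any of the other things about.

Things in the scene. Friction and masses are not known exactly. Their poses are not given: they have to be found in the camera images.
- crank_boss (a point): Centre of the loose crank's boss, on its hole's axis, 14 mm over its underside. Dark cast-metal crank, 0.17 kg: square boss 30 x 30 x 28 mm high with a 16 mm square hole right through along z; flat arm 16 x 8 mm level with the underside; black handle. x: along the arm to the handle; z: out of the top (handle side), up at the start, lying flat on the stool. Grip the boss across the arm (along y).
- crank_handle (a point): Middle of the crank's handle: black sleeve 21 mm in diameter, 44 mm long (9 to 53 mm over the crank's underside), axis along z, 65 mm from the boss's axis along x and 17 mm higher than crank_boss. It spins freely on its pin, so the fingers may keep their direction while the crank goes round. Same axes as crank_boss.
- screw_seat (a point): Point on the vise screw's axis where crank_boss comes when the crank is fully home: 14 mm above the shoulder (24 mm wide, 18 mm clear of the block below), 18 mm below the tip. The end is 14 mm square, 32 mm long, last 5 mm tapered to 8 mm. z: out along the screw, 35 degrees from vertical towards the robot; x, y: square to the flats, turning with it. The crank fits in 4 positions, play 8 degrees.
- screw (a joint): Turn of the screw in rad, growing clockwise (seen looking down on the square end): 0 is jaws 30 mm apart, 5 mm closer per turn. The jaw meets the dowel at 12.57; at the hard stop, 15.71, it grips firmly. It takes about 0.1 N m to turn, up to 0.2 N m near the stop, and stays where it is left, with or without the crank.
- jaw_face (a point): Middle of the gripping face of the vise's moving jaw (76 mm wide); z along the screw, y along the jaw. The grey vise is fixed on the platform, base 180 x 125 mm; the bearing block below the screw's shoulder is 60 x 36 mm.
- jaw: The vise's moving jaw, a grey block 76 x 36 x 32 mm with a steel face; origin at the middle of the face's edge on the slideway, axes as jaw_face.
- dowel: The thick beech dowel, 20 mm in diameter, 180 mm long, about 45 g, lying loose across the vise in the corner between the lower, fixed jaw and the bed, ends sticking out on both sides; origin at its centre, y along it.
- stool_top (a point): Centre of the top of the fixed white step stool: top 280 mm (x) by 400 mm (y), flat, 150 mm above the platform; z up.
- crank: The same crank; origin on its underside, half-way between the boss's and the handle's axes; axes as crank_boss.
- hex_keys: Bystander on the stool: steel ring with four hex keys lying flat, about 90 x 60 mm; origin on the stool, near the middle.
- level_center (a point): Bystander on the stool: yellow plastic level lying flat, 230 mm (along its x) x 46 x 20 mm; its centre.
- spare_dowel_center (a point): Bystander on the stool: thin beech dowel, 12 mm in diameter, 180 mm long (along its y); its centre.
- case_center (a point): Bystander on the stool: small closed aluminium case 92 (x) x 130 (y) x 47 mm; its centre.
- hammer: Bystander on the platform: hammer 270 mm long (x), dark soft handle, head at +x, 26 mm high; origin under its middle.
- screw_jar: Bystander on the platform: glass jar, 64 mm in diameter, 75 mm high; origin under its middle.
- offcut: Bystander on the platform: plywood offcut 80 x 50 x 28 mm; origin under its middle.
Things that resemble listed ones, but are neither listed nor needed, are in the scene too. Leave any pink, purple or turquoise look-alike of the crank alone.

How it is judged (in metres and radians):
On the way, in this order (a step that is already met when the one before it is completed fails the run):
1. the crank is fully home on the square end of the screw (boss centre within 4 mm of its seat, axes within 7 degrees) (distance between crank_boss and screw_seat below 0.004 m and angle between the z axis of crank_boss and the z axis of screw_seat, either way round below 0.12 rad), for 0.2 s.
2. with the crank on it, the screw is wound up tight: jaw and dowel press on each other with more than 30 N (all of step 1 and contact force between jaw and dowel above 30 N), for 0.2 s.
3. the crank is off the screw, more than 60 mm from its seat (distance between crank_boss and screw_seat above 0.06 m), for 0.1 s.
At the end, for the whole second after the job is handed in: The jaw presses on the dowel with more than 30 N and the dowel's centre is within 12 mm of where it lay; the crank lies still on the stool's top, flat (within 6 degrees) with its handle up, and released (contact force between jaw and dowel above 30 N and distance of dowel from where it was at the start of the episode below 0.012 m and z of crank_boss in the frame of stool_top between 0.009 and 0.019 m and x of crank_boss in the frame of stool_top between -0.14 and 0.14 m and y of crank_boss in the frame of stool_top between -0.2 and 0.2 m and angle between the z axis of crank_boss and the z axis of stool_top, either way round below 0.1 rad and z of crank_handle in the frame of stool_top above 0.02 m and linear speed of crank below 0.02 m/s); the robot touches nothing.
It fails at once if the crank dropped or slammed on the stool (faster than 0.6 m/s within 20 mm of its top) (linear speed of crank above 0.6 m/s and z of crank_boss in the frame of stool_top between 0 and 0.034 m).
It fails at once if the thick dowel pushed more than 25 mm out of place (distance of dowel from where it was at the start of the episode above 0.025 m).
It fails at once if one of the other things pushed more than 30 mm (distance of any of hex_keys, level_center, spare_dowel_center, case_center, hammer, screw_jar, offcut from where it was at the start of the episode above 0.03 m).
It also fails if it takes over 72 s, if anything falls off the work surface, if the arm or the gripper's body presses on something with over 40 N, if the wrist force passes 120 N, or if a joint passes its speed limit or range.

ROBOT

A 7-joint arm with a two-finger parallel gripper is mounted at the origin on the work surface. World frame = base frame: x ahead of the robot, y to its left, z up, the work surface at z = 0. Lengths are in m, angles in degrees, forces in N, time in s.
With the tool pointing down it reaches from about 0.4 to 0.85 m from the base axis. Payload 6.9 kg.
Tool frame: the origin (TCP) lies midway between the tips of the shut fingers; the grasp point (between the pads) lies 19 mm behind it; x points along the fingers, y is the direction in which the jaws open and shut, and the axes are right-handed (so a half turn about x gives the same grasp; the last joint's range is limited). The gripper opens to 85 mm and grips with 20 to 120 N. Pads are 22 mm wide; open, the fingers measure 114 mm over their backs; the gripper's body (76 mm by 85 mm) begins 54 mm behind the grasp point. The pads swing forward as they close: fully open they stand 13 mm farther back than shut.
Start: joints at [-65.919, 29.078, -13.613, 85.955, 7.202, 65.827, -8.869], TCP at [0.194, 0.594, 0.231] pointing down, gripper open.
Joint ranges: [-176.47, 176.47], [-13.61, 117.27], [-81.72, 77.17], [0.22, 143.17], [-87.28, 267.28], [10, 112.55], [-165.47, 165.47]. Speed limits (degrees/s): [136.94, 136.94, 180, 180, 180, 180, 180].

INTERFACE

Orientations are given as [roll, pitch, yaw] about the fixed x, y, z axes, in that order (R = Rz(yaw) Ry(pitch) Rx(roll)).
In Python, from station import arm gives the robot as it stands. The module is installed in compiled form; this text tells all that it offers.
- The arm moves only by the tool arm_command, never from a script. Its argument "plan" is a list of rows, each a list of 7 numbers: the shift along the tool's x, y, z in units of 40 mm (1.0 is 40 mm), then the turn, a rotation vector about the tool's x, y, z in units of 6 degrees (1.0 is 6 degrees), then the finger opening in mm, from 0 to 85.4. In form: [[x, y, z, rx, ry, rz, grip], ...]. A call has 1 to 8 rows; each row shifts and turns the commanded pose from where the row before left it, along the tool's axes as they then stand; what a row does not reach is not made up. A row lasts 1/10 s, in which the tool goes at most 50 mm and 8.59 degrees, less where a joint would pass 70% of its speed; a pose out of reach is approached as far as the arm can. A call is refused whole if a number of a shift passes 1 or a number of a turn 1, either way. A call with a gripper value outside its range is refused whole. The fingers move at their own pace and stop on an object; "grip_force" is the grip in N (left out, the last holds). Time passes only in rows, so rows that do not move let the fingers close. It gives the time, the measured TCP pose, the force and the opening at its end, in the units of the state.
- arm.get_state(): the state, without advancing time (a new reading comes with each control period).
- arm.snapshot(name): name is "scene" or "top" or "wrist"; returns (picture, depth): 400x640x3 uint8, red, green, blue; 400x640 float32, m along the optical axis (not along the pixel's ray), 0 where there is no reading.
- arm.camera_info(name): a dict with "fx", "fy", "cx", "cy" (pixels), "world_from_camera" (4x4, takes a point from camera to world coordinates). Camera axes: x right, y down, z forward; pixel columns grow to the right and rows downward; lengths in m; the calibration is good to about 2 mm. A picture is of the moment at which its call begins: read the wrist's pose just before it. camera_info takes no time and is no camera call; for the wrist camera it gives the pose at the moment of the call.
- arm.close_job(): hands the job in, once; it reports no verdict.
The state is a dict: "time_s": time; "q": joint angles; "dq": joint speeds; "joint_efforts": joint torques, N m; "tool_pos": TCP position; "tool_rot": TCP orientation; "wrist_force": force on the tool from outside, world axes, zero at the start; "torque": the same for the moment, N m; "width": opening from 0.0 (shut) to 1.0 (fully open).
Only numpy, scipy, OpenCV 4.12 (cv2) and the standard library are available. Lean on these libraries where they do the work, as an engineer would, in place of code of your own. Each camera call takes 0.05 s, during which the arm holds its last target.

## Working session

There is one attempt and no reset: what is moved stays moved. The work goes in short steps, Python scripts to look and compute and a tool call to move; the robot and the scene stay as the last step left them, time stands still between calls to the robot, and variables do not carry over. Pictures are saved under pics/ and viewed, and the job is handed in when it is done.

Besides the shell and the picture viewer there is one more tool, called after "Call:" by a JSON object that holds its "fn" and its "kwargs", one argument or row to a line. arm_command: Moves the arm, as the interface text tells. Its arguments: {"type":"object","properties":{"plan":{"type":"array","items":{"type":"array","items":{"type":"number"}}},"grip_force":{"type":"number"}},"required":["plan"]}

```bash
ls; mkdir -p pics; python3 - <<'E'
from station import arm
import cv2,numpy as np
s=arm.get_state()
for k,v in s.items(): print(k,np.round(v,4))
for n in ["scene","top","wrist"]:
    p,d=arm.snapshot(n); cv2.imwrite(f"pics/{n}0.png",p[:,:,::-1]); np.save(f"{n}0.npy",d)
    c=arm.camera_info(n); print(n,c["fx"],c["cx"],c["cy"]); print(np.round(c["world_from_camera"],4))
E
```

```text
pics
time_s 0.0
q [-65.9191  29.1245 -13.6112  86.008    7.202   65.8246  -8.8675]
dq [-0.0351 -0.0613 -0.0483  0.0418  0.0386 -0.005   0.093 ]
joint_efforts [ 5.00000e-04 -6.20606e+01 -2.18680e+00 -2.49655e+01  1.27000e-02
  1.21000e-02 -0.00000e+00]
tool_pos [0.1934 0.5938 0.2304]
tool_rot [ -89.6719   89.9019 -107.7035]
wrist_force [-0.2521  0.3351  0.059 ]
torque [-0.0049  0.0679  0.0114]
width 0.9974
scene 442.5052582201269 316.26081040743014 200.4091895272375
[[-0.0407  0.5282 -0.8481  1.8554]
 [ 0.9991  0.0331 -0.0273  0.0672]
 [ 0.0136 -0.8485 -0.5291  0.9584]
 [ 0.      0.      0.      1.    ]]
top 407.6332854373419 318.8614296879716 200.42730840610568
[[-0.0198 -0.9876  0.1558  0.3485]
 [-0.9997  0.0175 -0.0161  0.0468]
 [ 0.0131 -0.1561 -0.9877  1.3005]
 [ 0.      0.      0.      1.    ]]
wrist 293.87798023188213 319.4440634649885 201.94909050718192
[[ 3.108e-01  9.008e-01  3.034e-01  1.160e-01]
 [ 9.505e-01 -2.942e-01 -1.000e-01  6.183e-01]
 [-8.000e-04  3.194e-01 -9.476e-01  3.724e-01]
 [ 0.000e+00  0.000e+00  0.000e+00  1.000e+00]]
```

View pics/scene0.png

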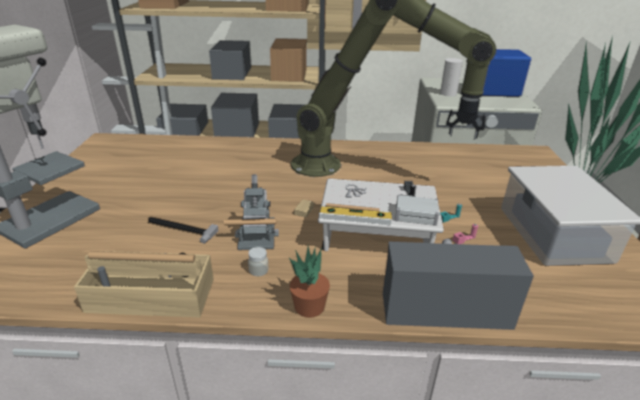

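View pics/top0.png

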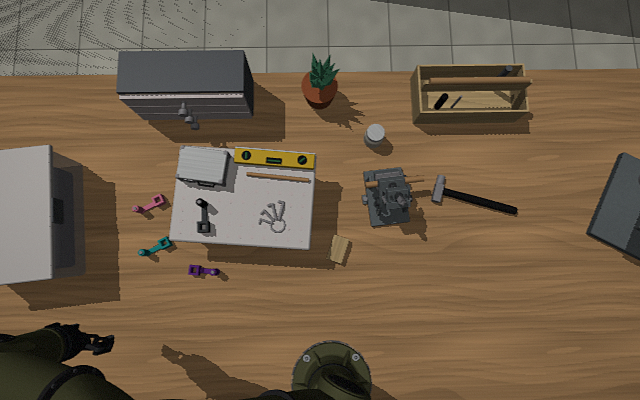

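View pics/wrist0.png

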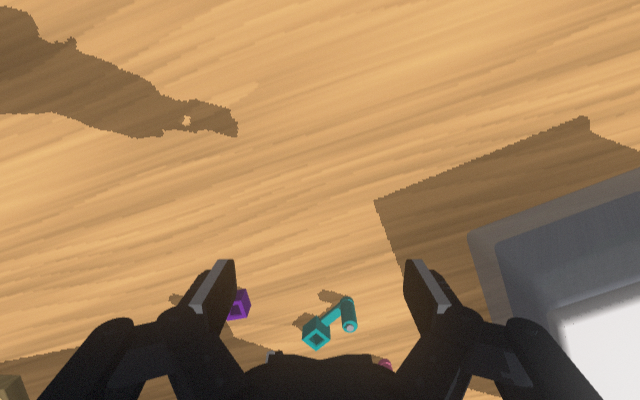

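The top view shows the crank on the stool around (203,215), the vise around (390,195) and the three coloured look-alikes left of the stool. Next I'll zoom in and measure.

```bash
cat > h.py <<'E'
import numpy as np,cv2
from station import arm
from scipy.spatial.transform import Rotation as R
def cloud(n,d,c=None):
    c=c or arm.camera_info(n); v,u=np.mgrid[:400,:640]
    P=np.stack([(u-c["cx"])/c["fx"]*d,(v-c["cy"])/c["fy"]*d,d],-1)
    M=np.array(c["world_from_camera"]); return P@M[:3,:3].T+M[:3,3]
def proj(c,p):
    M=np.linalg.inv(np.array(c["world_from_camera"])); q=M[:3,:3]@p+M[:3,3]
    return c["fx"]*q[0]/q[2]+c["cx"],c["fy"]*q[1]/q[2]+c["cy"]
E
python3 - <<'E'
from h import *
p=cv2.imread("pics/top0.png")
a=cv2.resize(p[140:260,160:320],(800,600),interpolation=cv2.INTER_CUBIC);cv2.imwrite("pics/t_st.png",a)
a=cv2.resize(p[155:240,350:460],(770,595),interpolation=cv2.INTER_CUBIC);cv2.imwrite("pics/t_v.png",a)
W=cloud("top",np.load("top0.npy"))
for (r,c) in [(240,240),(215,250),(160,305),(203,202),(204,202),(228,204),(215,203),(240,180),(150,190)]:
    print((c,r),np.round(W[r,c],4))
# stool top plane
m=(W[...,2]>.13)&(W[...,2]<.17); print(np.median(W[m][:,2]), W[m].min(0),W[m].max(0))
E
```

```text
(240, 240) [0.4216 0.252  0.1483]
(250, 215) [0.4913 0.2237 0.1527]
(305, 160) [0.6444 0.0656 0.1693]
(202, 203) [0.5205 0.3466 0.2012]
(202, 204) [0.5185 0.3479 0.1961]
(204, 228) [0.4571 0.353  0.1505]
(203, 215) [0.4933 0.3552 0.1562]
(180, 240) [0.4247 0.4195 0.1496]
(190, 150) [0.672  0.3857 0.1937]
0.1503845037931707 [ 0.02349901 -0.62700493  0.13000281] [0.96829742 0.79303455 0.16998717]
```

View pics/t_st.png

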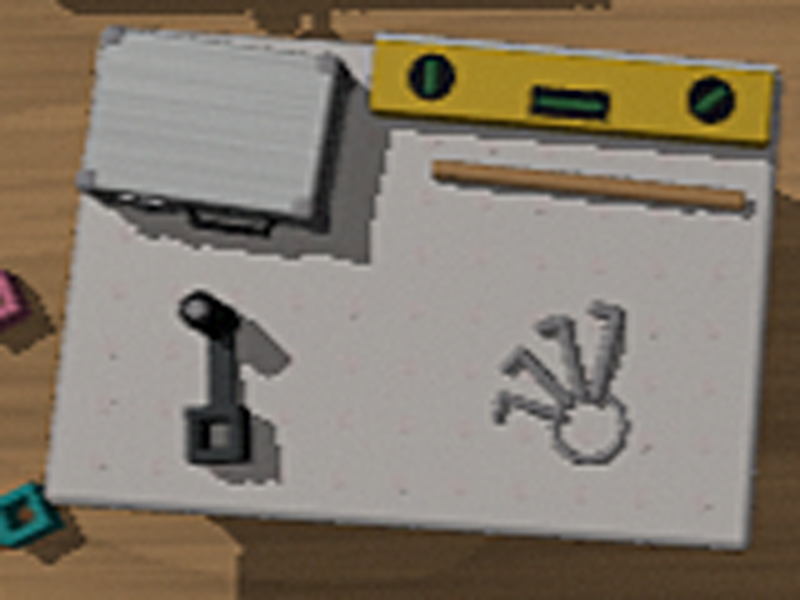

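View pics/t_v.png

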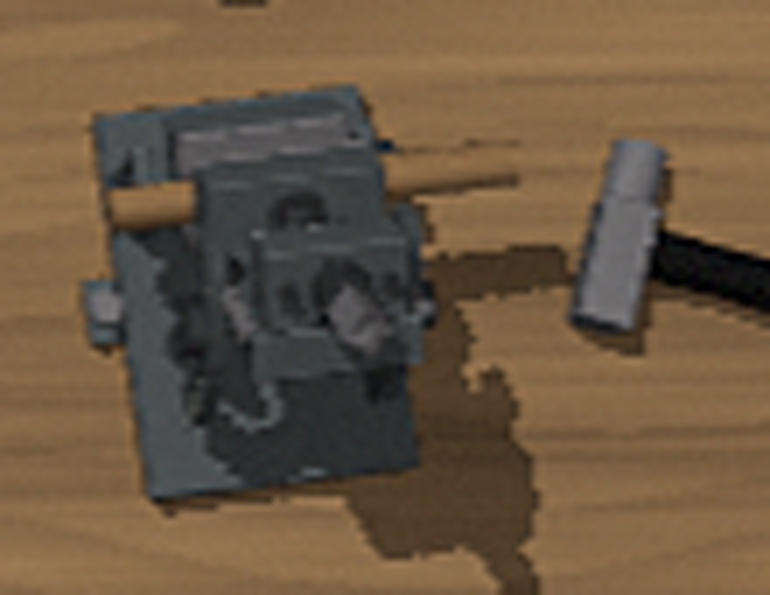

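The crank's boss is at top pixel (203,227) and its handle at (202,202), pointing away from the robot. The vise screw's end is near (402,202). Next, coarse numbers.

```bash
cat >> h.py <<'E'
def Rt(rpy): return R.from_euler('xyz',rpy,degrees=True)
def pose():
    s=arm.get_state(); return np.array(s["tool_pos"]),Rt(s["tool_rot"])
def plan(p0,r0,p1,r1,n,grip):
    """rows (rounded) from pose0 to pose1"""
    rv=(r0.inv()*r1).as_rotvec(); rows=[];p,r=p0.copy(),r0
    for i in range(1,n+1):
        pt=p0+(p1-p0)*i/n; rt=r0*R.from_rotvec(rv*i/n)
        a=np.round(r.inv().apply(pt-p)/.04,3); b=np.round(np.degrees((r.inv()*rt).as_rotvec())/6,3)
        rows.append([*map(float,a),*map(float,b),grip]); p=p+r.apply(a*.04); r=r*R.from_rotvec(np.radians(b*6))
    return rows,p,r
def show(rows):
    for k in range(0,len(rows),8): print([[ (0 if x==0 else round(x,3)) for x in w] for w in rows[k:k+8]])
def toolR(xax,yax):
    x=np.array(xax,float);x/=np.linalg.norm(x);y=np.array(yax,float);y-=x*(x@y);y/=np.linalg.norm(y)
    return R.from_matrix(np.stack([x,y,np.cross(x,y)],1))
E
python3 - <<'E'
from h import *
p,r=pose(); print(p); print(np.round(r.as_matrix(),3))
W=cloud("top",np.load("top0.npy"))
def box(lo,hi):
    m=np.all((W>lo)&(W<hi),-1); return W[m]
b=box([.41,.32,.168],[.5,.39,.19]); print("boss",len(b),b.mean(0),b.min(0),b.max(0))
b=box([.48,.32,.195],[.56,.39,.215]); print("hand",len(b),b.mean(0),b.min(0),b.max(0))
# vise
b=box([.4,-.3,.02],[.75,-.02,.4]); i=np.argsort(-b[:,2])[:40]; print(len(b)); print(np.round(b[i][:30],3))
S=cloud("scene",np.load("scene0.npy")); m=np.all((S>[.4,-.3,.02])&(S<[.75,-.05,.4]),-1); b=S[m];i=np.argsort(-b[:,2])[:25]; print(np.round(b[i],3))
c=arm.camera_info("wrist");M=np.array(c["world_from_camera"])
print("cam in tool",r.inv().apply(M[:3,3]-p), np.round(r.as_matrix().T@M[:3,:3],3))
E
```

```text
[0.19343644 0.59388386 0.23060721]
[[-0.     0.31   0.951]
 [-0.001  0.951 -0.31 ]
 [-1.    -0.001  0.   ]]
boss 100 [0.45974577 0.35091084 0.17670937] [0.44388806 0.33648919 0.16828263] [0.47450763 0.3658754  0.18356902]
hand 47 [0.52336392 0.3540184  0.20307222] [0.51484282 0.34549163 0.19570678] [0.5338202  0.36295633 0.2097653 ]
1937
[[ 0.507 -0.193  0.224]
 [ 0.51  -0.191  0.224]
 [ 0.508 -0.196  0.223]
 [ 0.516 -0.194  0.222]
 [ 0.505 -0.191  0.222]
 [ 0.513 -0.194  0.222]
 [ 0.51  -0.197  0.221]
 [ 0.511 -0.189  0.221]
 [ 0.508 -0.191  0.22 ]
 [ 0.511 -0.194  0.22 ]
 [ 0.505 -0.194  0.219]
 [ 0.519 -0.192  0.219]
 [ 0.511 -0.2    0.219]
 [ 0.511 -0.203  0.219]
 [ 0.514 -0.189  0.219]
 [ 0.508 -0.189  0.219]
 [ 0.517 -0.19   0.218]
 [ 0.506 -0.197  0.218]
 [ 0.508 -0.2    0.218]
 [ 0.514 -0.2    0.218]
 [ 0.511 -0.187  0.218]
 [ 0.517 -0.193  0.217]
 [ 0.514 -0.192  0.217]
 [ 0.514 -0.198  0.217]
 [ 0.509 -0.187  0.217]
 [ 0.503 -0.195  0.216]
 [ 0.506 -0.19   0.216]
 [ 0.517 -0.198  0.215]
 [ 0.52  -0.196  0.213]
 [ 0.514 -0.204  0.213]]
[[ 0.519 -0.196  0.224]
 [ 0.515 -0.193  0.222]
 [ 0.522 -0.192  0.221]
 [ 0.514 -0.19   0.221]
 [ 0.517 -0.19   0.219]
 [ 0.524 -0.192  0.219]
 [ 0.528 -0.191  0.217]
 [ 0.514 -0.197  0.217]
 [ 0.52  -0.196  0.217]
 [ 0.511 -0.187  0.216]
 [ 0.51  -0.201  0.215]
 [ 0.516 -0.19   0.215]
 [ 0.521 -0.189  0.213]
 [ 0.514 -0.201  0.213]
 [ 0.519 -0.2    0.212]
 [ 0.511 -0.188  0.212]
 [ 0.517 -0.197  0.211]
 [ 0.523 -0.193  0.21 ]
 [ 0.53  -0.188  0.21 ]
 [ 0.515 -0.187  0.21 ]
 [ 0.521 -0.2    0.209]
 [ 0.527 -0.192  0.209]
 [ 0.519 -0.187  0.208]
 [ 0.518 -0.19   0.208]
 [ 0.532 -0.188  0.208]]
cam in tool [-0.14178121 -0.00095331 -0.08114827] [[-0.001 -0.319  0.948]
 [ 1.    -0.001  0.   ]
 [ 0.001  0.948  0.319]]
```

```bash
python3 - <<'E'
from h import *
p,r=pose()
rows,a,b=plan(p,r,np.array([.455,.351,.30]),toolR([0,0,-1],[-.03,1,0]),14,85); show(rows)
E
```

```text
[[-0.124, -0.268, 0.578, -0.235, 0, 0.001, 85], [-0.123, -0.282, 0.572, -0.235, 0, 0.001, 85], [-0.124, -0.296, 0.565, -0.235, 0, 0.001, 85], [-0.123, -0.31, 0.557, -0.236, -0.001, 0.001, 85], [-0.124, -0.324, 0.549, -0.235, 0, 0.001, 85], [-0.123, -0.337, 0.541, -0.235, 0, 0.001, 85], [-0.124, -0.35, 0.533, -0.235, 0, 0.001, 85], [-0.124, -0.363, 0.524, -0.235, 0, 0.001, 85]]
[[-0.123, -0.376, 0.514, -0.235, 0, 0.001, 85], [-0.124, -0.388, 0.506, -0.236, -0.001, 0.001, 85], [-0.124, -0.401, 0.495, -0.235, 0, 0.001, 85], [-0.124, -0.413, 0.486, -0.235, 0, 0.001, 85], [-0.124, -0.425, 0.475, -0.235, 0, 0.001, 85], [-0.124, -0.436, 0.465, -0.235, 0, 0.001, 85]]
```

Call:
{"fn": "arm_command", "kwargs": {
  "plan": [
    [-0.12,-0.27,0.58,-0.24,0,0,85],
    [-0.12,-0.28,0.57,-0.24,0,0,85],
    [-0.12,-0.3,0.57,-0.23,0,0,85],
    [-0.12,-0.31,0.56,-0.24,0,0,85],
    [-0.12,-0.32,0.55,-0.23,0,0,85],
    [-0.12,-0.34,0.54,-0.24,0,0,85],
    [-0.12,-0.35,0.53,-0.23,0,0,85],
    [-0.12,-0.36,0.52,-0.24,0,0,85]
  ]
}}

```text
time_s: 0.95
tool_pos: [0.3437, 0.4545, 0.2696]
tool_rot: [-115.0, 90.0, -121.6]
wrist_force: [0.2, 0.2, -1.0]
width: 0.991
```

Call:
{"fn": "arm_command", "kwargs": {
  "plan": [
    [-0.12,-0.38,0.51,-0.23,0,0,85],
    [-0.12,-0.39,0.51,-0.24,0,0,85],
    [-0.13,-0.4,0.5,-0.23,0,0,85],
    [-0.13,-0.41,0.49,-0.24,0,0,85],
    [-0.13,-0.42,0.47,-0.23,0,0,85],
    [-0.13,-0.44,0.47,-0.24,0,0,85],
    [0,0,0,0,0,0,85]
  ]
}}

```text
time_s: 1.65
tool_pos: [0.459, 0.3479, 0.3002]
tool_rot: [-44.7, 89.9, -43.2]
wrist_force: [0.3, 0.1, -0.9]
width: 0.994
```

```bash
python3 - <<'E'
from h import *
p,r=pose(); print(p,np.round(r.as_matrix(),3).tolist())
c=arm.camera_info("wrist"); im,d=arm.snapshot("wrist"); cv2.imwrite("pics/w1.png",im[:,:,::-1]); np.savez("w1.npz",d=d,M=c["world_from_camera"])
W=cloud("wrist",d,c)
def box(lo,hi):
    m=np.all((W>lo)&(W<hi),-1); return W[m],m
b,_=box([.40,.2,.14],[.56,.45,.16]); print("stool z",np.median(b[:,2]))
b,m=box([.42,.32,.172],[.5,.39,.19]); print("boss",len(b),b.mean(0),b.min(0),b.max(0)); v,u=np.nonzero(m); print(cv2.minAreaRect(b[:,:2].astype(np.float32)*1000), u.min(),u.max(),v.min(),v.max())
b,m=box([.48,.32,.198],[.56,.39,.215]); print("hand",len(b),b.mean(0),b.min(0),b.max(0)); print(cv2.minEnclosingCircle(b[:,:2].astype(np.float32)*1000))
E
```

```text
[0.45900215 0.34786329 0.30023796] [[0.002, -0.025, 1.0], [-0.002, 1.0, 0.025], [-1.0, -0.002, 0.002]]
stool z 0.14886701513638478
boss 735 [0.46077976 0.35055215 0.1766229 ] [0.44574589 0.3353064  0.1720437 ] [0.47683815 0.36559806 0.17893441]
((461.4207458496094, 350.43939208984375), (30.567808151245117, 29.253915786743164), 2.213972330093384) 308 339 180 211
hand 351 [0.52457928 0.35386511 0.20219057] [0.51567922 0.34383348 0.19818226] [0.53628608 0.36373819 0.20571639]
((525.8611450195312, 353.62652587890625), 10.47261905670166)
```

View pics/w1.png

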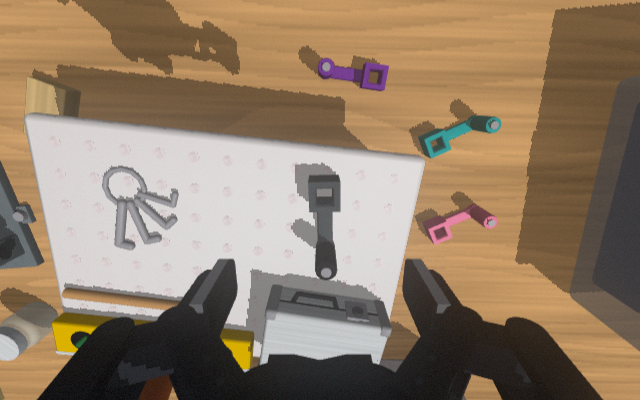

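The wrist view shows the crank boss at (323,193) and the handle at (326,258). It gives boss (0.461, 0.350) and crank yaw about 2.5°, which agrees with the top view and the listed sizes. Now descending.

```bash
python3 - <<'E'
from h import *
p,r=pose()
rows,a,b=plan(p,r,np.array([.4612,.3505,.152]),toolR([0,0,-1],[-.043,1,0]),7,85); show(rows)
E
```

```text
[[0.528, 0.003, 0.015, -0.022, 0, 0.001, 85], [0.529, 0.002, 0.015, -0.022, 0.001, 0.001, 85], [0.528, 0.003, 0.015, -0.021, 0, 0.001, 85], [0.528, 0.002, 0.015, -0.022, 0, 0.001, 85], [0.528, 0.002, 0.015, -0.022, 0.001, 0.001, 85], [0.529, 0.002, 0.015, -0.022, 0, 0.001, 85], [0.528, 0.003, 0.015, -0.022, 0, 0.001, 85]]
```

Call:
{"fn": "arm_command", "kwargs": {
  "plan": [
    [0.53,0,0.015,-0.02,0,0,85],
    [0.53,0,0.015,-0.02,0,0,85],
    [0.53,0,0.015,-0.02,0,0,85],
    [0.53,0,0.015,-0.02,0,0,85],
    [0.53,0.01,0.015,-0.02,0,0,85],
    [0.2,0.01,0.015,-0.02,0,0,85],
    [0,0,0,0,0,0,85]
  ]
}}

```text
time_s: 2.4
tool_pos: [0.4579, 0.3526, 0.185]
tool_rot: [-155.4, 89.8, -152.8]
wrist_force: [-0.3, -0.7, -0.4]
width: 0.996
```

```bash
python3 - <<'E'
from h import *
p,r=pose(); print(p,np.round(r.as_matrix(),3).tolist())
rows,a,b=plan(p,r,np.array([.4612,.3505,.152]),toolR([0,0,-1],[-.043,1,0]),2,85); show(rows)
E
```

```text
[0.45794373 0.35263344 0.18499718] [[-0.002, -0.044, 0.999], [-0.001, 0.999, 0.044], [-1.0, -0.001, -0.002]]
[[0.412, -0.028, 0.04, 0.007, -0.011, 0.005, 85], [0.413, -0.028, 0.04, 0.007, -0.012, 0.005, 85]]
```

Call:
{"fn": "arm_command", "kwargs": {
  "plan": [
    [0.4,0,0.04,0,0,0,85],
    [0.4,0,0.0,0,0,0,85],
    [0,0,0,0,0,0,85],
    [0,0,0,0,0,0,85]
  ]
}}

```text
time_s: 2.8
tool_pos: [0.4608, 0.353, 0.1551]
tool_rot: [49.2, 89.9, 51.7]
wrist_force: [1.1, 0.1, 0.9]
width: 0.998
```

```bash
python3 - <<'E'
from h import *
for i in range(3):
    p,r=pose(); print(p,np.round(r.as_matrix(),3).tolist())
    arm.snapshot("top")
rows,a,b=plan(p,r,np.array([.4612,.3505,.152]),toolR([0,0,-1],[-.043,1,0]),1,85); show(rows)
E
```

```text
[0.46081631 0.35296068 0.1551014 ] [[0.001, -0.044, 0.999], [0.001, 0.999, 0.044], [-1.0, 0.001, 0.001]]
[0.46106355 0.35307255 0.15537453] [[0.001, -0.044, 0.999], [0.001, 0.999, 0.044], [-1.0, 0.001, 0.001]]
[0.46114493 0.35305887 0.15545427] [[0.001, -0.043, 0.999], [0.001, 0.999, 0.043], [-1.0, 0.001, 0.002]]
[[0.086, -0.064, -0.002, 0.005, 0.015, -0.012, 85]]
```

Call:
{"fn": "arm_command", "kwargs": {
  "plan": [
    [0.08,-0.064,0,0,0,0,85],
    [0,0,0,0,0,0,26],
    [0,0,0,0,0,0,26],
    [0,0,0,0,0,0,26],
    [0,0,0,0,0,0,26],
    [0,0,0,0,0,0,26]
  ],
  "grip_force": 60
}}

```text
time_s: 3.55
tool_pos: [0.461, 0.3503, 0.1513]
tool_rot: [51.5, 89.9, 54.0]
wrist_force: [0.1, 0.7, 2.6]
width: 0.342
```

Call:
{"fn": "arm_command", "kwargs": {
  "plan": [
    [0,0,0,0,0,0,20],
    [0,0,0,0,0,0,20],
    [-0.3,0,0,0,0,0,20],
    [-0.5,0,0,0,0,0,20],
    [-0.5,0,0,0,0,0,20],
    [0,0,0,0,0,0,20]
  ]
}}

```text
time_s: 4.15
tool_pos: [0.4619, 0.3504, 0.2056]
tool_rot: [32.8, 89.8, 35.3]
wrist_force: [0.2, 0.1, -1.5]
width: 0.338
```

```bash
python3 - <<'E'
from h import *
p,r=pose(); print(p,np.round(r.as_matrix(),3).tolist(),arm.get_state()["width"])
c=arm.camera_info("wrist"); im,d=arm.snapshot("wrist"); cv2.imwrite("pics/w2.png",im[:,:,::-1])
np.save("w2.npy",d)
E
```

```text
[0.46186321 0.35044492 0.20556121] [[0.003, -0.043, 0.999], [0.002, 0.999, 0.043], [-1.0, 0.002, 0.003]] 0.3384496675151801
```

View pics/w2.png

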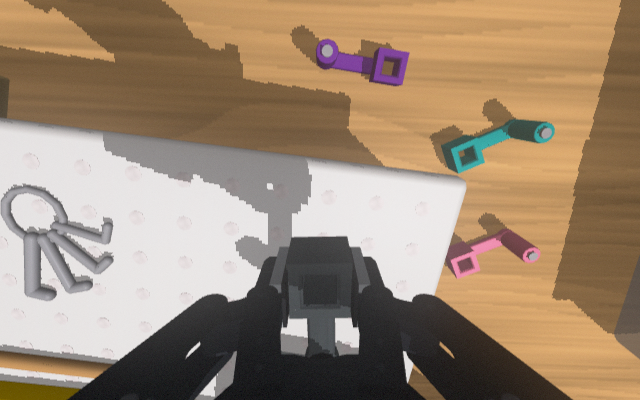

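Crank held, with an opening of 29 mm, and it hangs straight. Next, measuring the boss in the tool frame and planning the move to a viewpoint along the screw axis.

```bash
python3 - <<'E'
from h import *
p,r=pose()
W=cloud("wrist",np.load("w2.npy")); T=r.inv().apply((W-p).reshape(-1,3)).reshape(W.shape)
for v in range(236,330,8): print(v,np.round(T[v,[300,320,340]]*1000,1).tolist())
z=np.array([-np.sin(np.radians(35))*np.cos(np.radians(7.5)),-np.sin(np.radians(35))*np.sin(np.radians(7.5)),np.cos(np.radians(35))])
tip=np.array([.511,-.194,.223]); g=tip+.11*z
rows,a,b=plan(p,r,np.array([.4619,.3,.31]),r,3,20); show(rows)
rows,a,b=plan(a,b,g,toolR(-z,[-.13,.99,0]),15,20); show(rows); print(g)
E
```

```text
236 [[57.0, -15.8, 12.1], [2.6, -1.0, -13.5], [1.6, 9.7, -14.0]]
244 [[-6.7, -11.3, -13.4], [-8.3, -1.1, -14.2], [-8.6, 9.0, -14.3]]
252 [[-15.7, -10.7, -13.7], [-16.6, -1.1, -14.2], [-16.4, 8.5, -14.1]]
260 [[-22.5, -10.3, -13.3], [-23.5, -1.1, -13.8], [-22.7, 8.1, -13.3]]
268 [[-25.4, -10.2, -10.9], [-26.5, -1.1, -11.5], [-25.8, 7.9, -11.0]]
276 [[-25.0, -10.3, -6.4], [-0.0, -1.1, 9.7], [-26.3, 7.9, -7.2]]
284 [[-25.3, -10.4, -2.3], [-8.1, -1.1, 9.4], [-25.8, 8.1, -2.6]]
292 [[-25.1, -10.5, 2.1], [-14.2, -1.1, 10.0], [-24.8, 8.2, 2.4]]
300 [[-25.5, -10.5, 6.2], [-21.3, -1.1, 9.4], [-25.9, 8.3, 6.0]]
308 [[-25.1, -10.7, 11.2], [-25.8, -1.1, 10.6], [-25.8, 8.3, 10.6]]
316 [[-25.9, -10.7, 15.1], [-25.6, -1.1, 15.3], [-25.7, 8.5, 15.3]]
324 [[57.8, -17.6, 93.1], [-5.2, -1.1, 37.9], [57.7, 15.7, 93.0]]
[[-0.884, -0.415, -0.011, 0, 0, 0, 20], [-0.884, -0.415, -0.012, 0, 0, 0, 20], [-0.884, -0.416, -0.011, 0, 0, 0, 20]]
[[-0.006, -0.835, -0.058, -0.054, -0.387, 0.017, 20], [-0.01, -0.835, -0.063, -0.054, -0.388, 0.016, 20], [-0.014, -0.835, -0.067, -0.055, -0.387, 0.017, 20], [-0.019, -0.834, -0.071, -0.054, -0.388, 0.016, 20], [-0.022, -0.834, -0.075, -0.054, -0.387, 0.017, 20], [-0.028, -0.833, -0.079, -0.054, -0.388, 0.017, 20], [-0.032, -0.832, -0.082, -0.054, -0.387, 0.016, 20], [-0.037, -0.833, -0.086, -0.055, -0.388, 0.017, 20]]
[[-0.041, -0.831, -0.089, -0.054, -0.387, 0.016, 20], [-0.047, -0.831, -0.091, -0.054, -0.388, 0.017, 20], [-0.053, -0.831, -0.095, -0.054, -0.387, 0.017, 20], [-0.057, -0.829, -0.097, -0.054, -0.388, 0.016, 20], [-0.063, -0.829, -0.099, -0.055, -0.387, 0.017, 20], [-0.068, -0.829, -0.101, -0.054, -0.388, 0.016, 20], [-0.074, -0.828, -0.103, -0.054, -0.387, 0.017, 20]]
[ 0.44844636 -0.20223534  0.31310672]
```

Call:
{"fn": "arm_command", "kwargs": {
  "plan": [
    [-0.88,-0.42,-0.01,0,0,0,20],
    [-0.88,-0.42,-0.01,0,0,0,20],
    [-0.88,-0.42,-0.01,0,0,0,20],
    [-0.01,-0.83,-0.06,-0.05,-0.39,0.02,20],
    [-0.01,-0.83,-0.06,-0.05,-0.39,0.02,20],
    [-0.01,-0.83,-0.07,-0.05,-0.39,0.02,20],
    [-0.02,-0.83,-0.07,-0.06,-0.39,0.01,20],
    [-0.02,-0.83,-0.08,-0.05,-0.39,0.02,20]
  ]
}}

```text
time_s: 5.0
tool_pos: [0.4561, 0.1311, 0.3083]
tool_rot: [1.6, 78.3, 5.6]
wrist_force: [-0.1, -0.2, -1.5]
width: 0.339
```

Call:
{"fn": "arm_command", "kwargs": {
  "plan": [
    [-0.03,-0.83,-0.08,-0.05,-0.39,0.02,20],
    [-0.03,-0.83,-0.08,-0.06,-0.39,0.02,20],
    [-0.04,-0.83,-0.09,-0.05,-0.39,0.02,20],
    [-0.04,-0.83,-0.09,-0.06,-0.39,0.01,20],
    [-0.05,-0.83,-0.09,-0.05,-0.39,0.02,20],
    [-0.05,-0.83,-0.1,-0.06,-0.39,0.01,20],
    [-0.06,-0.83,-0.1,-0.05,-0.39,0.02,20],
    [-0.06,-0.83,-0.1,-0.06,-0.39,0.01,20]
  ]
}}

```text
time_s: 5.8
tool_pos: [0.4479, -0.1343, 0.3099]
tool_rot: [0.3, 59.7, 7.0]
wrist_force: [-0.0, 0.5, -2.1]
width: 0.34
```

Call:
{"fn": "arm_command", "kwargs": {
  "plan": [
    [-0.07,-0.83,-0.1,-0.05,-0.39,0.02,20],
    [-0.07,-0.83,-0.1,-0.06,-0.39,0.01,20],
    [0,0,0,0,0,0,20],
    [0,0,0,0,0,0,20]
  ]
}}

```text
time_s: 6.2
tool_pos: [0.4467, -0.1905, 0.3103]
tool_rot: [0.3, 56.0, 7.4]
wrist_force: [1.0, 0.5, -1.4]
width: 0.342
```

```bash
python3 - <<'E'
from h import *
p,r=pose(); print(p,np.round(r.as_matrix(),3).tolist(),arm.get_state()["width"],arm.get_state()["q"])
c=arm.camera_info("wrist"); im,d=arm.snapshot("wrist"); cv2.imwrite("pics/w3.png",im[:,:,::-1])
np.savez("w3.npz",d=d,M=c["world_from_camera"],p=p,r=r.as_matrix())
cv2.imwrite("pics/w3z.png",cv2.resize(im[100:260,220:420,::-1],(750,600),interpolation=cv2.INTER_CUBIC))
E
```

```text
[ 0.44666178 -0.1905054   0.31028812] [[0.554, -0.124, 0.823], [0.072, 0.992, 0.101], [-0.829, 0.003, 0.559]] 0.342366943504077 [ 21.89385591   1.00424152  15.33252561 123.01458789 -40.50538209
  37.58233765 162.91732812]
```

View pics/w3.png

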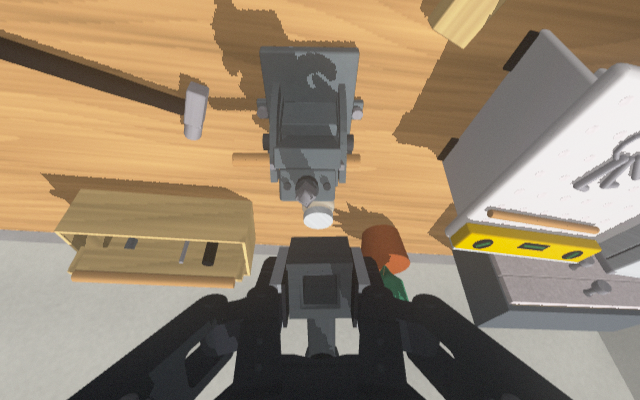

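View pics/w3z.png

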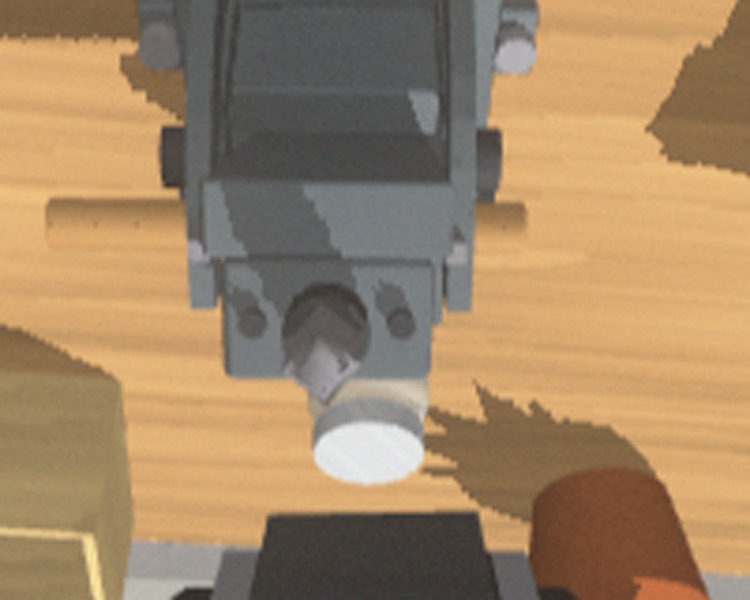

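The wrist view shows the square end near (303,195) in the full image, tip near (307,203) and standing as a diamond, about 45° to the tool. Joint 7 is near its limit, so I'll turn the negative way about tool x. Now measuring the axis and the square's angle.

```bash
python3 - <<'E'
from h import *
f=np.load("w3.npz"); c=dict(arm.camera_info("wrist")); c["world_from_camera"]=f["M"]
W=cloud("wrist",f["d"],c)
im=cv2.imread("pics/w3.png")
def fit(P):
    m=P.mean(0);u,s,v=np.linalg.svd(P-m); n=v[2]*np.sign(v[2][2]); return m,n,s[2]/np.sqrt(len(P))
# block front face: zoom region (235..425, 320..370) left of screw & right
def px(zx,zy): return 220+zx*200/750, 100+zy*160/600
def reg(boxes):
    P=[]
    for a,b,cc,d in boxes:
        x0,y0=px(a,b);x1,y1=px(cc,d); P.append(W[int(np.ceil(y0)):int(y1)+1,int(np.ceil(x0)):int(x1)+1].reshape(-1,3))
    return np.concatenate(P)
B=reg([(235,345,280,370),(375,345,425,370),(270,270,290,330),(345,272,365,300)])
print("block",len(B),*[np.round(x,4) for x in fit(B)])
m=np.median(B,0)
# highest points
z=np.array([-.569,-.075,.819]); 
lo=np.array([.48,-.23,.15]);hi=np.array([.58,-.15,.25])
mm=np.all((W>lo)&(W<hi),-1); 
h=W@z; h0=fit(B)[0]@z
print("block h",h0)
for k in (10,16,22,26,34,40,44,47,49,51):
    s=mm&(np.abs(h-h0-k*1e-3)<1.5e-3); 
    P=W[s]; v,u=np.nonzero(s)
    print(k,len(P), np.round(P.mean(0),4) if len(P) else "", (u.min(),u.max(),v.min(),v.max()) if len(P) else "")
print("max h",np.sort((h-h0)[mm])[-10:])
E
```

```text
block 332 [ 0.5398 -0.1951  0.1799] [-0.4585 -0.0468  0.8875] 0.0042
block h -0.14514564907324914
10 11 [ 0.5242 -0.193   0.1814] (np.int64(297), np.int64(317), np.int64(177), np.int64(183))
16 125 [ 0.523  -0.1953  0.1883] (np.int64(295), np.int64(318), np.int64(178), np.int64(193))
22 15 [ 0.5204 -0.1941  0.1933] (np.int64(299), np.int64(316), np.int64(182), np.int64(190))
26 12 [ 0.5181 -0.1942  0.1963] (np.int64(299), np.int64(316), np.int64(182), np.int64(191))
34 17 [ 0.5137 -0.1947  0.2033] (np.int64(298), np.int64(316), np.int64(185), np.int64(193))
40 17 [ 0.5102 -0.1966  0.2082] (np.int64(296), np.int64(316), np.int64(186), np.int64(196))
44 60 [ 0.5107 -0.1967  0.2139] (np.int64(295), np.int64(316), np.int64(187), np.int64(207))
47 101 [ 0.5091 -0.1966  0.2162] (np.int64(296), np.int64(314), np.int64(189), np.int64(206))
49 112 [ 0.5094 -0.1969  0.218 ] (np.int64(298), np.int64(312), np.int64(192), np.int64(205))
51 10 [ 0.5092 -0.1973  0.2192] (np.int64(299), np.int64(309), np.int64(194), np.int64(201))
max h [0.04951789 0.04957249 0.04958431 0.04960474 0.04961768 0.04963249
 0.04972306 0.04988755 0.04988802 0.05024555]
```

```bash
python3 - <<'E'
from h import *
f=np.load("w3.npz"); c=dict(arm.camera_info("wrist")); c["world_from_camera"]=f["M"]
W=cloud("wrist",f["d"],c)
def px(zx,zy): return 220+zx*200/750, 100+zy*160/600
def reg(a,b,cc,d):
    x0,y0=px(a,b);x1,y1=px(cc,d); return W[int(np.ceil(y0)):int(y1)+1,int(np.ceil(x0)):int(x1)+1].reshape(-1,3)
L=reg(55,205,170,240);Rr=reg(485,205,520,230)
for P in(L,Rr): print(len(P),np.round(P.mean(0),4),P.min(0).round(3),P.max(0).round(3))
# highest line per side
def top(P): 
    q=np.median(P,0); P=P[abs(P[:,2]-q[2])<.008]; return P.mean(0)
a,b=top(L),top(Rr); d=b-a; print(d, "yaw of normal", np.degrees(np.arctan2(-d[0],d[1])))
# base plate edges via height mask
base=(W[...,2]>.006)&(W[...,2]<.25)&(W[...,0]>.4)&(W[...,0]<.62)&(W[...,1]>-.3)&(W[...,1]<-.12)
for row in range(52,95,6):
    u=np.nonzero(base[row,250:370])[0]+250; print(row,u.min(),u.max(),np.round(W[row,u.min()+1],3),np.round(W[row,u.max()-1],3))
E
```

```text
310 [ 0.6002 -0.2698  0.0852] [ 0.593 -0.291  0.079] [ 0.609 -0.249  0.089]
63 [ 0.5821 -0.1257  0.0831] [ 0.579 -0.131  0.078] [ 0.585 -0.12   0.088]
[-0.01808088  0.14418063 -0.00209618] yaw of normal 7.147825248926082
52 259 358 [ 0.484 -0.26   0.014] [ 0.47  -0.141  0.013]
58 260 358 [ 0.491 -0.259  0.014] [ 0.477 -0.139  0.013]
64 261 357 [ 0.499 -0.258  0.014] [ 0.484 -0.139  0.014]
70 262 357 [ 0.507 -0.257  0.015] [ 0.493 -0.137  0.014]
76 263 356 [ 0.515 -0.256  0.014] [ 0.501 -0.137  0.014]
82 264 355 [ 0.523 -0.255  0.015] [ 0.509 -0.136  0.014]
88 264 354 [ 0.532 -0.255  0.014] [ 0.517 -0.136  0.015]
94 265 354 [ 0.541 -0.254  0.014] [ 0.528 -0.134  0.013]
```

```bash
cat >> h.py <<'E'
y_=np.radians(6.8); SZ=np.array([-np.sin(np.radians(35))*np.cos(y_),-np.sin(np.radians(35))*np.sin(y_),np.cos(np.radians(35))])
SY=np.array([-np.sin(y_),np.cos(y_),0]); SX=np.cross(SY,SZ)   # vise frame: SX 'up slope' away
def vrot(phi): # tool along screw, crank x (=tool z) at angle phi (deg, ccw seen from above the screw) from SX
    a=np.radians(phi); yy=-np.sin(a)*SX+np.cos(a)*SY; return toolR(-SZ,yy)
E
python3 - <<'E'
from h import *
p,r=pose(); tip=np.array([.509,-.197,.2185])
print(SX,vrot(0).as_matrix().round(3))
rows,a,b=plan(p,r,tip+.075*SZ,vrot(42),9,20); show(rows)
E
```

```text
[0.81338973 0.09699085 0.57357644] [[ 0.57  -0.118  0.813]
 [ 0.068  0.993  0.097]
 [-0.819  0.     0.574]]
[[0.097, -0.043, -0.008, -0.772, -0.015, -0.014, 20], [0.097, -0.042, -0.012, -0.772, -0.015, -0.014, 20], [0.098, -0.041, -0.015, -0.772, -0.014, -0.015, 20], [0.097, -0.04, -0.018, -0.772, -0.015, -0.014, 20], [0.097, -0.037, -0.022, -0.772, -0.015, -0.014, 20], [0.098, -0.036, -0.025, -0.772, -0.015, -0.015, 20], [0.097, -0.033, -0.028, -0.772, -0.015, -0.014, 20], [0.098, -0.031, -0.031, -0.772, -0.015, -0.014, 20]]
[[0.097, -0.028, -0.033, -0.772, -0.014, -0.014, 20]]
```

Call:
{"fn": "arm_command", "kwargs": {
  "plan": [
    [0.1,-0.04,-0.01,-0.87,-0.015,-0.015,20],
    [0.1,-0.04,-0.01,-0.87,-0.015,-0.015,20],
    [0.1,-0.04,-0.02,-0.87,-0.015,-0.015,20],
    [0.1,-0.04,-0.02,-0.87,-0.015,-0.015,20],
    [0.1,-0.04,-0.02,-0.87,-0.015,-0.015,20],
    [0.1,-0.04,-0.03,-0.87,-0.015,-0.015,20],
    [0.1,-0.04,-0.03,-0.87,-0.015,-0.015,20],
    [0.1,-0.04,-0.03,-0.87,-0.015,-0.015,20]
  ]
}}

```text
time_s: 7.05
tool_pos: [0.455, -0.1917, 0.2872]
tool_rot: [-18.2, 57.5, 7.4]
wrist_force: [0.0, -0.2, -3.5]
width: 0.339
```

Call:
{"fn": "arm_command", "kwargs": {
  "plan": [
    [0.08,-0.01,-0.03,0,0,0,20],
    [0,0,0,0,0,0,20],
    [0,0,0,0,0,0,20]
  ]
}}

```text
time_s: 7.35
tool_pos: [0.4556, -0.194, 0.2838]
tool_rot: [-17.8, 57.5, 7.4]
wrist_force: [-0.6, -0.7, -1.3]
width: 0.343
```

```bash
cat > look.py <<'E'
from h import *
import sys
n=sys.argv[1]
p,r=pose(); s=arm.get_state(); print(p,np.round(r.as_matrix(),3).tolist(),s["width"],np.round(s["q"],1),s["time_s"],np.round(s["wrist_force"],1))
V=np.stack([SX,SY,SZ],1); t=r.as_matrix()[:,2]; print("tool x.-SZ deg",np.degrees(np.arccos(r.as_matrix()[:,0]@-SZ)),"phi",np.degrees(np.arctan2(t@SY,t@SX)))
c=arm.camera_info("wrist"); im,d=arm.snapshot("wrist"); cv2.imwrite(f"pics/{n}.png",im[:,:,::-1])
np.savez(f"{n}.npz",d=d,M=c["world_from_camera"],p=p,r=r.as_matrix())
if len(sys.argv)>2:
    a,b,w,h=map(int,sys.argv[2:6]); cv2.imwrite(f"pics/{n}z.png",cv2.resize(im[b:b+h,a:a+w,::-1],(w*600//h,600),interpolation=cv2.INTER_CUBIC))
E
python3 look.py w4 250 130 160 120
```

```text
[ 0.45561348 -0.19397249  0.2837859 ] [[0.533, -0.378, 0.757], [0.069, 0.911, 0.406], [-0.843, -0.165, 0.512]] 0.34341126445428544 [ 94.2   8.5 -66.2 123.2 -23.8  28.9 163.6] 7.35 [-0.6 -0.7 -1.3]
tool x.-SZ deg 2.5072434900012577 phi 18.31382317212123
```

View pics/w4.png

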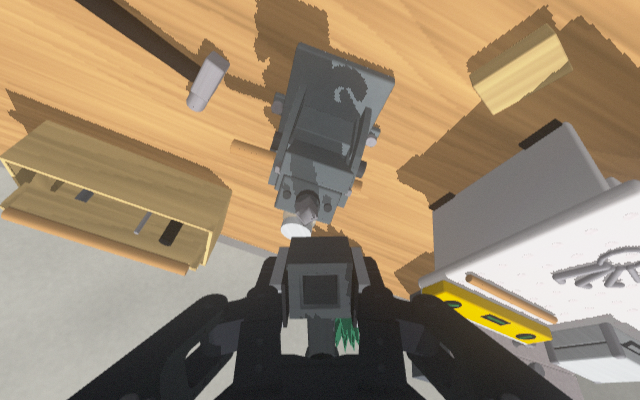

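View pics/w4z.png

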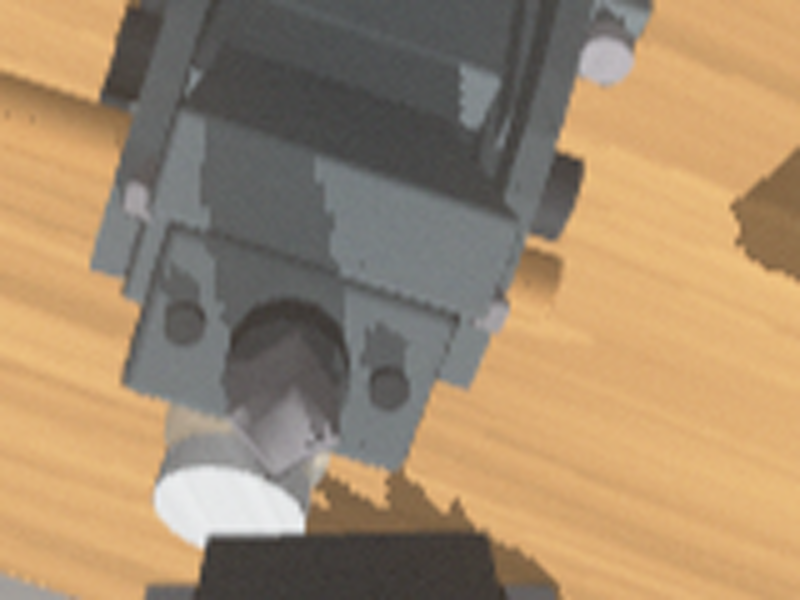

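The square's edges run about 35° up-right in this image. Joint 7 in fact stopped at its limit and the arm swung its elbow instead, so the right turn is positive, to phi ≈ -37°. Reversing.

Call:
{"fn": "arm_command", "kwargs": {
  "plan": [
    [-0.1,0,0,0.8,0,0,20],
    [-0.1,0,0,0.8,0,0,20],
    [-0.1,0,0,0.8,0,0,20],
    [-0.1,0,0,0.8,0,0,20],
    [0,0,0,0.8,0,0,20],
    [0,0,0,0.8,0,0,20]
  ]
}}

```text
time_s: 8.0
tool_pos: [0.4473, -0.1952, 0.2979]
tool_rot: [11.0, 57.4, 7.2]
wrist_force: [0.2, -0.1, -1.1]
width: 0.337
```

```bash
python3 look.py w5 250 130 160 120
```

```text
[ 0.44732987 -0.19517593  0.29787835] [[0.534, 0.036, 0.845], [0.068, 0.994, -0.085], [-0.843, 0.102, 0.528]] 0.337170321429439 [ 93.4   5.  -61.2 122.4 -30.2  33.3 141.8] 8.0 [ 0.2 -0.1 -1.1]
tool x.-SZ deg 2.458205689266602 phi -10.621449133500262
```

```bash
python3 - <<'E'
from h import *
p,r=pose(); tip=np.array([.509,-.197,.2185])
rows,a,b=plan(p,r,tip+.085*SZ,vrot(-37),6,20); show(rows)
E
```

```text
[[0.061, -0.034, 0.028, 0.725, -0.065, 0.022, 20], [0.062, -0.031, 0.03, 0.726, -0.066, 0.022, 20], [0.062, -0.03, 0.032, 0.725, -0.065, 0.022, 20], [0.062, -0.027, 0.034, 0.725, -0.065, 0.022, 20], [0.062, -0.025, 0.035, 0.725, -0.065, 0.022, 20], [0.062, -0.022, 0.037, 0.726, -0.066, 0.022, 20]]
```

Call:
{"fn": "arm_command", "kwargs": {
  "plan": [
    [0.06,-0.03,0.03,0.72,-0.065,0.022,20],
    [0.06,-0.03,0.03,0.72,-0.065,0.022,20],
    [0.06,-0.03,0.03,0.72,-0.065,0.022,20],
    [0.06,-0.03,0.03,0.72,-0.065,0.022,20],
    [0.06,-0.03,0.03,0.72,-0.065,0.022,20],
    [0.06,-0.02,0.04,0.72,-0.065,0.022,20],
    [0,0,0,0,0,0,20],
    [0,0,0,0,0,0,20]
  ]
}}

```text
time_s: 8.85
tool_pos: [0.46, -0.2028, 0.2882]
tool_rot: [36.3, 55.0, 6.9]
wrist_force: [-0.3, 0.1, -1.9]
width: 0.338
```

```bash
python3 look.py w6 260 150 120 90
```

```text
[ 0.46000705 -0.20284555  0.28818194] [[0.569, 0.384, 0.727], [0.069, 0.859, -0.508], [-0.819, 0.339, 0.462]] 0.3378657987741011 [ 88.9   7.3 -57.3 123.8 -34.   28.9 120.7] 8.85 [-0.3  0.1 -1.9]
tool x.-SZ deg 0.06902990525626697 phi -36.16752263412735
```

View pics/w6.png

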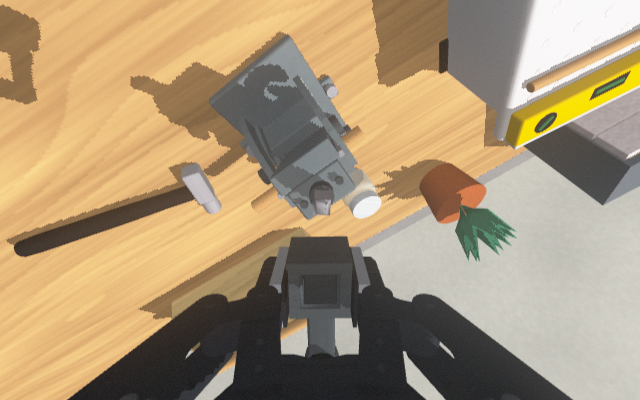

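View pics/w6z.png

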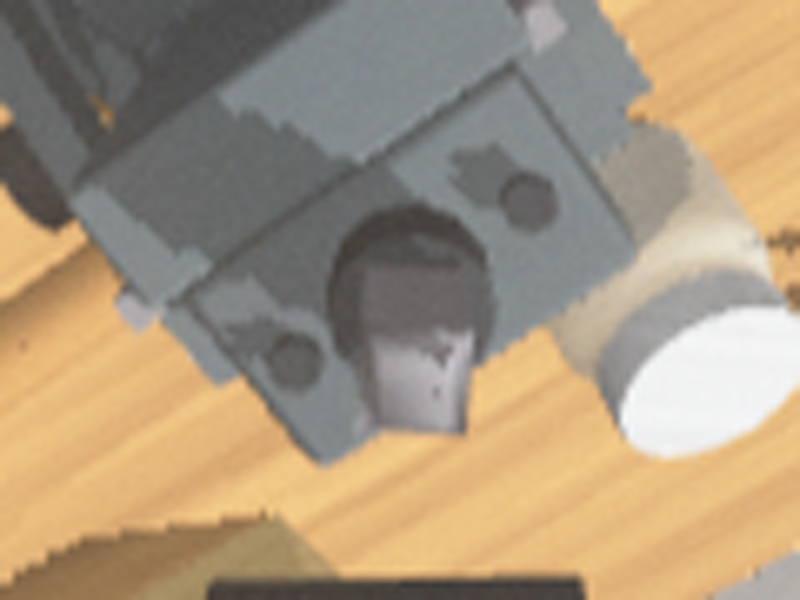

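```bash
python3 - <<'E'
from h import *
f=np.load("w6.npz"); c=dict(arm.camera_info("wrist")); c["world_from_camera"]=f["M"]
W=cloud("wrist",f["d"],c); r=R.from_matrix(f["r"]); p=f["p"]
T=r.inv().apply((W-p).reshape(-1,3)).reshape(W.shape)*1000
for v in range(180,219,2):
    print(v,[tuple(int(round(x)) for x in T[v,u]) for u in range(308,340,3)])
M=np.all((T>[60,-25,-25])&(T<[98,25,25]),-1)
for k in range(70,100,4):
    s=M&(abs(T[...,0]-k)<2); P=T[s]; print(k,len(P),P.mean(0).round(1),P.min(0).round(1),P.max(0).round(1)) if len(P) else 0
E
```

```text
180 [(137, -12, -10), (135, -9, -11), (136, -7, -10), (136, -4, -10), (135, -1, -11), (135, 2, -11), (136, 5, -10), (136, 8, -10), (135, 11, -11), (133, 14, -11), (132, 17, -11)]
182 [(136, -12, -8), (135, -9, -9), (136, -7, -8), (130, -4, -10), (128, -1, -10), (126, 2, -11), (131, 5, -10), (137, 8, -8), (136, 11, -8), (136, 14, -8), (131, 17, -10)]
184 [(135, -12, -7), (136, -9, -6), (128, -6, -8), (122, -4, -10), (120, -1, -11), (119, 2, -11), (122, 5, -10), (128, 8, -8), (136, 11, -6), (137, 14, -6), (135, 17, -7)]
186 [(135, -12, -4), (130, -9, -6), (120, -6, -9), (118, -3, -9), (118, -1, -9), (118, 2, -9), (118, 5, -9), (119, 8, -9), (134, 11, -5), (136, 14, -4), (137, 17, -4)]
188 [(134, -12, -3), (123, -9, -6), (118, -6, -7), (118, -3, -7), (117, -1, -8), (117, 2, -8), (118, 5, -8), (117, 7, -8), (126, 11, -5), (136, 14, -2), (136, 17, -2)]
190 [(134, -12, -1), (118, -9, -5), (117, -6, -6), (115, -3, -6), (115, -1, -6), (116, 2, -6), (117, 5, -6), (117, 7, -6), (118, 10, -6), (136, 14, 0), (137, 17, 0)]
192 [(135, -13, 2), (120, -9, -3), (118, -6, -4), (109, -3, -6), (108, -1,
[... 1762 characters left out ...]
29, -7, 138), (90, -1, 8), (91, 2, 8), (89, 4, 7), (90, 7, 7), (446, 25, 144), (450, 32, 145), (452, 39, 147)]
216 [(135, -13, 27), (137, -10, 27), (428, -13, 142), (430, -7, 142), (435, 0, 144), (439, 6, 146), (442, 12, 147), (446, 19, 148), (449, 25, 150), (453, 32, 151), (456, 39, 153)]
218 [(136, -13, 29), (140, -10, 31), (432, -13, 148), (435, -7, 149), (440, 0, 151), (441, 6, 151), (448, 13, 154), (450, 19, 155), (452, 26, 156), (453, 32, 156), (459, 39, 158)]
86 164 [86.3  0.7  0.2] [84.7 -5.  -5.1] [88.   6.6  6.6]
90 104 [89.7  0.8 -2. ] [88.  -5.8 -6.7] [91.8  7.6  7.6]
94 22 [93.9  0.8 -6.2] [92.  -5.9 -6.8] [95.9  7.7 -5.7]
98 14 [96.9  1.2 -6.1] [96.1 -5.  -6.5] [97.7  7.7 -5.6]
```

```bash
python3 - <<'E'
from h import *
f=np.load("w6.npz"); c=dict(arm.camera_info("wrist")); c["world_from_camera"]=f["M"]
W=cloud("wrist",f["d"],c); r=R.from_matrix(f["r"]); p=f["p"]
T=r.inv().apply((W-p).reshape(-1,3)).reshape(W.shape)*1000
g=cv2.cvtColor(cv2.imread("pics/w6.png"),cv2.COLOR_BGR2GRAY)
for v in (244,256,290,297): print(v,g[v,280:362:1].tolist() if v in(290,) else "",)
top=(abs(T[...,0]+26)<2)&(abs(T[...,1])<25)&(T[...,2]>-20)&(T[...,2]<20)
P=T[top]; print(len(P),P.min(0),P.max(0)); v,u=np.nonzero(top); print(u.min(),u.max(),v.min(),v.max())
for vv in range(268,320,6):
    uu=u[v==vv]; print(vv,T[vv,uu,1].round(0).astype(int).tolist())
E
```

```text
244 
256 
290 [134, 86, 44, 51, 47, 43, 41, 53, 72, 91, 92, 91, 91, 90, 91, 91, 93, 92, 95, 94, 99, 103, 94, 82, 57, 56, 54, 59, 59, 53, 57, 57, 56, 55, 56, 58, 61, 59, 57, 59, 61, 59, 57, 60, 59, 59, 58, 57, 57, 59, 57, 57, 58, 57, 58, 57, 53, 67, 67, 60, 71, 74, 72, 72, 75, 71, 72, 73, 72, 73, 70, 57, 43, 41, 44, 49, 50, 54, 93, 136, 140, 133]
297 
2805 [-27.99710977 -24.88023795 -14.78754688] [-24.00247939  24.977097    16.90988643]
267 377 260 318
268 [-22, -21, -21, -20, -20, -20, -19, -19, -18, -18, -17, -17, -16, -16, -15, -15, -15, -14, -13, -13, -13, -12, -12, -11, -11, -10, -10, -10, -9, -9, -8, -8, -7, -7, -6, -6, -5, -5, -5, -4, -4, -3, -3, -2, -2, -1, -1, -1, 0, 0, 1, 1, 2, 2, 3, 3, 4, 4, 4, 5, 5, 6, 6, 7, 7, 8, 8, 9, 9, 9, 10, 10, 11, 11, 12, 12, 13, 13, 13, 15, 15, 15, 16, 16, 17, 18, 18, 19, 19]
274 [-21, -16, -15, -15, -15, -14, -14, -13, -13, -12, -12, -11, -11, -11, -10, -10, -9, -9, -8, -8, -7, -7, -6, -6, -6, -5, -5, -4, -4, -3, -3, -2, -1, 0, 0, 0, 2, 3, 3, 4, 5, 5, 6, 7, 7, 8, 8, 9, 9, 9, 10, 10, 11, 11, 12, 12, 13, 13, 13]
280 [-24, -24, -16, -15, -15, -14, -1
[... 512 characters left out ...]
15, -15, -14, -14, -13, -13, -12, -12, -11, -11, -10, -10, -10, -8, -8, -7, -6, -6, -5, -5, -4, -4, -3, -2, -1, 0, 0, 0, 1, 1, 2, 3, 3, 4, 4, 5, 6, 6, 7, 8, 8, 8, 9, 9, 10, 10, 11, 11, 12, 12, 13, 13, 13]
310 [-16, -16, -15, -15, -14, -14, -13, -13, -12, -12, -12, -11, -10, -10, -10, -9, -9, -8, -8, -7, -7, -6, -6, -5, -5, -4, -4, -3, -3, -2, -2, -1, -1, 0, 0, 0, 1, 1, 2, 2, 3, 3, 4, 4, 5, 5, 6, 6, 7, 7, 8, 8, 8, 9, 9, 10, 10, 11, 11, 12, 12, 13]
316 [-16, -15, -15, -14, -14, -13, -13, -12, -12, -12, -11, -11, -10, -10, -9, -9, -8, -8, -7, -7, -6, -6, -5, -5, -4, -4, -3, -3, -2, -2, -1, -1, 0, 0, 0, 1, 1, 2, 2, 3, 3, 4, 4, 5, 5, 6, 6, 7, 7, 8, 8, 9, 9, 10, 10, 11, 11, 11, 12, 12, 13, 13, 14]
```

Call:
{"fn": "arm_command", "kwargs": {
  "plan": [
    [0.35,0.026,0,0,0,0,20],
    [0.5,0.026,0,0,0,0,20],
    [0.5,0,0,0,0,0,20],
    [0.4,0,0,0,0,0,20],
    [0,0,0,0,0,0,20],
    [0,0,0,0,0,0,20]
  ]
}}

```text
time_s: 9.5
tool_pos: [0.5004, -0.1964, 0.2316]
tool_rot: [36.4, 55.0, 7.0]
wrist_force: [0.1, 0.3, -3.2]
width: 0.34
```

```bash
python3 look.py w7; python3 - <<'E'
from h import *
f=np.load("w6.npz"); r=R.from_matrix(f["r"]); p,_=pose(); d=r.inv().apply(p-f["p"])*1000; print("moved",d, "rem to seat",np.array([116,2.1,-.2])-d)
E
```

```text
[ 0.50042851 -0.19642956  0.23162968] [[0.569, 0.385, 0.726], [0.07, 0.858, -0.51], [-0.819, 0.341, 0.461]] 0.34010804102594855 [ 73.8  15.7 -51.2 126.3 -25.3  15.3 110.3] 9.5 [ 0.1  0.3 -3.2]
tool x.-SZ deg 0.10509823031677948 phi -36.299957071263904
moved [69.44773411  1.56694243  0.35144858] rem to seat [46.55226589  0.53305757 -0.55144858]
```

View pics/w7.png

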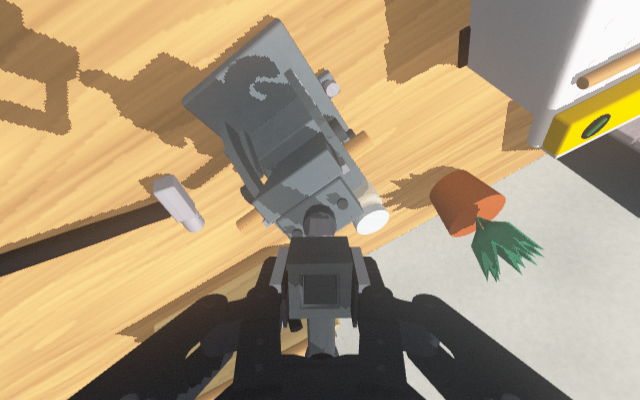

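Nothing has touched yet, and the boss is in line with the screw. Joint 6 is down to 15°, against a limit of 10°, so I'll go in small steps and watch it.

Call:
{"fn": "arm_command", "kwargs": {
  "plan": [
    [0.15,0.006,-0.006,0,0,0,20],
    [0.15,0.006,-0.006,0,0,0,20],
    [0,0,0,0,0,0,20]
  ]
}}

```text
time_s: 9.85
tool_pos: [0.5071, -0.1955, 0.2213]
tool_rot: [36.4, 55.0, 6.9]
wrist_force: [0.3, -0.1, -1.8]
width: 0.342
```

```bash
cat > rem.py <<'E'
from h import *
f=np.load("w6.npz"); r=R.from_matrix(f["r"]); p,rr=pose(); d=r.inv().apply(p-f["p"])*1000; print("moved",d.round(2), "rem to seat",(np.array([116,2.1,-.2])-d).round(2), "rotdev",np.degrees((r.inv()*rr).as_rotvec()).round(2))
s=arm.get_state(); print(np.round(s["q"],1),s["time_s"],np.round(s["wrist_force"],1), "tool-frame F",rr.inv().apply(s["wrist_force"]).round(1))
E
python3 rem.py
```

```text
moved [82.17  1.69 -0.39] rem to seat [33.83  0.41  0.19] rotdev [ 0.23 -0.03 -0.02]
[ 71.1  17.  -49.5 126.7 -24.7  13.2 109.5] 9.85 [ 0.3 -0.1 -1.8] tool-frame F [ 1.6 -0.6 -0.6]
```

```bash
cat > kin.py <<'E'
from h import *
S=[([-65.9191,29.1245,-13.6112,86.008,7.202,65.8246,-8.8675],np.array([.1934,.5938,.2304]),Rt([-89.6719,89.9019,-107.7035]).as_matrix())]
qs={"w3":[21.89385591,1.00424152,15.33252561,123.01458789,-40.50538209,37.58233765,162.91732812],"w4":[94.2,8.5,-66.2,123.2,-23.8,28.9,163.6],"w5":[93.4,5.,-61.2,122.4,-30.2,33.3,141.8],"w6":[88.9,7.3,-57.3,123.8,-34.,28.9,120.7],"w7":[73.8,15.7,-51.2,126.3,-25.3,15.3,110.3]}
import os
for k,q in qs.items():
    f=np.load(k+".npz"); S.append((q,f["p"],f["r"]))
def fk(q,P):
    # P: signs(4), o1,o7, h, L1,L2,L3, a4 offset
    s1,s3,s5,s7,o1,o7,h,L1,L2,L3,a,b=P
    q=np.radians(q)
    Rz=lambda t:R.from_euler('z',t).as_matrix(); Ry=lambda t:R.from_euler('y',t).as_matrix()
    A=Rz(s1*q[0]+o1); p=np.array([0,0,h]); A=A@Ry(q[1])@Rz(s3*q[2]); p=p+A@[a,0,L1]; A=A@Ry(q[3]); p=p+A@[-a,0,L2]; A=A@Rz(s5*q[4])@Ry(q[5]); p=p+A@[b,0,L3]; A=A@Rz(s7*q[6]+o7)
    # tool: x along z
    Rtool=np.stack([A[:,2],A[:,1],-A[:,0]],1)
    return p,Rtool
if __name__=="__main__":
    import itertools
    from scipy.optimize import least_squares
    best=None
    for sg in itertools.product([1,-1],repeat=4):
      for o1,o7 in itertools.product([0,np.pi/2,np.pi,-np.pi/2],repeat=2):
        def res(x):
            out=[]
            for q,p,r in S:
                pp,rr=fk(q,[*sg,o1+x[0],o7+x[1],*x[2:]]); out+= list((pp-p)*3)+list(R.from_matrix(rr.T@r).as_rotvec())
            return np.array(out)
        x0=[0,0,.3,.4,.4,.3,0,0]
        c=np.sum(res(x0)**2)
        if best is None or c<best[0]: best=(c,sg,o1,o7)
    c,sg,o1,o7=best; print(best)
    def res(x):
        out=[]
        for q,p,r in S:
            pp,rr=fk(q,[*sg,o1+x[0],o7+x[1],*x[2:]]); out+= list((pp-p)*3)+list(R.from_matrix(rr.T@r).as_rotvec())
        return np.array(out)
    s=least_squares(res,[0,0,.3,.4,.4,.3,0,0]); print(s.cost,s.x.round(4)); print(res(s.x).reshape(-1,6).round(3))
    np.save("kin.npy",[*sg,o1+s.x[0],o7+s.x[1],*s.x[2:]])
E
python3 kin.py
```

```text
(np.float64(0.4147116207159903), (-1, -1, -1, -1), 0, 1.5707963267948966)
0.0008825230820001863 [-0.0245 -0.0209  0.1942  0.5743  0.3677  0.3219  0.0191  0.0097]
[[-0.021  0.005  0.002 -0.004 -0.     0.   ]
 [-0.003  0.014 -0.001  0.001 -0.     0.014]
 [-0.001 -0.007  0.002 -0.001 -0.004  0.014]
 [ 0.001 -0.003  0.001  0.     0.002  0.014]
 [ 0.002 -0.002 -0.001  0.002  0.008  0.01 ]
 [ 0.002 -0.003 -0.004  0.002  0.009  0.012]]
```

```bash
cat > ik.py <<'E'
from kin import *
from scipy.optimize import least_squares
KP=np.load("kin.npy")
lo=np.array([-176.47,-13.61,-81.72,.22,-87.28,10,-165.47]);hi=np.array([176.47,117.27,77.17,143.17,267.28,112.55,165.47])
def ik(p,r,q0,q1=None):
    def res(q):
        pp,rr=fk(q,KP); e=list((pp-p)*10)+list(R.from_matrix(rr.T@r).as_rotvec()*3)
        e+= [(q[0]-q1)*.02] if q1 is not None else list((np.array(q)-q0)*1e-4)
        return np.array(e)
    s=least_squares(res,q0,bounds=(lo-60,hi+60)); return s.x,np.abs(res(s.x)[:6]).max()
def marg(q): return np.minimum(q-lo,hi-q)
E
python3 - <<'E'
from ik import *
q0=np.array([71.1,17,-49.5,126.7,-24.7,13.2,109.5]); p,r=pose(); f=np.load("w6.npz")
seat=f["p"]+R.from_matrix(f["r"]).apply([.116,.0021,-.0002])
print(fk(q0,KP)[0]-p)
for phi in (-37,-127,53,143):
  print(phi)
  q=q0.copy(); q[6]=q0[6]+ (phi+37)*1.0
  for q1 in range(70,-130,-20):
    q,e=ik(seat,vrot(phi).as_matrix(),q,q1); print(q1,q.round(0).astype(int).tolist(),"err",round(e,4),"marg",marg(q).min().round(1))
E
```

```text
[ 0.00067635 -0.00077947 -0.00176506]
-37
70 [70, 23, -54, 127, 4, 9, 79] err 0.0 marg -1.3
50 [50, 17, -24, 127, -60, 16, 144] err 0.0 marg 5.8
30 [30, 16, 2, 128, -71, 24, 156] err 0.0 marg 9.6
10 [10, 18, 28, 128, -77, 32, 161] err 0.0 marg 4.0
-10 [-10, 24, 58, 128, -81, 47, 166] err 0.0 marg -0.7
-30 [-22, 43, 90, 128, -85, 75, 169] err 0.0574 marg -12.8
-50 [-26, 40, 90, 129, -84, 69, 166] err 0.171 marg -12.8
-70 [-31, 38, 90, 130, -84, 62, 163] err 0.282 marg -12.8
-90 [-37, 34, 90, 131, -82, 54, 160] err 0.395 marg -12.8
-110 [-46, 27, 90, 132, -80, 42, 155] err 0.5445 marg -12.9
-127
70 [70, 23, -54, 127, 4, 9, -11] err 0.0 marg -1.3
50 [50, 17, -24, 127, -60, 16, 54] err 0.0 marg 5.8
30 [30, 16, 2, 128, -71, 24, 66] err 0.0 marg 13.8
10 [10, 18, 28, 128, -77, 32, 71] err 0.0 marg 10.7
-10 [-10, 24, 58, 128, -81, 47, 76] err 0.0 marg 6.2
-30 [-22, 43, 90, 128, -85, 75, 79] err 0.0574 marg -12.8
-50 [-26, 40, 90, 129, -84, 69, 76] err 0.171 marg -12.8
-70 [-31, 38, 90, 130, -84, 62, 73] err 0.282 marg -12.8
-90 [-37, 34, 90, 131, -82, 54, 70] err 0.395 marg -12.8
-110 [-46, 
[... 275 characters left out ...]
10 [-2, 17, 37, 122, -57, 32, 225] err 0.2834 marg -60.0
-30 [-17, 19, 54, 122, -59, 36, 225] err 0.377 marg -60.0
-50 [-27, 21, 66, 123, -61, 38, 225] err 0.4667 marg -60.0
-70 [-35, 22, 75, 124, -63, 38, 225] err 0.5376 marg -60.0
-90 [-44, 21, 81, 127, -63, 35, 225] err 0.5737 marg -60.0
-110 [-110, -23, 126, 127, 4, 9, 169] err 0.0 marg -48.9
143Traceback (most recent call last):
  File "<stdin>", line 9, in <module>
  File "ik.py", line 10, in ik
    s=least_squares(res,q0,bounds=(lo-60,hi+60)); return s.x,np.abs(res(s.x)[:6]).max()
    return func(*args, **kwargs)
    raise ValueError("Initial guess is outside of provided bounds")
ValueError: Initial guess is outside of provided bounds
```

My fitted kinematic model says the seat is reachable with joint 1 down at 50–60° and joint 6 within range. Continuing slowly.

Call:
{"fn": "arm_command", "kwargs": {
  "plan": [
    [0.1,0.01,0,0,0,0,20],
    [0.1,0,0,0,0,0,20],
    [0.1,0,0,0,0,0,20],
    [0,0,0,0,0,0,20],
    [0,0,0,0,0,0,20]
  ]
}}

```text
time_s: 10.35
tool_pos: [0.5142, -0.1941, 0.2118]
tool_rot: [36.5, 55.0, 6.9]
wrist_force: [-0.3, 0.2, -2.2]
width: 0.341
```

```bash
python3 rem.py
```

```text
moved [94.04  2.37 -0.39] rem to seat [21.96 -0.27  0.19] rotdev [ 0.21 -0.01  0.  ]
[ 68.4  18.2 -47.6 127.  -24.8  11.4 109.4] 10.35 [-0.3  0.2 -2.2] tool-frame F [ 1.6 -0.7 -1.3]
```

Call:
{"fn": "arm_command", "kwargs": {
  "plan": [
    [0.1,-0.005,0,0,0,0,20],
    [0.1,0,0,0,0,0,20],
    [0.05,0,0,0,0,0,20],
    [0,0,0,0,0,0,20],
    [0,0,0,0,0,0,20]
  ]
}}

```text
time_s: 10.85
tool_pos: [0.5198, -0.1937, 0.2035]
tool_rot: [36.4, 55.0, 6.9]
wrist_force: [0.6, -0.4, -2.3]
width: 0.343
```

```bash
python3 rem.py
```

```text
moved [104.03   2.11  -0.32] rem to seat [ 1.197e+01 -1.000e-02  1.200e-01] rotdev [ 0.22 -0.02 -0.01]
[ 65.1  18.9 -44.4 127.1 -29.3  10.2 113.8] 10.85 [ 0.6 -0.4 -2.3] tool-frame F [ 2.2 -0.9 -0.5]
```

Call:
{"fn": "arm_command", "kwargs": {
  "plan": [
    [0.07,0,0,0,0,0,20],
    [0.07,0,0,0,0,0,20],
    [0.07,0,0,0,0,0,20],
    [0,0,0,0,0,0,20],
    [0,0,0,0,0,0,20]
  ]
}}

```text
time_s: 11.35
tool_pos: [0.5245, -0.1932, 0.1968]
tool_rot: [36.4, 55.0, 6.9]
wrist_force: [0.3, 0.2, -1.4]
width: 0.341
```

```bash
python3 rem.py
```

```text
moved [112.26   2.1   -0.25] rem to seat [3.74 0.   0.05] rotdev [ 0.21 -0.03 -0.02]
[ 60.3  18.9 -38.7 127.3 -40.6  10.2 125. ] 11.35 [ 0.3  0.2 -1.4] tool-frame F [ 1.4 -0.2 -0.5]
```

Call:
{"fn": "arm_command", "kwargs": {
  "plan": [
    [0.05,0,0,0,0,0,20],
    [0.05,0,0,0,0,0,20],
    [0.03,0,0,0,0,0,20],
    [0,0,0,0,0,0,20],
    [0,0,0,0,0,0,20]
  ]
}}

```text
time_s: 11.85
tool_pos: [0.5265, -0.1932, 0.1939]
tool_rot: [36.2, 55.0, 6.7]
wrist_force: [-23.9, 1.1, 28.1]
width: 0.341
```

```bash
python3 rem.py
```

```text
moved [ 1.1573e+02  1.8200e+00 -9.0000e-02] rem to seat [ 0.27  0.28 -0.11] rotdev [ 0.18 -0.13 -0.09]
[ 57.8  18.8 -35.7 127.4 -46.5  10.3 131. ] 11.85 [-23.9   1.1  28.1] tool-frame F [-36.6   1.3  -4.8]
```

The crank is home: contact at 115.7 mm of the predicted 116 mm, with 37 N axial. Next I'll relieve the push and work out a good tool orientation for winding the handle.

Call:
{"fn": "arm_command", "kwargs": {
  "plan": [
    [-0.05,0,0,0,0,0,20],
    [0,0,0,0,0,0,20]
  ]
}}

```text
time_s: 12.05
tool_pos: [0.5262, -0.1934, 0.1946]
tool_rot: [36.3, 55.0, 6.8]
wrist_force: [0.3, 0.2, -2.4]
width: 0.339
```

```bash
python3 rem.py; python3 - <<'E'
from ik import *
p,r=pose(); s=arm.get_state()
seat=p+r.apply([-.012,0,.0006]); t=r.as_matrix()[:,2]; phi=np.degrees(np.arctan2(t@SY,t@SX)); print("seat",seat,"phi",phi)
np.save("seat.npy",seat)
def tr(ph,tilt): # tool roll ph in {0,180}, tilt toward vertical
    return (R.from_rotvec(-SY*np.radians(tilt))*vrot(ph)).as_matrix()
print(tr(0,35).round(2))
def tcp(th,M,lift=.005):
    a=np.radians(th); g=seat+.065*(np.cos(a)*SX+np.sin(a)*SY)+(.017+lift)*SZ
    return g+M[:,0]*.019
q0=np.array(s["q"])
for ph,tilt in ((-180,0),(-180,10),(-180,20),(-180,30),(-90,0)):
    M=tr(ph,tilt); 
    for q1 in (60,30,0,-20):
        q=np.clip(q0+0,lo,hi); q[6]=131+ph+36; q[0]=q1; out=[]
        q,e=ik(tcp(-37,M),M,q,q1)
        for th in range(-37,-37-361,-30):
            q,e=ik(tcp(th,M),M,q); m=marg(q); out.append((round(m.min()),int(m.argmin())+1)); 
            if e>.01: out[-1]+=("E",)
        print(ph,tilt,q1,out)
E
```

```text
moved [1.1501e+02 1.8200e+00 1.0000e-01] rem to seat [ 0.99  0.28 -0.3 ] rotdev [ 0.21 -0.09 -0.05]
[ 57.8  18.8 -35.6 127.3 -46.5  10.5 131. ] 12.05 [ 0.3  0.2 -2.4] tool-frame F [ 2.1 -0.5 -1. ]
seat [ 0.51983946 -0.19450168  0.20471858] phi -36.38141699123706
[[ 0.93 -0.12  0.34]
 [ 0.11  0.99  0.04]
 [-0.34  0.    0.94]]
-180 0 60 [(10, 6), (9, 6), (6, 6), (2, 6), (-3, 6), (-7, 6), (-8, 6), (-6, 6), (-1, 6), (3, 6), (7, 6), (10, 6), (10, 6)]
-180 0 30 [(20, 6), (20, 6), (19, 6), (16, 4), (10, 5), (3, 5), (0, 5), (7, 5), (9, 6), (11, 6), (15, 6), (18, 6), (20, 6)]
-180 0 0 [(19, 5), (17, 5), (14, 5), (10, 5), (5, 5), (2, 5), (0, 5), (4, 5), (11, 5), (17, 5), (20, 5), (21, 5), (20, 5)]
-180 0 -20 [(-13, 3), (-11, 3), (-10, 3), (-10, 3), (-11, 3), (-13, 3), (-16, 3), (-19, 3), (-20, 3), (-19, 3), (-18, 3), (-15, 3), (-13, 3)]
-180 10 60 [(8, 5), (5, 5), (-2, 5), (-12, 5), (-22, 5), (-30, 5), (-36, 5), (-39, 5), (-35, 5), (-25, 5), (-6, 5), (6, 5), (8, 5)]
-180 10 30 [(2, 5), (1, 5), (-3, 5), (-8, 5), (-14, 5), (-20, 5), (-25, 5), (-27, 5), (-23, 5), (-14, 5), (-5, 5), (1, 5), (2, 5)
[... 1215 characters left out ...]
 (-27, 5), (-28, 5), (-27, 5), (-25, 5), (-23, 5)]
-180 30 -20 [(-22, 5), (-20, 5), (-17, 5), (-13, 5), (-9, 6), (-13, 4), (-15, 4), (-14, 4), (-18, 5), (-21, 5), (-23, 5), (-23, 5), (-22, 5)]
-90 0 60 [(10, 6), (9, 6), (6, 6), (2, 6), (-3, 6), (-7, 6), (-8, 6), (-6, 6), (-1, 6), (3, 6), (7, 6), (10, 6), (10, 6)]
-90 0 30 [(20, 6), (20, 6), (19, 6), (16, 4), (10, 5), (3, 5), (0, 5), (7, 5), (9, 6), (11, 6), (15, 6), (18, 6), (20, 6)]
-90 0 0 [(19, 5), (17, 5), (14, 5), (10, 5), (5, 5), (2, 5), (0, 5), (4, 5), (11, 5), (17, 5), (20, 5), (21, 5), (20, 5)]
-90 0 -20 [(-13, 3), (-11, 3), (-10, 3), (-10, 3), (-11, 3), (-13, 3), (-16, 3), (-19, 3), (-20, 3), (-19, 3), (-18, 3), (-15, 3), (-13, 3)]
```

```bash
cat > wind.py <<'E'
from ik import *
seat=np.load("seat.npy")
def tr(ph,tilt): return (R.from_rotvec(SY*np.radians(tilt))*vrot(ph)).as_matrix()
def tcp(th,M,lift=.005):
    a=np.radians(th); g=seat+.065*(np.cos(a)*SX+np.sin(a)*SY)+(.017+lift)*SZ
    return g+M[:,0]*.019
E
python3 - <<'E'
from wind import *
print(tr(0,35).round(2))
q0=np.array(arm.get_state()["q"])
for ph,tilt in ((-180,10),(-180,20),(-180,30),(0,20),(0,30)):
    M=tr(ph,tilt); 
    for q1 in (60,30,10,-10):
        q=np.clip(q0+0,lo,hi); q[6]=131+ph+36; q[0]=q1; out=[]
        q,e=ik(tcp(-37,M),M,q,q1);qq=q.round(0).astype(int).tolist()
        for th in range(-37,-37-361,-30):
            q,e=ik(tcp(th,M),M,q); m=marg(q); out.append((round(m.min()),int(m.argmin())+1)); 
            if e>.01: out[-1]+=("E",)
        print(ph,tilt,qq,out)
E
```

```text
[[ 0.   -0.12  0.99]
 [ 0.    0.99  0.12]
 [-1.    0.    0.  ]]
-180 10 [60, 23, -45, 109, 8, 33, -68] [(23, 6), (21, 6), (18, 6), (13, 6), (9, 6), (7, 6), (6, 6), (9, 6), (13, 6), (17, 6), (20, 6), (22, 6), (23, 6)]
-180 10 [30, 18, -2, 109, -25, 35, -36] [(25, 6), (24, 6), (21, 6), (18, 6), (14, 6), (11, 6), (10, 6), (12, 6), (15, 6), (19, 6), (22, 6), (25, 6), (25, 6)]
-180 10 [10, 19, 26, 109, -40, 41, -22] [(31, 6), (30, 6), (28, 6), (23, 4), (17, 4), (14, 4), (13, 4), (16, 4), (19, 6), (23, 6), (27, 6), (30, 6), (31, 6)]
-180 10 [-10, 26, 58, 109, -56, 53, -7] [(19, 3), (20, 3), (21, 3), (22, 3), (17, 4), (14, 4), (13, 4), (15, 4), (18, 3), (17, 3), (17, 3), (18, 3), (19, 3)]
-180 20 [60, 28, -54, 101, 24, 49, -85] [(27, 3), (27, 3), (27, 3), (27, 3), (24, 4), (21, 4), (21, 4), (23, 4), (27, 3), (27, 3), (28, 3), (28, 3), (27, 3)]
-180 20 [30, 21, -7, 101, -8, 46, -54] [(34, 2), (34, 6), (30, 6), (26, 6), (22, 6), (20, 6), (20, 6), (23, 6), (26, 6), (30, 2), (32, 2), (33, 2), (34, 2)]
-180 20 [10, 22, 22, 101, -23, 49, -39] [(35, 2), (36, 2), (34, 6), (29, 4), (24, 4), (21, 4),
[... 1375 characters left out ...]
), (-6, 7), (-8, 7), (-5, 7), (0, 7), (7, 7), (11, 7), (13, 7), (13, 7), (10, 7), (6, 7)]
0 30 [60, 38, -69, 94, 38, 69, 81] [(13, 3), (12, 3), (12, 3), (12, 3), (11, 3), (11, 3), (11, 3), (11, 3), (11, 3), (12, 3), (12, 3), (13, 3), (13, 3)]
0 30 [30, 25, -12, 94, 3, 58, 115] [(38, 2), (38, 2), (37, 2), (36, 2), (31, 4), (28, 4), (28, 4), (30, 4), (32, 2), (34, 2), (36, 2), (37, 2), (38, 2)]
0 30 [10, 25, 19, 94, -13, 59, 131] [(35, 7), (31, 7), (29, 7), (27, 7), (28, 7), (28, 4), (27, 4), (30, 4), (33, 2), (34, 2), (36, 2), (38, 2), (35, 7)]
0 30 [-10, 32, 55, 94, -33, 66, 150] [(15, 7), (11, 7), (8, 7), (6, 7), (5, 7), (8, 7), (13, 7), (17, 7), (19, 3), (19, 3), (20, 3), (18, 7), (15, 7)]
```

Winding with the tool y along the vise's y and tilted 20° towards vertical keeps good joint margins. Releasing and retreating.

Call:
{"fn": "arm_command", "kwargs": {
  "plan": [
    [0,0,0,0,0,0,60],
    [0,0,0,0,0,0,60],
    [-0.2,0,0,0,0,0,60],
    [-0.5,0,0,0,0,0,60],
    [-0.5,0,0,0,0,0,60],
    [-0.5,0,0,0,0,0,60],
    [-0.4,0,0,0,0,0,60],
    [0,0,0,0,0,0,60]
  ]
}}

```text
time_s: 12.85
tool_pos: [0.4782, -0.1996, 0.2648]
tool_rot: [36.1, 54.9, 6.5]
wrist_force: [-0.2, 0.3, -1.1]
width: 0.702
```

```bash
python3 look.py w8; python3 - <<'E'
from wind import *
p,r=pose(); M=tr(0,20); t=tcp(-36.4,M)-.06*M[:,0]
rows,a,b=plan(p,r,t,R.from_matrix(M),8,60); show(rows)
E
```

```text
[ 0.47820521 -0.19956967  0.26476709] [[0.571, 0.387, 0.724], [0.065, 0.857, -0.511], [-0.818, 0.339, 0.464]] 0.7021499077630243 [ 62.2   8.  -30.7 125.3 -42.9  25.9 128.6] 12.85 [-0.2  0.3 -1.1]
tool x.-SZ deg 0.1742455997450935 phi -36.346850090537956
[[0.037, 0.026, 0.239, -0.75, 0.404, -0.13, 60], [0.027, 0.008, 0.242, -0.75, 0.405, -0.131, 60], [0.017, -0.012, 0.242, -0.75, 0.404, -0.13, 60], [0.007, -0.03, 0.242, -0.75, 0.405, -0.131, 60], [-0.003, -0.048, 0.238, -0.751, 0.404, -0.13, 60], [-0.012, -0.068, 0.233, -0.75, 0.405, -0.131, 60], [-0.021, -0.086, 0.227, -0.75, 0.404, -0.13, 60], [-0.029, -0.103, 0.218, -0.75, 0.405, -0.131, 60]]
```

View pics/w8.png

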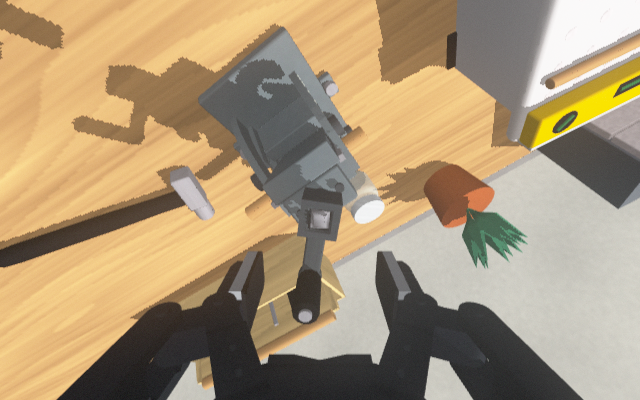

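The crank sits on the screw, boss at (321,212) with the screw's tip in its hole, and the handle top at (306,315). Measuring the handle from depth.

```bash
cat > meas.py <<'E'
import sys
from wind import *
n=sys.argv[1]
f=np.load(n+".npz"); c=dict(arm.camera_info("wrist")); c["world_from_camera"]=f["M"]
W=cloud("wrist",f["d"],c); r=R.from_matrix(f["r"])
D=W-seat; V=np.stack([D@SX,D@SY,D@SZ],-1)*1000
def rep(name,m):
    P=V[m]; v,u=np.nonzero(m); print(name,len(P),"mean",P.mean(0).round(1),"min",P.min(0).round(1),"max",P.max(0).round(1),"px",u.min(),u.max(),v.min(),v.max()); return P
m=(abs(V[...,2]-14)<3)&(np.hypot(V[...,0],V[...,1])<26); P=rep("bosstop",m); print(cv2.minAreaRect(P[:,:2].astype(np.float32)))
m=(V[...,2]>34)&(V[...,2]<45)&(abs(np.hypot(V[...,0],V[...,1])-65)<20); 
if m.any():
    P=rep("handtop",m); print("ang",np.degrees(np.arctan2(P[:,1].mean(),P[:,0].mean())),np.hypot(*P[:,:2].mean(0)))
    print(cv2.minEnclosingCircle(P[:,:2].astype(np.float32)))
print("toolcam y dir in vise", (np.stack([SX,SY,SZ])@r.as_matrix()).round(2).tolist())
E
python3 meas.py w8
```

```text
bosstop 1408 mean [-1.3 -1.  13.7] min [-21.6 -22.1  11. ] max [20.  19.3 17. ] px 297 342 197 240
((-0.5454683303833008, -1.690408706665039), (30.10818862915039, 30.94033432006836), 45.15279006958008)
handtop 501 mean [ 44.6 -47.5  36.4] min [ 35.  -58.9  34. ] max [ 55.4 -38.3  39.9] px 292 319 300 323
ang -46.80479426880282 65.15340746323487
((45.74626541137695, -48.417083740234375), 10.740163803100586)
toolcam y dir in vise [[0.0, 0.59, 0.81], [-0.0, 0.81, -0.59], [-1.0, -0.0, 0.0]]
```

```bash
python3 - <<'E'
from wind import *
p,r=pose(); M=tr(0,20); t=tcp(-45.3,M)-.06*M[:,0]
rows,a,b=plan(p,r,t,R.from_matrix(M),8,60); show(rows)
E
```

```text
[[0.037, -0.005, 0.237, -0.75, 0.404, -0.13, 60], [0.028, -0.024, 0.236, -0.75, 0.405, -0.131, 60], [0.018, -0.042, 0.235, -0.75, 0.404, -0.13, 60], [0.009, -0.06, 0.232, -0.75, 0.405, -0.131, 60], [0, -0.078, 0.227, -0.751, 0.404, -0.13, 60], [-0.008, -0.095, 0.219, -0.75, 0.405, -0.131, 60], [-0.016, -0.113, 0.211, -0.75, 0.404, -0.13, 60], [-0.023, -0.129, 0.201, -0.75, 0.405, -0.131, 60]]
```

Call:
{"fn": "arm_command", "kwargs": {
  "plan": [
    [0.03,0,0.24,-0.75,0.4,-0.13,60],
    [0.03,-0.02,0.24,-0.75,0.4,-0.13,60],
    [0.02,-0.04,0.24,-0.75,0.4,-0.13,60],
    [0.01,-0.06,0.23,-0.75,0.4,-0.13,60],
    [0,-0.08,0.23,-0.75,0.4,-0.13,60],
    [-0.01,-0.1,0.22,-0.75,0.4,-0.13,60],
    [-0.02,-0.11,0.21,-0.75,0.41,-0.13,60],
    [-0.02,-0.13,0.2,-0.75,0.41,-0.13,60]
  ]
}}

```text
time_s: 13.7
tool_pos: [0.5407, -0.2379, 0.287]
tool_rot: [0.4, 75.1, 7.4]
wrist_force: [0.4, -0.0, 0.7]
width: 0.706
```

Call:
{"fn": "arm_command", "kwargs": {
  "plan": [
    [0,0,0,0,0,0,60],
    [0,0,0,0,0,0,60]
  ]
}}

```text
time_s: 13.9
tool_pos: [0.5401, -0.2372, 0.2868]
tool_rot: [1.0, 75.0, 7.7]
wrist_force: [0.5, -0.2, -0.1]
width: 0.701
```

```bash
python3 look.py w9; python3 meas.py w9;python3 - <<'E'
from wind import *
p,r=pose(); M=tr(0,20); t=tcp(-45.3,M)
rows,a,b=plan(p,r,t,R.from_matrix(M),5,60); show(rows)
E
```

```text
[ 0.54012492 -0.23722754  0.28679771] [[0.257, -0.119, 0.959], [0.035, 0.993, 0.114], [-0.966, 0.004, 0.259]] 0.7010312071334471 [ 44.3  17.8 -24.5  98.3  -0.   52.2 118.5] 13.9 [ 0.5 -0.2 -0.1]
tool x.-SZ deg 19.97442442234344 phi -0.04557699254115347
bosstop 1611 mean [-0.3 -1.8 13.9] min [-21.2 -22.9  11.1] max [20.6 18.8 17. ] px 352 412 135 194
((-0.4959125816822052, -1.9223823547363281), (29.874435424804688, 30.356273651123047), 44.96268844604492)
handtop 813 mean [ 45.8 -48.6  36.5] min [ 35.9 -58.4  34. ] max [ 56.1 -38.9  40.4] px 300 331 217 249
ang -46.69175075193385 66.83478150327103
((46.031089782714844, -48.672760009765625), 10.441275596618652)
toolcam y dir in vise [[-0.34, 0.0, 0.94], [0.0, 1.0, -0.0], [-0.94, 0.0, -0.34]]
[[0.292, -0.007, 0.001, -0.003, 0, -0.007, 60], [0.291, -0.006, 0.001, -0.003, 0, -0.007, 60], [0.292, -0.006, 0.002, -0.002, 0.001, -0.007, 60], [0.292, -0.006, 0.001, -0.003, 0, -0.008, 60], [0.291, -0.006, 0.001, -0.003, 0, -0.007, 60]]
```

View pics/w9.png

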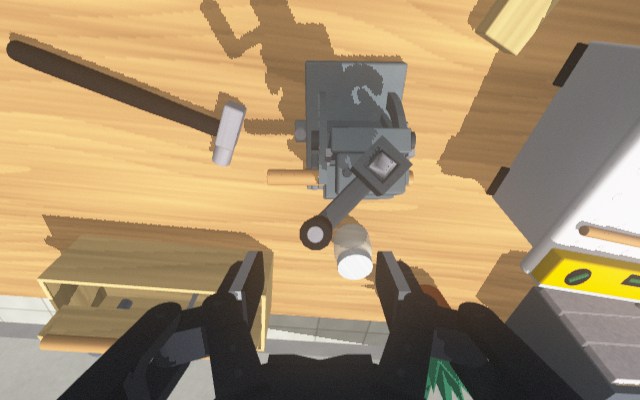

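The handle top at (315,233) lies midway between the fingers. Descending and gripping it.

Call:
{"fn": "arm_command", "kwargs": {
  "plan": [
    [0.29,-0.006,0,0,0,0,60],
    [0.29,-0.006,0,0,0,0,60],
    [0.29,-0.006,0,0,0,0,60],
    [0.29,-0.006,0,0,0,0,60],
    [0.29,-0.006,0,0,0,0,60],
    [0,0,0,0,0,0,60],
    [0,0,0,0,0,0,15],
    [0,0,0,0,0,0,15]
  ],
  "grip_force": 40
}}

```text
time_s: 14.75
tool_pos: [0.5553, -0.2376, 0.2325]
tool_rot: [0.3, 74.9, 7.1]
wrist_force: [0.0, -0.1, 0.4]
width: 0.369
```

Call:
{"fn": "arm_command", "kwargs": {
  "plan": [
    [0,0,0,0,0,0,15],
    [0,0,0,0,0,0,15],
    [0,0,0,0,0,0,15]
  ]
}}

```text
time_s: 15.05
tool_pos: [0.5548, -0.2377, 0.2326]
tool_rot: [0.3, 75.0, 7.1]
wrist_force: [-3.2, 0.3, 4.3]
width: 0.23
```

```bash
cat > th.py <<'E'
from wind import *
p,r=pose(); s=arm.get_state(); g=p-r.as_matrix()[:,0]*.019-seat; v=np.array([g@SX,g@SY,g@SZ])*1000
print("grasp pt vise",v.round(1),"th",np.degrees(np.arctan2(v[1],v[0])).round(1),"rad",np.hypot(v[0],v[1]).round(1),"t",s["time_s"],"w",round(s["width"]*85.4,1),"q",np.round(s["q"],0).astype(int).tolist())
F=np.array(s["wrist_force"]); print("F vise",np.round([F@SX,F@SY,F@SZ],1))
E
python3 th.py
```

```text
grasp pt vise [ 46.7 -47.   23.7] th -45.2 rad 66.3 t 15.05 w 19.6 q [42, 22, -24, 102, 2, 45, 117]
F vise [-0.1  0.7  5.3]
```

```bash
cat > circ.py <<'E'
import sys
from wind import *
# args: th0 step n  ; 'meas' correction radial/axial from measured pose
th0,step,n=float(sys.argv[1]),float(sys.argv[2]),int(sys.argv[3]); rad=.0656; h=.0237
p,r=pose(); M=r
g=p-r.as_matrix()[:,0]*.019
rows=[];cur=g.copy() if len(sys.argv)>4 else None
def pt(t): a=np.radians(t); return seat+rad*(np.cos(a)*SX+np.sin(a)*SY)+h*SZ
if cur is None: cur=pt(th0)
for i in range(1,n+1):
    d=r.inv().apply(pt(th0-step*i)-cur)/.04; d=np.round(d,2); rows.append([*map(float,d),0,0,0,15]); cur=cur+r.apply(d*.04)
show(rows)
E
python3 circ.py -45.2 15 8 m
```

```text
[[0.12, -0.25, -0.33, 0, 0, 0, 15], [0.13, -0.16, -0.37, 0, 0, 0, 15], [0.15, -0.05, -0.4, 0, 0, 0, 15], [0.14, 0.05, -0.4, 0, 0, 0, 15], [0.14, 0.17, -0.37, 0, 0, 0, 15], [0.12, 0.26, -0.32, 0, 0, 0, 15], [0.08, 0.34, -0.25, 0, 0, 0, 15], [0.06, 0.4, -0.15, 0, 0, 0, 15]]
```

Call:
{"fn": "arm_command", "kwargs": {
  "plan": [
    [0.12,-0.25,-0.33,0,0,0,15],
    [0.13,-0.16,-0.37,0,0,0,15],
    [0.15,-0.05,-0.4,0,0,0,15],
    [0.14,0.05,-0.4,0,0,0,15]
  ]
}}

```text
time_s: 15.45
tool_pos: [0.5047, -0.2596, 0.1963]
tool_rot: [0.4, 74.9, 7.2]
wrist_force: [-3.3, 4.7, 8.8]
width: 0.234
```

```bash
python3 th.py; python3 circ.py -105.2 15 8 m
```

```text
grasp pt vise [-17.  -62.9  24. ] th -105.1 rad 65.2 t 15.45 w 20.0 q [48, 21, -24, 109, 1, 39, 123]
F vise [2.8 5.1 8.8]
[[0.14, 0.16, -0.37, 0, 0, 0, 15], [0.12, 0.26, -0.32, 0, 0, 0, 15], [0.09, 0.34, -0.25, 0, 0, 0, 15], [0.05, 0.39, -0.15, 0, 0, 0, 15], [0.02, 0.43, -0.05, 0, 0, 0, 15], [-0.02, 0.42, 0.05, 0, 0, 0, 15], [-0.05, 0.4, 0.16, 0, 0, 0, 15], [-0.09, 0.34, 0.25, 0, 0, 0, 15]]
```

Call:
{"fn": "arm_command", "kwargs": {
  "plan": [
    [0.14,0.16,-0.37,0,0,0,15],
    [0.12,0.26,-0.32,0,0,0,15],
    [0.09,0.34,-0.25,0,0,0,15],
    [0.05,0.39,-0.15,0,0,0,15],
    [0.02,0.43,-0.05,0,0,0,15],
    [-0.02,0.42,0.05,0,0,0,15],
    [-0.05,0.4,0.16,0,0,0,15],
    [-0.09,0.34,0.25,0,0,0,15]
  ]
}}

```text
time_s: 16.25
tool_pos: [0.4682, -0.1544, 0.1793]
tool_rot: [0.1, 74.9, 6.8]
wrist_force: [-2.3, -4.5, 6.2]
width: 0.236
```

```bash
python3 th.py; python3 circ.py -225.2 15 8 m
```

```text
grasp pt vise [-46.2  45.9  23.7] th 135.2 rad 65.1 t 16.25 w 20.1 q [40, 16, -24, 122, 1, 30, 113]
F vise [ 1.2 -4.2  6.7]
[[-0.12, 0.28, 0.32, 0, 0, 0, 15], [-0.13, 0.16, 0.37, 0, 0, 0, 15], [-0.15, 0.05, 0.4, 0, 0, 0, 15], [-0.14, -0.05, 0.4, 0, 0, 0, 15], [-0.14, -0.17, 0.37, 0, 0, 0, 15], [-0.11, -0.26, 0.32, 0, 0, 0, 15], [-0.09, -0.34, 0.24, 0, 0, 0, 15], [-0.05, -0.39, 0.16, 0, 0, 0, 15]]
```

Call:
{"fn": "arm_command", "kwargs": {
  "plan": [
    [-0.12,0.28,0.32,0,0,0,15],
    [-0.13,0.16,0.37,0,0,0,15],
    [-0.15,0.05,0.4,0,0,0,15],
    [-0.14,-0.05,0.4,0,0,0,15],
    [-0.14,-0.17,0.37,0,0,0,15],
    [-0.11,-0.26,0.32,0,0,0,15],
    [-0.09,-0.34,0.24,0,0,0,15],
    [-0.05,-0.39,0.16,0,0,0,15]
  ]
}}

```text
time_s: 17.05
tool_pos: [0.5614, -0.1718, 0.2425]
tool_rot: [0.3, 75.0, 7.2]
wrist_force: [-8.4, 0.9, 7.8]
width: 0.233
```

```bash
python3 th.py; python3 circ.py -345.2 15 8 m
```

```text
grasp pt vise [64.1 17.6 23.6] th 15.4 rad 66.5 t 17.05 w 19.9 q [36, 19, -23, 104, 3, 44, 109]
F vise [-2.3  1.9 11.1]
[[-0.02, -0.45, 0.03, 0, 0, 0, 15], [0.02, -0.42, -0.05, 0, 0, 0, 15], [0.06, -0.4, -0.16, 0, 0, 0, 15], [0.09, -0.33, -0.24, 0, 0, 0, 15], [0.11, -0.26, -0.32, 0, 0, 0, 15], [0.14, -0.17, -0.38, 0, 0, 0, 15], [0.14, -0.05, -0.4, 0, 0, 0, 15], [0.15, 0.06, -0.39, 0, 0, 0, 15]]
```

Call:
{"fn": "arm_command", "kwargs": {
  "plan": [
    [-0.02,-0.45,0.03,0,0,0,15],
    [0.02,-0.42,-0.05,0,0,0,15],
    [0.06,-0.4,-0.16,0,0,0,15],
    [0.09,-0.33,-0.24,0,0,0,15],
    [0.11,-0.26,-0.32,0,0,0,15],
    [0.14,-0.17,-0.38,0,0,0,15],
    [0.14,-0.05,-0.4,0,0,0,15],
    [0.15,0.06,-0.39,0,0,0,15]
  ]
}}

```text
time_s: 17.85
tool_pos: [0.5052, -0.2596, 0.1962]
tool_rot: [0.2, 74.8, 7.1]
wrist_force: [-6.4, 7.2, 19.8]
width: 0.235
```

```bash
python3 th.py; python3 circ.py -465.2 15 8 m
```

```text
grasp pt vise [-16.6 -62.9  23.7] th -104.8 rad 65.0 t 17.85 w 20.0 q [48, 21, -24, 109, 0, 38, 123]
F vise [ 6.9  7.9 19.3]
[[0.14, 0.15, -0.39, 0, 0, 0, 15], [0.11, 0.27, -0.31, 0, 0, 0, 15], [0.09, 0.34, -0.25, 0, 0, 0, 15], [0.06, 0.39, -0.15, 0, 0, 0, 15], [0.02, 0.43, -0.05, 0, 0, 0, 15], [-0.02, 0.42, 0.05, 0, 0, 0, 15], [-0.06, 0.4, 0.16, 0, 0, 0, 15], [-0.09, 0.34, 0.25, 0, 0, 0, 15]]
```

Call:
{"fn": "arm_command", "kwargs": {
  "plan": [
    [0.12,0.15,-0.39,0,0,0,15],
    [0.1,0.27,-0.31,0,0,0,15],
    [0.09,0.34,-0.25,0,0,0,15],
    [0.06,0.39,-0.15,0,0,0,15],
    [0.02,0.43,-0.05,0,0,0,15],
    [-0.02,0.42,0.05,0,0,0,15],
    [-0.06,0.4,0.16,0,0,0,15],
    [-0.09,0.34,0.25,0,0,0,15]
  ]
}}

```text
time_s: 18.65
tool_pos: [0.4644, -0.1652, 0.1783]
tool_rot: [-1.8, 75.2, 4.3]
wrist_force: [-4.6, -49.6, -17.9]
width: 0.231
```

```bash
python3 th.py; python3 circ.py -585.2 15 8 m
```

```text
grasp pt vise [-50.8  35.9  25.8] th 144.8 rad 62.2 t 18.65 w 19.7 q [40, 16, -23, 122, 1, 30, 113]
F vise [-18.9 -48.7  -8.6]
[[-0.11, 0.53, 0.44, 0, 0, 0, 15], [-0.14, 0.17, 0.37, 0, 0, 0, 15], [-0.15, 0.05, 0.4, 0, 0, 0, 15], [-0.15, -0.05, 0.4, 0, 0, 0, 15], [-0.13, -0.17, 0.37, 0, 0, 0, 15], [-0.11, -0.25, 0.32, 0, 0, 0, 15], [-0.09, -0.34, 0.25, 0, 0, 0, 15], [-0.05, -0.4, 0.15, 0, 0, 0, 15]]
```

The handle stopped at theta ≈ -575°, after about 530° of turning, with 50 N on it. Relieving most of the push, then checking by camera that this is the real stop.

Call:
{"fn": "arm_command", "kwargs": {
  "plan": [
    [0.02,-0.1,-0.04,0,0,0,15],
    [0.01,-0.08,-0.04,0,0,0,15],
    [0,0,0,0,0,0,15]
  ]
}}

```text
time_s: 18.95
tool_pos: [0.4657, -0.1653, 0.178]
tool_rot: [-0.5, 74.9, 6.1]
wrist_force: [-4.8, -10.3, 5.2]
width: 0.232
```

```bash
python3 th.py; python3 look.py w10 ; python3 meas.py w10; python3 - <<'E'
from h import *
im,d=arm.snapshot("top"); cv2.imwrite("pics/t10.png",cv2.resize(im[155:240,350:460,::-1],(770,595),interpolation=cv2.INTER_CUBIC)); np.save("t10.npy",d)
im,d=arm.snapshot("scene"); cv2.imwrite("pics/s10.png",cv2.resize(im[160:260,210:310,::-1],(600,600),interpolation=cv2.INTER_CUBIC))
E
```

```text
grasp pt vise [-50.1  35.5  24.8] th 144.7 rad 61.4 t 18.95 w 19.8 q [41, 16, -24, 121, 0, 30, 115]
F vise [-1.9 -9.7  7.7]
[ 0.46569878 -0.16529985  0.17799044] [[0.259, -0.114, 0.959], [0.028, 0.993, 0.111], [-0.965, -0.002, 0.261]] 0.23243002215218256 [ 40.6  15.8 -23.9 121.5   0.3  30.2 114.6] 18.95 [ -4.8 -10.3   5.2]
tool x.-SZ deg 19.884495238580246 phi -0.21005784396329483
bosstop 249 mean [  1.6 -13.1  13.2] min [ -8.1 -19.6  11.1] max [ 7.5 -6.6 15.2] px 217 242 357 388
((0.6795649528503418, -11.250532150268555), (5.82078218460083, 18.896896362304688), 44.932621002197266)
handtop 2791 mean [-54.1  34.2  38.9] min [-65.9   8.5  34. ] max [-32.9  57.6  45. ] px 258 373 252 335
ang 147.6857705349062 64.00154468544069
((-51.087501525878906, 33.031005859375), 24.635204315185547)
toolcam y dir in vise [[-0.34, 0.0, 0.94], [-0.0, 1.0, -0.0], [-0.94, -0.0, -0.34]]
```

View pics/w10.png

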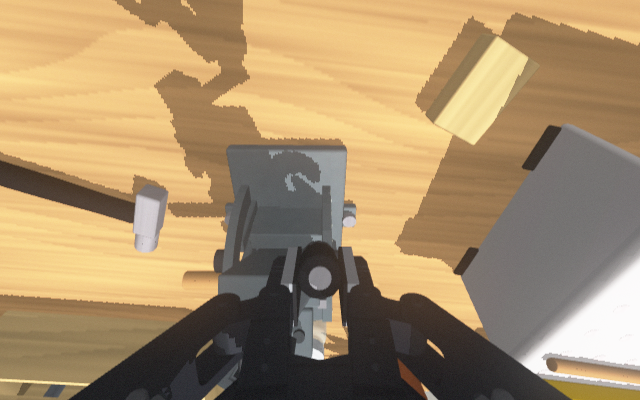

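View pics/s10.png

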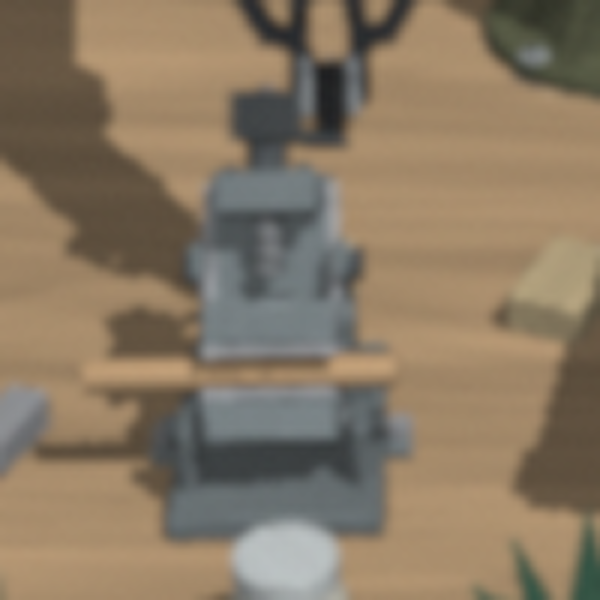

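View pics/t10.png

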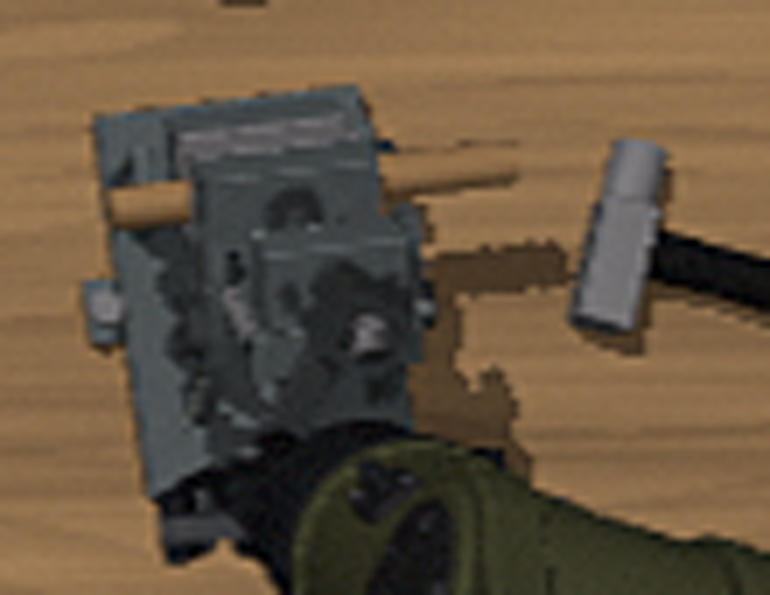

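The scene view shows the moving jaw against the dowel. Turn one passed this same angle freely, so this is the stop. I'll press once more, down and tangentially, then release.

Call:
{"fn": "arm_command", "kwargs": {
  "plan": [
    [0.03,0.07,0.03,0,0,0,15],
    [0.02,0.06,0.02,0,0,0,15],
    [0,0,0,0,0,0,15],
    [0,0,0,0,0,0,15]
  ]
}}

```text
time_s: 19.5
tool_pos: [0.4668, -0.1632, 0.1776]
tool_rot: [-1.3, 74.9, 5.0]
wrist_force: [-14.1, -19.3, 17.4]
width: 0.234
```

```bash
python3 th.py
```

```text
grasp pt vise [-49.2  37.5  23.7] th 142.7 rad 61.9 t 19.5 w 20.0 q [40, 16, -24, 122, 1, 30, 113]
F vise [ -3.4 -17.5  23.6]
```

Call:
{"fn": "arm_command", "kwargs": {
  "plan": [
    [-0.03,-0.05,-0.02,0,0,0,15],
    [0,0,0,0,0,0,60],
    [0,0,0,0,0,0,60],
    [-0.2,0,0,0,0,0,60],
    [-0.5,0,0,0,0,0,60],
    [-0.5,0,0,0,0,0,60],
    [-0.5,0,0,0,0,0,60],
    [-0.2,0,0,0,0,0,60]
  ]
}}

```text
time_s: 20.3
tool_pos: [0.4476, -0.161, 0.252]
tool_rot: [-0.0, 74.8, 6.8]
wrist_force: [0.4, -0.4, -0.6]
width: 0.703
```

```bash
python3 th.py; python3 - <<'E'
from wind import *
p,r=pose(); M=vrot(-36); t=seat+.011*-SZ+.11*SZ-.03*SX   # over the boss, camera side back
rows,a,b=plan(p,r,t,R.from_matrix(M.as_matrix()),8,60); show(rows)
q0=np.array(arm.get_state()["q"])
for ph in (-36,-40,144-180):
    q,e=ik(t,vrot(ph).as_matrix(),q0); print(q.round(),e)
E
```

```text
grasp pt vise [-21.9  41.8  95.5] th 117.7 rad 47.2 t 20.3 w 60.0 q [45, 9, -26, 117, -4, 42, 119]
F vise [-0.1 -0.5 -0.7]
[[-0.061, -0.131, -0.027, 0.743, -0.399, 0.13, 60], [-0.064, -0.131, -0.015, 0.742, -0.399, 0.129, 60], [-0.066, -0.131, -0.002, 0.743, -0.399, 0.13, 60], [-0.068, -0.13, 0.011, 0.742, -0.4, 0.13, 60], [-0.068, -0.128, 0.024, 0.743, -0.399, 0.13, 60], [-0.069, -0.124, 0.037, 0.742, -0.399, 0.129, 60], [-0.069, -0.12, 0.049, 0.743, -0.399, 0.13, 60], [-0.068, -0.115, 0.062, 0.742, -0.399, 0.13, 60]]
[ 60.   5. -21. 128. -48.  32. 139.] 3.2729411846900284e-05
[ 60.   5. -20. 128. -48.  32. 135.] 2.946458934761106e-05
[ 60.   5. -21. 128. -48.  32. 139.] 3.2729411846900284e-05
```

```bash
python3 - <<'E'
from wind import *
p,r=pose(); t=seat+.095*SZ
rows,a,b=plan(p,r,t,vrot(-36),8,60); show(rows)
E
```

```text
[[-0.081, -0.131, 0.065, 0.743, -0.399, 0.13, 60], [-0.08, -0.124, 0.078, 0.742, -0.399, 0.129, 60], [-0.078, -0.116, 0.091, 0.743, -0.399, 0.13, 60], [-0.076, -0.108, 0.103, 0.742, -0.4, 0.13, 60], [-0.072, -0.098, 0.114, 0.743, -0.399, 0.13, 60], [-0.069, -0.088, 0.124, 0.742, -0.399, 0.129, 60], [-0.064, -0.077, 0.133, 0.743, -0.399, 0.13, 60], [-0.06, -0.066, 0.142, 0.742, -0.399, 0.13, 60]]
```

Call:
{"fn": "arm_command", "kwargs": {
  "plan": [
    [-0.08,-0.13,0.06,0.74,-0.4,0.13,60],
    [-0.08,-0.12,0.08,0.74,-0.4,0.13,60],
    [-0.08,-0.12,0.09,0.74,-0.4,0.13,60],
    [-0.08,-0.11,0.1,0.74,-0.4,0.13,60],
    [-0.07,-0.1,0.11,0.74,-0.4,0.13,60],
    [-0.07,-0.09,0.12,0.74,-0.4,0.13,60],
    [-0.06,-0.08,0.13,0.74,-0.4,0.13,60],
    [-0.06,-0.07,0.14,0.74,-0.4,0.13,60]
  ]
}}

```text
time_s: 21.1
tool_pos: [0.4644, -0.2015, 0.28]
tool_rot: [36.2, 55.0, 6.9]
wrist_force: [-0.3, 0.1, 0.3]
width: 0.703
```

Call:
{"fn": "arm_command", "kwargs": {
  "plan": [
    [0,0,0,0,0,0,60],
    [0,0,0,0,0,0,60]
  ]
}}

```text
time_s: 21.3
tool_pos: [0.4642, -0.2009, 0.2799]
tool_rot: [36.0, 55.2, 7.0]
wrist_force: [-0.1, 0.2, 0.2]
width: 0.701
```

```bash
python3 look.py w11; python3 meas.py w11; python3 th.py
```

```text
[ 0.46421684 -0.20086179  0.27985941] [[0.567, 0.38, 0.731], [0.07, 0.862, -0.502], [-0.821, 0.336, 0.462]] 0.7006788744895597 [ 59.8   5.6 -25.3 124.5 -42.9  30.5 130. ] 21.3 [-0.1  0.2  0.2]
tool x.-SZ deg 0.2295936477179356 phi -35.83435062660187
bosstop 1157 mean [-1.4 -0.6 13.3] min [-17.8 -17.4  11. ] max [15.6 15.8 17. ] px 296 345 188 235
((-1.0135679244995117, -0.9641590118408203), (30.24960708618164, 30.55219268798828), 82.28532409667969)
handtop 168 mean [-17.1 -63.8  37.8] min [-20.7 -74.1  34. ] max [-12.3 -55.2  42.4] px 233 255 247 263
ang -104.98286885578958 66.08590882171586
((-13.456487655639648, -64.65160369873047), 9.514863967895508)
toolcam y dir in vise [[-0.0, 0.59, 0.81], [0.0, 0.81, -0.59], [-1.0, 0.0, -0.0]]
grasp pt vise [ -2.4   0.4 112.6] th 171.1 rad 2.4 t 21.35 w 59.8 q [60, 6, -25, 125, -43, 31, 130]
F vise [ 0.5  0.5 -0.2]
```

View pics/w11.png

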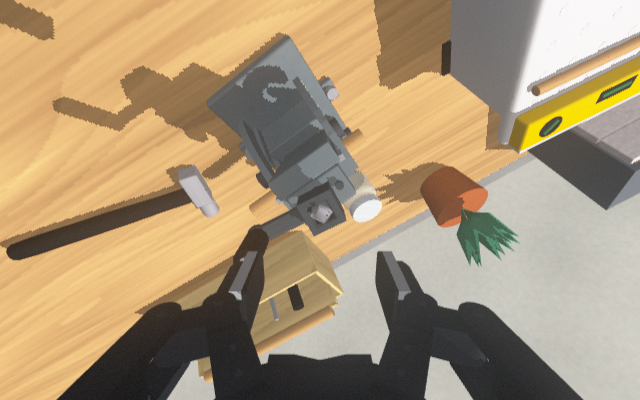

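The handle now points to about -100°, not 144°, so the crank swung back about 116° after the release. The boss is still seated, with its top at 13.3 mm. I need the jaw's position, before and now.

```bash
python3 - <<'E'
from h import *
a=cv2.imread("pics/scene0.png")[165:255,215:300]
im,d=arm.snapshot("scene"); cv2.imwrite("pics/s11.png",im[:,:,::-1]);np.save("s11.npy",d)
b=im[165:255,215:300,::-1]
cv2.imwrite("pics/cmp11.png",np.hstack([cv2.resize(x,(400,424),interpolation=cv2.INTER_CUBIC) for x in (a,b)]))
E
```

```text
(no output)
```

View pics/cmp11.png

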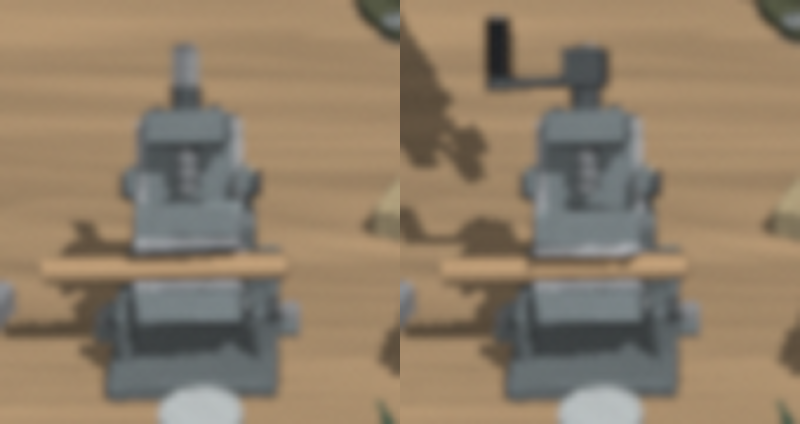

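```bash
python3 - <<'E'
from wind import *
p,r=pose(); M=tr(0,20); t=tcp(-98.5,M)-.055*M[:,0]
rows,a,b=plan(p,r,t,R.from_matrix(M),8,60); show(rows)
E
```

```text
[[0.118, -0.155, 0.131, -0.737, 0.399, -0.132, 60], [0.114, -0.164, 0.124, -0.738, 0.399, -0.133, 60], [0.112, -0.171, 0.116, -0.737, 0.399, -0.132, 60], [0.109, -0.178, 0.106, -0.738, 0.399, -0.132, 60], [0.108, -0.185, 0.098, -0.737, 0.399, -0.132, 60], [0.106, -0.19, 0.087, -0.738, 0.398, -0.133, 60], [0.106, -0.195, 0.077, -0.737, 0.399, -0.132, 60], [0.105, -0.2, 0.066, -0.738, 0.399, -0.132, 60]]
```

Call:
{"fn": "arm_command", "kwargs": {
  "plan": [
    [0.12,-0.16,0.13,-0.74,0.4,-0.13,60],
    [0.11,-0.16,0.12,-0.74,0.4,-0.13,60],
    [0.11,-0.17,0.12,-0.74,0.4,-0.13,60],
    [0.11,-0.18,0.11,-0.74,0.4,-0.13,60],
    [0.11,-0.18,0.1,-0.74,0.4,-0.13,60],
    [0.11,-0.19,0.09,-0.74,0.4,-0.13,60],
    [0.1,-0.2,0.08,-0.74,0.4,-0.13,60],
    [0.1,-0.2,0.07,-0.74,0.4,-0.13,60]
  ]
}}

```text
time_s: 22.2
tool_pos: [0.4987, -0.2627, 0.2524]
tool_rot: [-0.2, 75.1, 6.9]
wrist_force: [-0.3, -0.0, -0.4]
width: 0.7
```

Call:
{"fn": "arm_command", "kwargs": {
  "plan": [
    [0,0,0,0,0,0,60],
    [0,0,0,0,0,0,60]
  ]
}}

```text
time_s: 22.4
tool_pos: [0.4984, -0.2615, 0.2523]
tool_rot: [0.6, 74.9, 7.4]
wrist_force: [0.3, 0.2, -0.2]
width: 0.703
```

```bash
python3 look.py w12; python3 meas.py w12; python3 th.py;python3 - <<'E'
from wind import *
p,r=pose(); M=tr(0,20)
for a in(-97,-100):
    t=tcp(a,M); rows,_,b=plan(p,r,t,R.from_matrix(M),5,60); show(rows)
E
```

```text
[ 0.4983623  -0.26154695  0.25226951] [[0.258, -0.119, 0.959], [0.034, 0.993, 0.114], [-0.966, 0.003, 0.26]] 0.702553947949508 [ 47.2  17.2 -21.5 104.9  -3.2  46.7 126. ] 22.4 [ 0.3  0.2 -0.2]
tool x.-SZ deg 19.949972764242684 phi -0.024671757529993062
bosstop 1521 mean [-1.7 -0.6 13.4] min [-17.5 -17.   11. ] max [15.9 15.6 17. ] px 389 436 220 268
((-0.8148889541625977, -1.2794265747070312), (30.61992645263672, 30.002010345458984), 81.88207244873047)
handtop 888 mean [-10.2 -65.4  39. ] min [-20.3 -75.5  34.7] max [ -0.  -55.3  43. ] px 303 336 217 250
ang -98.90576647046488 66.18258604765194
((-10.060046195983887, -65.37938690185547), 10.38573169708252)
toolcam y dir in vise [[-0.34, 0.0, 0.94], [0.0, 1.0, -0.0], [-0.94, 0.0, -0.34]]
grasp pt vise [  9.4 -64.2  74. ] th -81.7 rad 64.9 t 22.45 w 59.7 q [47, 17, -21, 105, -3, 47, 126]
F vise [-0.2  0.4  0.5]
[[0.274, -0.003, 0.007, -0.002, 0.001, -0.005, 60], [0.274, -0.002, 0.007, -0.002, 0.002, -0.005, 60], [0.273, -0.002, 0.007, -0.002, 0.001, -0.005, 60], [0.274, -0.002, 0.008, -0.003, 0.002, -0.005, 60], [0.274, -0.002, 0.007, -0.002, 0.001, -0.005, 60]]
[[0.28, 0, -0.009, -0.002, 0.001, -0.005, 60], [0.279, 0, -0.008, -0.002, 0.002, -0.005, 60], [0.28, 0, -0.009, -0.002, 0.001, -0.005, 60], [0.279, 0.001, -0.009, -0.003, 0.002, -0.005, 60], [0.28, 0, -0.008, -0.002, 0.001, -0.005, 60]]
```

View pics/w12.png

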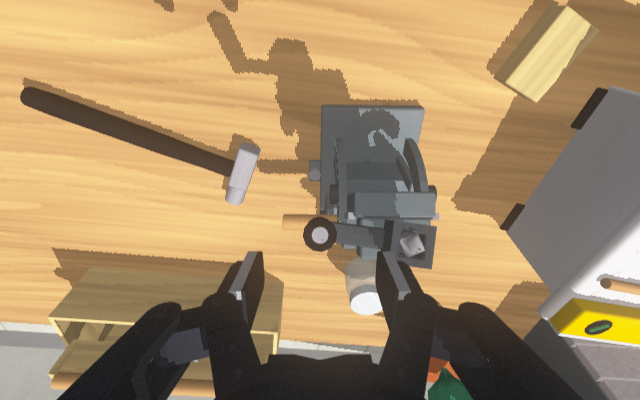

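Call:
{"fn": "arm_command", "kwargs": {
  "plan": [
    [0,0,0,0,0,0,42],
    [0.28,0,0,0,0,0,42],
    [0.28,0,0,0,0,0,42],
    [0.28,0,0,0,0,0,42],
    [0.28,0,0,0,0,0,42],
    [0.26,0,0,0,0,0,42],
    [0,0,0,0,0,0,42],
    [0,0,0,0,0,0,15]
  ]
}}

```text
time_s: 23.25
tool_pos: [0.5123, -0.2604, 0.1989]
tool_rot: [0.5, 75.0, 7.3]
wrist_force: [0.6, -0.0, 0.5]
width: 0.333
```

Call:
{"fn": "arm_command", "kwargs": {
  "plan": [
    [0,0,0,0,0,0,15],
    [0,0,0,0,0,0,15],
    [0,0,0,0,0,0,15]
  ],
  "grip_force": 60
}}

```text
time_s: 23.55
tool_pos: [0.5126, -0.2602, 0.1997]
tool_rot: [0.4, 74.9, 7.2]
wrist_force: [1.0, 2.8, -0.2]
width: 0.223
```

```bash
python3 th.py; python3 circ.py -98.5 12 8 m
```

```text
grasp pt vise [ -8.7 -64.4  22.3] th -97.7 rad 65.0 t 23.55 w 19.1 q [45, 21, -21, 108, -1, 39, 124]
F vise [ 0.9  2.7 -0.9]
[[0.09, 0.07, -0.35, 0, 0, 0, 15], [0.1, 0.16, -0.29, 0, 0, 0, 15], [0.1, 0.21, -0.25, 0, 0, 0, 15], [0.07, 0.26, -0.2, 0, 0, 0, 15], [0.06, 0.31, -0.15, 0, 0, 0, 15], [0.03, 0.33, -0.09, 0, 0, 0, 15], [0.01, 0.34, -0.02, 0, 0, 0, 15], [-0.02, 0.34, 0.05, 0, 0, 0, 15]]
```

Call:
{"fn": "arm_command", "kwargs": {
  "plan": [
    [0.12,0.07,-0.33,0,0,0,15],
    [0.1,0.16,-0.29,0,0,0,15],
    [0.1,0.21,-0.25,0,0,0,15],
    [0.07,0.26,-0.2,0,0,0,15]
  ]
}}

```text
time_s: 23.95
tool_pos: [0.474, -0.2388, 0.1745]
tool_rot: [-0.5, 74.7, 6.3]
wrist_force: [8.0, -1.7, -1.0]
width: 0.226
```

```bash
python3 th.py; python3 circ.py -146.5 12 8
```

```text
grasp pt vise [-52.5 -38.5  22.3] th -143.7 rad 65.1 t 23.95 w 19.3 q [46, 19, -22, 116, -2, 33, 125]
F vise [ 5.7 -2.6 -5.3]
[[0.05, 0.3, -0.15, 0, 0, 0, 15], [0.03, 0.33, -0.09, 0, 0, 0, 15], [0.01, 0.35, -0.02, 0, 0, 0, 15], [-0.02, 0.34, 0.05, 0, 0, 0, 15], [-0.04, 0.32, 0.11, 0, 0, 0, 15], [-0.06, 0.29, 0.18, 0, 0, 0, 15], [-0.08, 0.24, 0.22, 0, 0, 0, 15], [-0.1, 0.19, 0.27, 0, 0, 0, 15]]
```

Call:
{"fn": "arm_command", "kwargs": {
  "plan": [
    [0.06,0.3,-0.15,0,0,0,15],
    [0.03,0.33,-0.09,0,0,0,15],
    [0.01,0.35,-0.02,0,0,0,15],
    [-0.02,0.34,0.05,0,0,0,15],
    [-0.04,0.32,0.11,0,0,0,15]
  ]
}}

```text
time_s: 24.45
tool_pos: [0.4605, -0.1748, 0.1706]
tool_rot: [-0.2, 74.9, 6.5]
wrist_force: [4.7, -8.4, -9.6]
width: 0.228
```

```bash
python3 th.py; python3 circ.py -206.5 6 8
```

```text
grasp pt vise [-59.5  26.7  22.4] th 155.9 rad 65.2 t 24.45 w 19.5 q [40, 16, -21, 122, -2, 29, 118]
F vise [ -2.5  -8.9 -10. ]
[[-0.03, 0.15, 0.08, 0, 0, 0, 15], [-0.03, 0.14, 0.09, 0, 0, 0, 15], [-0.04, 0.13, 0.11, 0, 0, 0, 15], [-0.05, 0.11, 0.12, 0, 0, 0, 15], [-0.04, 0.11, 0.13, 0, 0, 0, 15], [-0.05, 0.08, 0.14, 0, 0, 0, 15], [-0.06, 0.08, 0.14, 0, 0, 0, 15], [-0.05, 0.05, 0.16, 0, 0, 0, 15]]
```

Call:
{"fn": "arm_command", "kwargs": {
  "plan": [
    [0.0,0.15,0.08,0,0,0,15],
    [0.0,0.14,0.09,0,0,0,15],
    [0,0,0,0,0,0,15]
  ]
}}

```text
time_s: 24.75
tool_pos: [0.4642, -0.1645, 0.1727]
tool_rot: [-0.6, 75.1, 6.0]
wrist_force: [-7.4, -12.2, 3.5]
width: 0.23
```

```bash
python3 th.py
```

```text
grasp pt vise [-54.2  36.5  21.3] th 146.1 rad 65.4 t 24.75 w 19.6 q [38, 16, -21, 122, -1, 29, 116]
F vise [ -5.2 -11.2   7.9]
```

Call:
{"fn": "arm_command", "kwargs": {
  "plan": [
    [0.0,-0.06,-0.04,0,0,0,15],
    [0,-0.03,-0.02,0,0,0,15],
    [0,0,0,0,0,0,15]
  ]
}}

```text
time_s: 25.05
tool_pos: [0.4631, -0.1669, 0.1721]
tool_rot: [-0.2, 75.0, 6.4]
wrist_force: [-3.7, -7.3, 1.2]
width: 0.232
```

```bash
python3 th.py
```

```text
grasp pt vise [-55.6  34.2  21.6] th 148.5 rad 65.3 t 25.05 w 19.8 q [39, 16, -21, 122, -1, 29, 117]
F vise [-3.1 -6.8  3.6]
```

Call:
{"fn": "arm_command", "kwargs": {
  "plan": [
    [0.0,-0.06,-0.03,0,0,0,15],
    [0,-0.06,-0.03,0,0,0,15],
    [0,0,0,0,0,0,15]
  ]
}}

```text
time_s: 25.35
tool_pos: [0.4616, -0.1713, 0.1711]
tool_rot: [0.0, 75.0, 6.7]
wrist_force: [-1.9, -6.0, -4.2]
width: 0.232
```

```bash
python3 th.py; python3 look.py w13
```

```text
grasp pt vise [-57.9  30.   21.9] th 152.6 rad 65.2 t 25.35 w 19.9 q [39, 16, -21, 122, -2, 29, 118]
F vise [-4.5 -5.7 -2. ]
[ 0.46158997 -0.17128349  0.17109991] [[0.257, -0.116, 0.959], [0.03, 0.993, 0.112], [-0.966, 0.0, 0.259]] 0.2324911828300138 [ 39.4  16.2 -21.2 122.1  -1.7  29.3 117.8] 25.35 [-1.9 -6.  -4.2]
tool x.-SZ deg 19.99456994112147 phi -0.14785591327017822
```

View pics/w13.png

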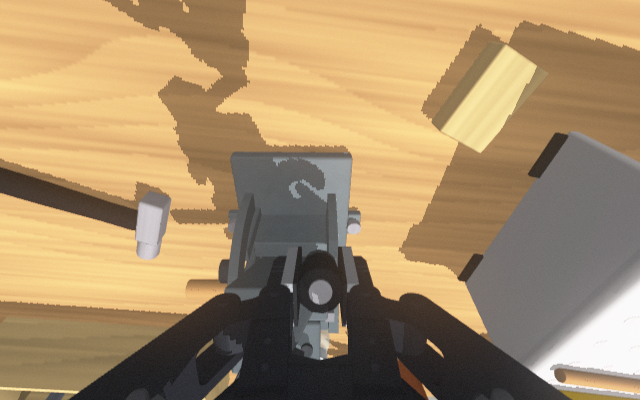

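Call:
{"fn": "arm_command", "kwargs": {
  "plan": [
    [0.06,-0.15,-0.08,0,0,0,15],
    [0.03,-0.15,-0.07,0,0,0,15],
    [0,0,0,0,0,0,15],
    [0,0,0,0,0,0,15]
  ]
}}

```text
time_s: 25.8
tool_pos: [0.4593, -0.1851, 0.1675]
tool_rot: [-0.6, 74.8, 6.1]
wrist_force: [-4.3, -8.6, 9.1]
width: 0.23
```

```bash
python3 th.py
```

```text
grasp pt vise [-63.3  16.6  21.2] th 165.3 rad 65.4 t 25.8 w 19.6 q [41, 17, -21, 122, -2, 29, 120]
F vise [ 0.9 -8.  10.5]
```

The crank pushes back springily all the way, and torque rises steadily past about -460°. So the nominal stop is near where it came to rest, about -98°, and I was over-winding against an elastic stop. I'll follow it back gently.

```bash
python3 circ.py 168 -11 6; python3 circ.py 234 -7 4
```

```text
[[0.01, -0.31, -0.03, 0, 0, 0, 15], [0, -0.32, 0.02, 0, 0, 0, 15], [-0.03, -0.3, 0.08, 0, 0, 0, 15], [-0.05, -0.28, 0.13, 0, 0, 0, 15], [-0.06, -0.25, 0.19, 0, 0, 0, 15], [-0.08, -0.21, 0.22, 0, 0, 0, 15]]
[[-0.06, -0.11, 0.16, 0, 0, 0, 15], [-0.06, -0.08, 0.17, 0, 0, 0, 15], [-0.06, -0.07, 0.18, 0, 0, 0, 15], [-0.07, -0.04, 0.18, 0, 0, 0, 15]]
```

Call:
{"fn": "arm_command", "kwargs": {
  "plan": [
    [0.01,-0.31,-0.03,0,0,0,15],
    [0,-0.32,0.02,0,0,0,15],
    [-0.03,-0.3,0.08,0,0,0,15],
    [-0.05,-0.28,0.13,0,0,0,15],
    [-0.06,-0.25,0.19,0,0,0,15],
    [0,0,0,0,0,0,15]
  ]
}}

```text
time_s: 26.4
tool_pos: [0.4786, -0.2432, 0.1763]
tool_rot: [-0.7, 75.0, 5.8]
wrist_force: [-10.1, -11.3, 9.9]
width: 0.23
```

```bash
python3 th.py
```

```text
grasp pt vise [-48.1 -43.4  21.4] th -138.0 rad 64.8 t 26.4 w 19.6 q [46, 20, -21, 115, -2, 33, 125]
F vise [ -3.6 -10.   14.6]
```

Call:
{"fn": "arm_command", "kwargs": {
  "plan": [
    [-0.1,-0.23,0.21,0,0,0,15],
    [-0.08,-0.13,0.16,0,0,0,15],
    [-0.06,-0.08,0.17,0,0,0,15],
    [0,0,0,0,0,0,15]
  ]
}}

```text
time_s: 26.8
tool_pos: [0.5005, -0.2576, 0.1913]
tool_rot: [-0.8, 74.8, 5.9]
wrist_force: [-1.6, -10.5, 3.5]
width: 0.226
```

```bash
python3 th.py
```

```text
grasp pt vise [-23.1 -60.3  22.1] th -111.0 rad 64.6 t 26.8 w 19.3 q [46, 21, -21, 111, -2, 37, 125]
F vise [ -0.3 -10.2   4.5]
```

Call:
{"fn": "arm_command", "kwargs": {
  "plan": [
    [-0.06,-0.11,0.16,0,0,0,15],
    [0,0,0,0,0,0,15],
    [0,0,0,0,0,0,15]
  ]
}}

```text
time_s: 27.1
tool_pos: [0.5066, -0.2592, 0.1952]
tool_rot: [-0.4, 74.8, 6.3]
wrist_force: [-1.8, -6.5, 5.1]
width: 0.228
```

```bash
python3 th.py
```

```text
grasp pt vise [-16.1 -62.7  22.1] th -104.4 rad 64.7 t 27.1 w 19.5 q [45, 21, -21, 109, -1, 38, 124]
F vise [ 0.8 -6.3  5.7]
```

Call:
{"fn": "arm_command", "kwargs": {
  "plan": [
    [-0.02,-0.04,0.06,0,0,0,15],
    [0,0,0,0,0,0,42],
    [0,0,0,0,0,0,42],
    [0,0,0,0,0,0,42],
    [-0.4,0,0,0,0,0,42],
    [-0.6,0,0,0,0,0,42],
    [-0.6,0,0,0,0,0,42],
    [0,0,0,0,0,0,42]
  ]
}}

```text
time_s: 27.9
tool_pos: [0.4925, -0.2607, 0.26]
tool_rot: [-0.3, 74.8, 6.6]
wrist_force: [0.4, 0.4, -0.1]
width: 0.494
```

```bash
python3 look.py w14; python3 meas.py w14; python3 th.py
```

```text
[ 0.49247164 -0.26070599  0.25997954] [[0.261, -0.119, 0.958], [0.03, 0.993, 0.115], [-0.965, -0.001, 0.263]] 0.49448250490814927 [ 47.9  16.1 -21.8 105.1  -3.5  47.3 126.5] 27.9 [ 0.4  0.4 -0.1]
tool x.-SZ deg 19.764728724907744 phi 0.046784234202684724
bosstop 1516 mean [-0.9 -1.4 13.4] min [-17.3 -17.9  11. ] max [16.1 15.5 17. ] px 383 429 220 266
((-0.7941923141479492, -1.115133285522461), (30.59726333618164, 29.994604110717773), 81.22183990478516)
handtop 796 mean [-11.3 -65.2  39. ] min [-21.5 -75.3  35.8] max [ -0.9 -55.3  42.9] px 302 333 215 247
ang -99.86687164483732 66.17273548035718
((-11.250396728515625, -65.34477233886719), 10.37341594696045)
toolcam y dir in vise [[-0.34, -0.0, 0.94], [-0.0, 1.0, 0.0], [-0.94, -0.0, -0.34]]
grasp pt vise [  8.2 -62.1  82.1] th -82.4 rad 62.7 t 27.95 w 42.1 q [48, 16, -22, 105, -3, 47, 126]
F vise [-0.1 -0.2  0.3]
```

View pics/w14.png

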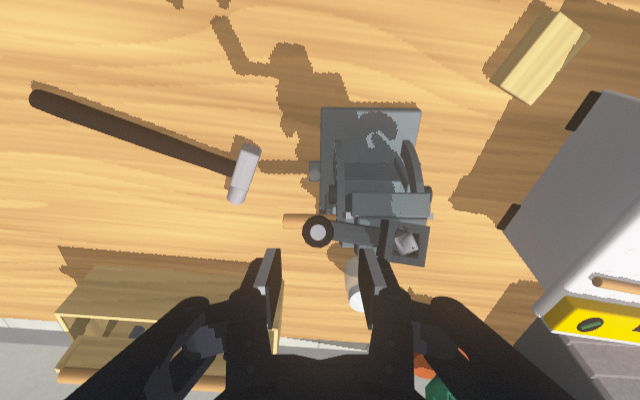

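The crank rests again at -99°, boss seated (top at 13.4 mm). That rest angle is repeatable, so it's the stop. Next: go over the boss with tool phi -98.5° to take it off.

```bash
python3 - <<'E'
from wind import *
p,r=pose(); t=seat+.08*SZ
rows,a,b=plan(p,r,t,vrot(-98.5),15,60); show(rows)
q=np.array(arm.get_state()["q"])
for x in (.08,.05,.02,-.012): 
    q,e=ik(seat+x*SZ,vrot(-98.5).as_matrix(),q); print(q.round(),e)
E
```

```text
[[-0.024, 0.104, -0.012, 1.083, -0.163, 0.189, 60], [-0.022, 0.102, -0.023, 1.082, -0.164, 0.19, 60], [-0.02, 0.099, -0.034, 1.083, -0.163, 0.189, 60], [-0.019, 0.095, -0.044, 1.082, -0.164, 0.189, 60], [-0.019, 0.09, -0.055, 1.083, -0.163, 0.189, 60], [-0.017, 0.083, -0.065, 1.083, -0.163, 0.19, 60], [-0.017, 0.076, -0.073, 1.082, -0.164, 0.189, 60], [-0.017, 0.068, -0.081, 1.083, -0.163, 0.189, 60]]
[[-0.018, 0.058, -0.088, 1.082, -0.163, 0.189, 60], [-0.017, 0.049, -0.093, 1.083, -0.164, 0.19, 60], [-0.019, 0.038, -0.099, 1.083, -0.163, 0.189, 60], [-0.019, 0.026, -0.101, 1.082, -0.164, 0.189, 60], [-0.021, 0.016, -0.104, 1.083, -0.163, 0.19, 60], [-0.023, 0.004, -0.104, 1.082, -0.163, 0.189, 60], [-0.024, -0.007, -0.104, 1.083, -0.164, 0.189, 60]]
[ 50.   7. -15. 125. -47.  31.  71.] 1.1932159849683695e-05
[ 49.  10. -17. 126. -50.  26.  74.] 4.881001448410023e-06
[ 49.  13. -19. 127. -54.  21.  78.] 7.330308872934395e-06
[ 50.  17. -24. 127. -59.  16.  82.] 1.2453381328599066e-05
```

```bash
python3 - <<'E'
from wind import *
p,r=pose(); t=seat+.08*SZ
rows,a,b=plan(p,r,t,vrot(-98.5),18,60); show(rows)
E
```

```text
[[-0.02, 0.086, -0.01, 0.902, -0.136, 0.158, 60], [-0.018, 0.086, -0.017, 0.902, -0.136, 0.157, 60], [-0.018, 0.083, -0.026, 0.902, -0.136, 0.158, 60], [-0.016, 0.081, -0.032, 0.903, -0.137, 0.158, 60], [-0.016, 0.078, -0.041, 0.902, -0.136, 0.158, 60], [-0.015, 0.074, -0.047, 0.902, -0.136, 0.157, 60], [-0.015, 0.07, -0.053, 0.902, -0.136, 0.158, 60], [-0.014, 0.064, -0.06, 0.902, -0.136, 0.158, 60]]
[[-0.014, 0.059, -0.066, 0.902, -0.136, 0.158, 60], [-0.014, 0.052, -0.07, 0.903, -0.137, 0.157, 60], [-0.015, 0.046, -0.075, 0.902, -0.136, 0.158, 60], [-0.015, 0.039, -0.079, 0.902, -0.136, 0.158, 60], [-0.015, 0.032, -0.082, 0.902, -0.136, 0.157, 60], [-0.016, 0.024, -0.084, 0.902, -0.136, 0.158, 60], [-0.017, 0.016, -0.086, 0.902, -0.136, 0.158, 60], [-0.018, 0.008, -0.087, 0.903, -0.136, 0.158, 60]]
[[-0.02, 0.001, -0.087, 0.902, -0.137, 0.157, 60], [-0.02, -0.008, -0.086, 0.902, -0.136, 0.158, 60]]
```

Call:
{"fn": "arm_command", "kwargs": {
  "plan": [
    [-0.02,0.09,-0.01,0.9,-0.136,0.158,60],
    [-0.02,0.09,-0.02,0.9,-0.136,0.158,60],
    [-0.02,0.08,-0.03,0.9,-0.136,0.158,60],
    [-0.02,0.08,-0.03,0.9,-0.136,0.158,60],
    [-0.02,0.08,-0.04,0.9,-0.136,0.158,60],
    [-0.01,0.07,-0.05,0.9,-0.136,0.158,60],
    [-0.01,0.07,-0.05,0.9,-0.136,0.158,60],
    [-0.01,0.06,-0.06,0.9,-0.136,0.158,60]
  ]
}}

```text
time_s: 28.75
tool_pos: [0.4831, -0.2328, 0.261]
tool_rot: [54.5, 65.9, 18.4]
wrist_force: [1.3, 0.0, -0.0]
width: 0.7
```

Call:
{"fn": "arm_command", "kwargs": {
  "plan": [
    [-0.01,0.06,-0.07,0.9,-0.136,0.158,60],
    [-0.01,0.05,-0.07,0.9,-0.136,0.158,60],
    [-0.01,0.05,-0.07,0.9,-0.136,0.158,60],
    [-0.02,0.04,-0.08,0.9,-0.136,0.158,60],
    [-0.02,0.03,-0.08,0.9,-0.136,0.158,60],
    [-0.02,0.02,-0.08,0.9,-0.136,0.158,60],
    [-0.02,0.02,-0.09,0.9,-0.136,0.158,60],
    [-0.02,0.01,-0.09,0.9,-0.136,0.158,60]
  ]
}}

```text
time_s: 29.55
tool_pos: [0.4749, -0.206, 0.2666]
tool_rot: [90.7, 56.9, 10.3]
wrist_force: [-1.1, 0.1, -0.1]
width: 0.705
```

Call:
{"fn": "arm_command", "kwargs": {
  "plan": [
    [-0.02,0,-0.09,0.9,-0.136,0.158,60],
    [-0.02,0,-0.09,0.9,-0.136,0.158,60],
    [0,0,0,0,0,0,60],
    [0,0,0,0,0,0,60]
  ]
}}

```text
time_s: 29.95
tool_pos: [0.4734, -0.1993, 0.2687]
tool_rot: [98.5, 55.2, 7.2]
wrist_force: [-0.0, -0.3, -0.7]
width: 0.701
```

```bash
python3 look.py w15; python3 meas.py w15; python3 th.py; python3 - <<'E'
from wind import *
p,r=pose(); t=seat-.0112*SZ
rows,a,b=plan(p,r,t,vrot(-98.5),1,60); show(rows)
E
```

```text
[ 0.47342641 -0.19927256  0.2687025 ] [[0.567, 0.824, 0.003], [0.071, -0.045, -0.996], [-0.821, 0.565, -0.084]] 0.7014071972701136 [ 48.9   6.7 -14.7 125.1 -46.4  29.3  70.8] 29.95 [-0.  -0.3 -0.7]
tool x.-SZ deg 0.26372653616435926 phi -98.18361202534452
bosstop 1279 mean [-0.4  0.2 13.3] min [-17. -17.  11.] max [16.2 16.3 17. ] px 302 341 198 235
((-0.37114429473876953, -0.6130123138427734), (30.43990135192871, 29.485631942749023), 80.79913330078125)
handtop 554 mean [-10.7 -62.6  38.6] min [-20.8 -74.9  34. ] max [ -1.  -53.9  42.6] px 306 333 295 321
ang -99.68638284377603 63.46732341916434
((-10.848645210266113, -64.62371826171875), 10.745809555053711)
toolcam y dir in vise [[-0.0, 0.99, -0.14], [0.0, -0.14, -0.99], [-1.0, -0.0, -0.0]]
grasp pt vise [-1.2  0.3 98.3] th 164.4 rad 1.2 t 30.0 w 60.2 q [49, 7, -15, 125, -46, 29, 71]
F vise [ 0.3 -0.3  0.8]
[[2.261, 0.038, 0.012, 0.05, -0.027, 0.028, 60]]
```

View pics/w15.png

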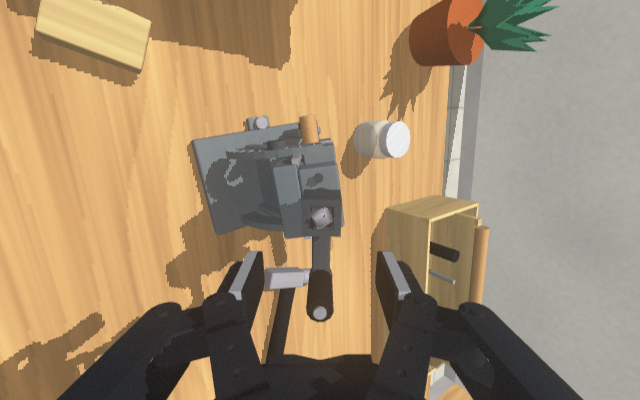

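Call:
{"fn": "arm_command", "kwargs": {
  "plan": [
    [0.4,0.02,0,0.1,-0.03,0.03,60],
    [0.4,0.01,0,0,0,0,60],
    [0.4,0.01,0,0,0,0,60],
    [0.4,0,0,0,0,0,60],
    [0.4,0,0,0,0,0,60],
    [0.24,0,0,0,0,0,60],
    [0,0,0,0,0,0,60],
    [0,0,0,0,0,0,60]
  ]
}}

```text
time_s: 30.8
tool_pos: [0.526, -0.1938, 0.1967]
tool_rot: [98.9, 55.0, 6.8]
wrist_force: [-0.3, 0.4, 0.6]
width: 0.703
```

```bash
python3 th.py; python3 - <<'E'
from wind import *
p,r=pose(); t=seat-.0112*SZ
rows,a,b=plan(p,r,t,vrot(-99),1,60); show(rows)
E
```

```text
grasp pt vise [ 0.5 -0.   8.8] th -0.3 rad 0.5 t 30.8 w 60.1 q [48, 17, -23, 127, -60, 15, 82]
F vise [0.2 0.5 0.6]
[[0.026, -0.013, 0.002, 0.016, 0.002, -0.007, 60]]
```

Call:
{"fn": "arm_command", "kwargs": {
  "plan": [
    [0.02,-0.01,0,0,0,0,24],
    [0,0,0,0,0,0,20],
    [0,0,0,0,0,0,20],
    [0,0,0,0,0,0,20],
    [0,0,0,0,0,0,20],
    [0,0,0,0,0,0,20]
  ],
  "grip_force": 70
}}

```text
time_s: 31.4
tool_pos: [0.5252, -0.1938, 0.1963]
tool_rot: [98.8, 55.0, 6.6]
wrist_force: [-5.3, 0.0, 4.8]
width: 0.336
```

```bash
python3 th.py
```

```text
grasp pt vise [-0.4  0.1  9. ] th 160.9 rad 0.4 t 31.4 w 28.7 q [49, 17, -23, 127, -60, 14, 82]
F vise [-1.6  0.7  7. ]
```

As insurance for step 2, I'll turn the seated crank slightly past its rest angle with the boss in the grip, hold, and return.

Call:
{"fn": "arm_command", "kwargs": {
  "plan": [
    [0.03,0,0,0.7,0,0,20],
    [0,0,0,0.7,0,0,20],
    [0,0,0,0.7,0,0,20],
    [0,0,0,0,0,0,20],
    [0,0,0,0,0,0,20],
    [0,0,0,0,0,0,20]
  ]
}}

```text
time_s: 32.0
tool_pos: [0.5253, -0.1937, 0.1962]
tool_rot: [111.3, 54.9, 6.5]
wrist_force: [-19.7, 0.7, 19.6]
width: 0.338
```

```bash
python3 th.py; python3 - <<'E'
from wind import *
s=arm.get_state(); p,r=pose(); print(np.array(s["torque"])@SZ, s["torque"], np.degrees((vrot(-99).inv()*r).as_rotvec()))
E
```

```text
grasp pt vise [-0.4  0.2  8.8] th 155.1 rad 0.4 t 32.0 w 28.9 q [46, 17, -20, 128, -63, 15, 72]
F vise [-4.7  3.1 27.3]
0.07186045401160718 [0.38539985 1.4459176  0.47556417] [12.51336026 -0.12713457  0.11944822]
```

Call:
{"fn": "arm_command", "kwargs": {
  "plan": [
    [-0.03,0,0,-0.6,0,0,20],
    [0,0,0,-0.6,0,0,20],
    [0,0,0,-0.6,0,0,20],
    [-0.1,0,0,0,0,0,20],
    [-0.15,0,0,0,0,0,20],
    [-0.15,0,0,0,0,0,20]
  ]
}}

```text
time_s: 32.6
tool_pos: [0.5187, -0.1929, 0.2056]
tool_rot: [101.1, 55.1, 7.3]
wrist_force: [50.4, -2.9, -62.2]
width: 0.329
```

```bash
python3 th.py
```

```text
grasp pt vise [-0.2  1.6 20.3] th 96.3 rad 1.6 t 32.6 w 28.1 q [47, 16, -20, 127, -58, 17, 78]
F vise [  5.   -8.8 -79.5]
```

Call:
{"fn": "arm_command", "kwargs": {
  "plan": [
    [0.15,0,0,-0.4,0,0,20],
    [0.05,0,0,-0.4,0,0,20],
    [0,0,0,-0.4,0,0,20],
    [0,0,0,0,0,0,20]
  ]
}}

```text
time_s: 33.0
tool_pos: [0.5191, -0.1931, 0.2052]
tool_rot: [93.3, 54.9, 6.6]
wrist_force: [-43.5, 6.3, 50.1]
width: 0.324
```

```bash
python3 th.py;python3 look.py w16; python3 meas.py w16
```

```text
grasp pt vise [-0.2  1.6 19.8] th 98.6 rad 1.6 t 33.0 w 27.7 q [49, 16, -23, 127, -58, 16, 86]
F vise [-6.1 11.4 65.3]
[ 0.51906146 -0.19305342  0.20524634] [[0.572, 0.818, 0.069], [0.067, 0.038, -0.997], [-0.818, 0.575, -0.033]] 0.324317689705644 [ 49.   15.7 -22.7 127.4 -58.1  15.9  85.6] 33.0 [-43.5   6.3  50.1]
tool x.-SZ deg 0.16477132520953652 phi -93.383184159699
bosstop 2884 mean [-0.   1.  13.3] min [-24.5 -17.2  11. ] max [25.3 15.4 17. ] px 270 371 247 301
((-0.05098533630371094, -0.966522216796875), (31.306838989257812, 49.85993957519531), 86.64631652832031)
toolcam y dir in vise [[0.0, 1.0, -0.06], [-0.0, -0.06, -1.0], [-1.0, 0.0, 0.0]]
```

View pics/w16.png

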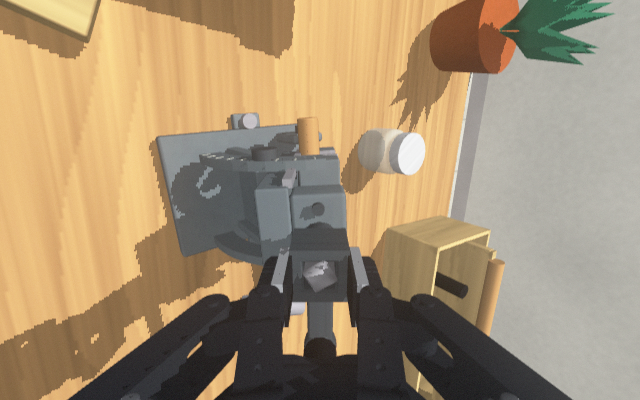

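```bash
python3 - <<'E'
import cv2
im=cv2.imread("pics/w16.png"); cv2.imwrite("pics/w16z.png",cv2.resize(im[240:310,275:365],(770,600),interpolation=cv2.INTER_CUBIC))
im=cv2.imread("pics/w15.png"); cv2.imwrite("pics/w15z.png",cv2.resize(im[190:250,280:365],(770,544),interpolation=cv2.INTER_CUBIC))
E
```

```text
(no output)
```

View pics/w16z.png

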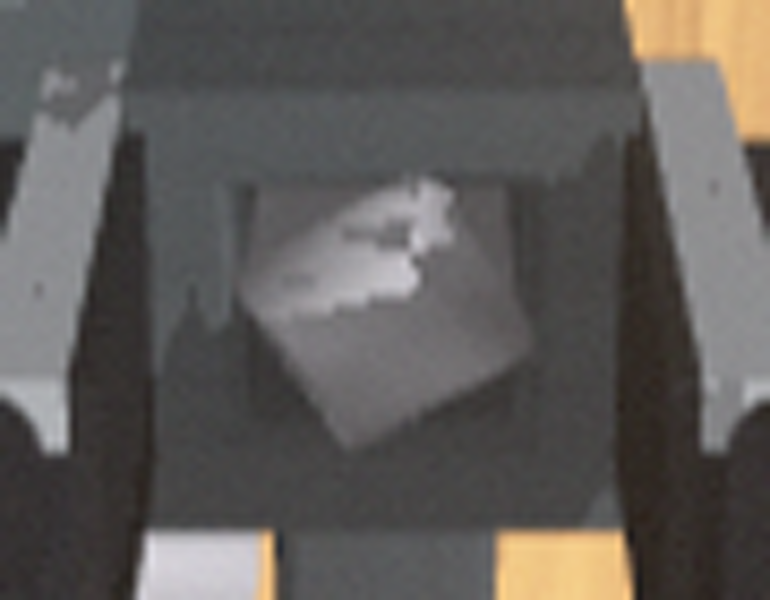

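View pics/w15z.png

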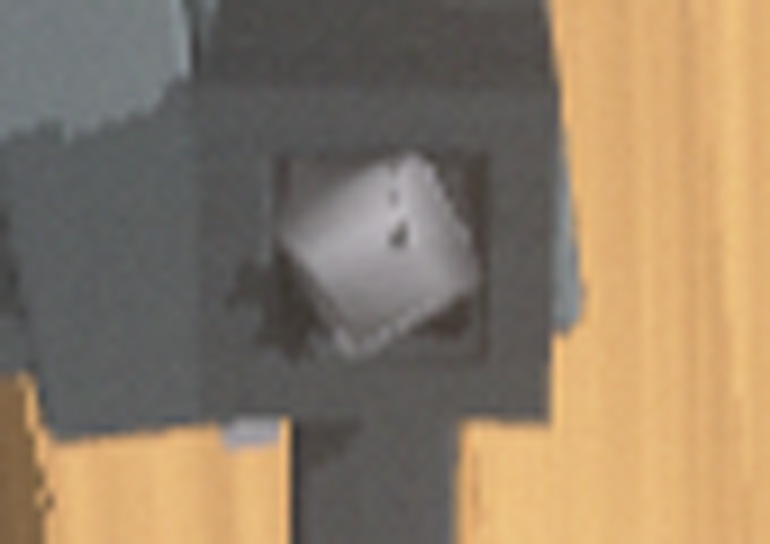

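The square stands about 30° turned inside the hole, so my hard push against the stop wedged the crank on the screw. I'll check the earlier frames to see when that happened and whether the screw moved with the crank.

```bash
python3 - <<'E'
import cv2,numpy as np
L=[("w9",345,130,80,60),("w10",270,315,80,60),("w12",375,210,80,60),("w13",270,315,80,60)]
o=[]
for n,x,y,w,h in L:
    im=cv2.imread(f"pics/{n}.png"); o.append(cv2.resize(im[y:y+h,x:x+w],(400,300),interpolation=cv2.INTER_CUBIC))
cv2.imwrite("pics/sq.png",np.vstack([np.hstack(o[:2]),np.hstack(o[2:])]))
E
```

```text
(no output)
```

View pics/sq.png

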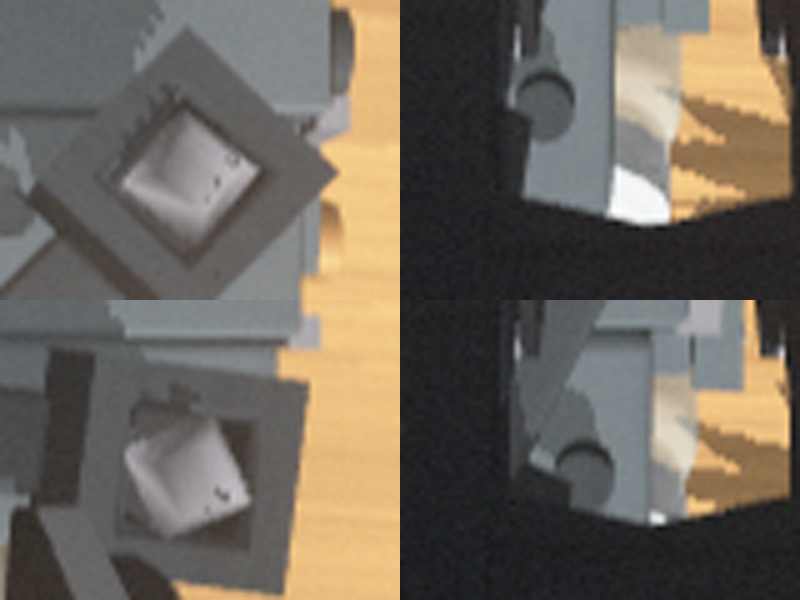

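The crank has been wedged since the first hard push. The way out is to press it on clockwise against the stop until it snaps into the next of its four positions, where the play returns. Regripping the handle for that.

Call:
{"fn": "arm_command", "kwargs": {
  "plan": [
    [-0.25,0,0,0,0,0,60],
    [-0.05,0,0,0,0,0,60],
    [-0.05,0,0,0,0,0,60],
    [-0.5,0,0,0,0,0,60],
    [-0.6,0,0,0,0,0,60],
    [-0.6,0,0,0,0,0,60]
  ]
}}

```text
time_s: 33.65
tool_pos: [0.4744, -0.1994, 0.2697]
tool_rot: [93.6, 55.0, 6.8]
wrist_force: [0.4, -0.2, -0.4]
width: 0.699
```

```bash
python3 th.py; python3 - <<'E'
from wind import *
p,r=pose(); M=tr(0,20); t=tcp(-95,M,.003)-.055*M[:,0]
rows,a,b=plan(p,r,t,R.from_matrix(M),16,42); show(rows)
E
```

```text
grasp pt vise [-0.1  0.6 98.4] th 104.7 rad 0.6 t 33.65 w 59.7 q [49, 7, -15, 125, -47, 29, 75]
F vise [ 0.1 -0.2 -0.5]
[[0.04, 0.017, 0.101, -0.964, 0.16, -0.17, 42], [0.038, 0.007, 0.103, -0.963, 0.159, -0.17, 42], [0.036, -0.002, 0.104, -0.964, 0.16, -0.17, 42], [0.035, -0.013, 0.104, -0.963, 0.159, -0.17, 42], [0.033, -0.022, 0.103, -0.964, 0.16, -0.17, 42], [0.032, -0.032, 0.1, -0.963, 0.16, -0.17, 42], [0.031, -0.041, 0.097, -0.964, 0.159, -0.17, 42], [0.031, -0.05, 0.094, -0.963, 0.16, -0.17, 42]]
[[0.029, -0.059, 0.088, -0.964, 0.16, -0.17, 42], [0.03, -0.067, 0.082, -0.964, 0.159, -0.17, 42], [0.029, -0.075, 0.075, -0.963, 0.16, -0.17, 42], [0.03, -0.081, 0.069, -0.964, 0.159, -0.17, 42], [0.03, -0.087, 0.06, -0.963, 0.16, -0.17, 42], [0.03, -0.093, 0.052, -0.964, 0.16, -0.17, 42], [0.032, -0.096, 0.042, -0.963, 0.159, -0.17, 42], [0.032, -0.1, 0.034, -0.964, 0.16, -0.17, 42]]
```

Call:
{"fn": "arm_command", "kwargs": {
  "plan": [
    [0.04,0.02,0.1,-0.96,0.16,-0.17,60],
    [0.04,0.01,0.1,-0.96,0.16,-0.17,60],
    [0.04,0,0.1,-0.96,0.16,-0.17,60],
    [0.04,-0.01,0.1,-0.96,0.16,-0.17,60],
    [0.03,-0.02,0.1,-0.96,0.16,-0.17,60],
    [0.03,-0.03,0.1,-0.96,0.16,-0.17,60],
    [0.03,-0.04,0.1,-0.96,0.16,-0.17,60],
    [0.03,-0.05,0.09,-0.96,0.16,-0.17,50]
  ]
}}

```text
time_s: 34.45
tool_pos: [0.4894, -0.2302, 0.2608]
tool_rot: [56.0, 64.7, 17.0]
wrist_force: [0.5, 0.1, -0.6]
width: 0.586
```

Call:
{"fn": "arm_command", "kwargs": {
  "plan": [
    [0.03,-0.06,0.09,-0.96,0.16,-0.17,42],
    [0.03,-0.07,0.08,-0.96,0.16,-0.17,42],
    [0.03,-0.07,0.08,-0.96,0.16,-0.17,42],
    [0.03,-0.08,0.07,-0.96,0.16,-0.17,42],
    [0.03,-0.09,0.06,-0.96,0.16,-0.17,42],
    [0.03,-0.09,0.05,-0.96,0.16,-0.17,42],
    [0.03,-0.1,0.04,-0.96,0.16,-0.17,42],
    [0.03,-0.1,0.03,-0.96,0.16,-0.17,42]
  ]
}}

```text
time_s: 35.25
tool_pos: [0.5032, -0.2615, 0.2522]
tool_rot: [0.2, 75.0, 6.9]
wrist_force: [-0.1, -0.3, -0.1]
width: 0.492
```

Call:
{"fn": "arm_command", "kwargs": {
  "plan": [
    [0,0,0,0,0,0,42]
  ]
}}

```text
time_s: 35.35
tool_pos: [0.5036, -0.261, 0.2522]
tool_rot: [0.5, 75.0, 7.1]
wrist_force: [0.9, 0.2, 0.3]
width: 0.493
```

```bash
python3 look.py w17; python3 meas.py w17; python3 th.py; python3 - <<'E'
from wind import *
p,r=pose(); M=tr(0,20); t=tcp(-93.5,M,.003)
rows,a,b=plan(p,r,t,R.from_matrix(M),5,42); show(rows)
E
```

```text
[ 0.50358391 -0.26101238  0.25224944] [[0.257, -0.116, 0.96], [0.032, 0.993, 0.111], [-0.966, 0.002, 0.259]] 0.4934628529344384 [ 46.1  17.4 -20.7 104.4  -3.1  46.8 125.5] 35.35 [0.9 0.2 0.3]
tool x.-SZ deg 19.994544463008836 phi -0.2056358365776656
bosstop 1720 mean [-0.8 -1.5 13.4] min [-16.5 -17.3  11. ] max [14.9 14.4 17. ] px 390 436 215 261
((-0.733220100402832, -1.1656856536865234), (30.580045700073242, 30.111515045166016), 86.76055145263672)
handtop 920 mean [ -4.7 -66.   39.2] min [-14.3 -76.1  35.4] max [  5.5 -56.2  42.9] px 302 335 220 253
ang -94.05943889396357 66.11796048789061
((-4.461850643157959, -65.92564392089844), 10.44533920288086)
toolcam y dir in vise [[-0.34, 0.0, 0.94], [0.0, 1.0, -0.0], [-0.94, 0.0, -0.34]]
grasp pt vise [ 13.8 -64.   70.8] th -77.8 rad 65.5 t 35.4 w 42.4 q [46, 17, -21, 104, -3, 47, 125]
F vise [-1.2 -0.2  0.5]
[[0.269, -0.005, 0.003, -0.014, 0.001, -0.003, 42], [0.269, -0.005, 0.004, -0.014, 0, -0.004, 42], [0.269, -0.004, 0.003, -0.013, 0.001, -0.003, 42], [0.27, -0.005, 0.003, -0.014, 0.001, -0.004, 42], [0.269, -0.004, 0.004, -0.014, 0, -0.003, 42]]
```

Call:
{"fn": "arm_command", "kwargs": {
  "plan": [
    [0.33,-0.005,0,0,0,0,42],
    [0.34,-0.005,0,0,0,0,42],
    [0.34,-0.005,0,0,0,0,42],
    [0.33,0,0,0,0,0,42],
    [0,0,0,0,0,0,15],
    [0,0,0,0,0,0,15],
    [0,0,0,0,0,0,15],
    [0,0,0,0,0,0,15]
  ],
  "grip_force": 100
}}

```text
time_s: 36.2
tool_pos: [0.5169, -0.26, 0.2014]
tool_rot: [0.4, 74.9, 6.9]
wrist_force: [3.5, 1.3, -4.9]
width: 0.221
```

```bash
sed -i 's/h=.0237/h=float(sys.argv[4]) if len(sys.argv)>4 and sys.argv[4]!="m" else .0237/' circ.py; python3 th.py; python3 circ.py -93.5 15 8 m; python3 circ.py -213.5 15 4
```

```text
grasp pt vise [ -4.2 -64.7  21.3] th -93.7 rad 64.9 t 36.2 w 18.9 q [44, 21, -20, 108, -2, 40, 124]
F vise [ 0.2  0.9 -6.1]
[[0.09, 0.06, -0.41, 0, 0, 0, 15], [0.13, 0.19, -0.37, 0, 0, 0, 15], [0.11, 0.27, -0.3, 0, 0, 0, 15], [0.08, 0.36, -0.23, 0, 0, 0, 15], [0.05, 0.4, -0.13, 0, 0, 0, 15], [0.01, 0.43, -0.03, 0, 0, 0, 15], [-0.03, 0.42, 0.07, 0, 0, 0, 15], [-0.06, 0.39, 0.18, 0, 0, 0, 15]]
[[-0.1, 0.32, 0.26, 0, 0, 0, 15], [-0.12, 0.25, 0.33, 0, 0, 0, 15], [-0.13, 0.14, 0.38, 0, 0, 0, 15], [-0.15, 0.03, 0.41, 0, 0, 0, 15]]
```

Call:
{"fn": "arm_command", "kwargs": {
  "plan": [
    [0.16,0.06,-0.4,0,0,0,15],
    [0.13,0.19,-0.37,0,0,0,15],
    [0.11,0.27,-0.3,0,0,0,15],
    [0.08,0.36,-0.23,0,0,0,15],
    [0.05,0.4,-0.13,0,0,0,15],
    [0.01,0.43,-0.03,0,0,0,15],
    [-0.03,0.42,0.07,0,0,0,15],
    [-0.05,0.39,0.18,0,0,0,15]
  ]
}}

```text
time_s: 37.0
tool_pos: [0.4623, -0.1669, 0.1706]
tool_rot: [0.1, 75.1, 6.3]
wrist_force: [1.8, -8.2, -7.0]
width: 0.223
```

```bash
python3 th.py
```

```text
grasp pt vise [-57.2  34.2  20.8] th 149.1 rad 66.7 t 37.0 w 19.0 q [38, 16, -20, 122, -2, 29, 117]
F vise [-3.3 -8.4 -6.2]
```

Call:
{"fn": "arm_command", "kwargs": {
  "plan": [
    [-0.02,0.17,0.12,0,0,0,15],
    [-0.04,0.15,0.14,0,0,0,15],
    [0,0,0,0,0,0,15]
  ]
}}

```text
time_s: 37.3
tool_pos: [0.4665, -0.1576, 0.1741]
tool_rot: [-0.4, 75.5, 5.6]
wrist_force: [-7.3, -18.3, -8.2]
width: 0.225
```

```bash
python3 th.py
```

```text
grasp pt vise [-50.7  43.   20.6] th 139.7 rad 66.5 t 37.3 w 19.2 q [36, 16, -19, 122, -1, 30, 114]
F vise [-12.4 -17.3  -1.3]
```

Call:
{"fn": "arm_command", "kwargs": {
  "plan": [
    [-0.05,0.13,0.15,0,0,0,15],
    [-0.05,0.11,0.17,0,0,0,15],
    [0,0,0,0,0,0,15]
  ]
}}

```text
time_s: 37.6
tool_pos: [0.4794, -0.142, 0.1831]
tool_rot: [0.2, 75.2, 6.5]
wrist_force: [-7.6, -4.2, 3.5]
width: 0.222
```

```bash
python3 th.py
```

```text
grasp pt vise [-33.7  57.   19.6] th 120.6 rad 66.2 t 37.6 w 18.9 q [34, 15, -20, 120, -1, 31, 112]
F vise [-4.6 -3.3  7.5]
```

Force fell from 21 N to 6 N while the handle went on to 120°, so it is hopping over. Continuing a little.

```bash
python3 circ.py -241 7 5
```

```text
[[-0.06, 0.09, 0.17, 0, 0, 0, 15], [-0.07, 0.06, 0.18, 0, 0, 0, 15], [-0.07, 0.04, 0.18, 0, 0, 0, 15], [-0.06, 0.02, 0.19, 0, 0, 0, 15], [-0.07, -0.01, 0.19, 0, 0, 0, 15]]
```

Call:
{"fn": "arm_command", "kwargs": {
  "plan": [
    [-0.06,0.09,0.17,0,0,0,15],
    [-0.07,0.06,0.18,0,0,0,15],
    [0,0,0,0,0,0,15]
  ]
}}

```text
time_s: 37.9
tool_pos: [0.4911, -0.1343, 0.1919]
tool_rot: [0.2, 75.2, 6.5]
wrist_force: [-7.9, -2.5, 2.2]
width: 0.223
```

```bash
python3 th.py; python3 look.py w18; python3 - <<'E'
import cv2
im=cv2.imread("pics/w18.png"); cv2.imwrite("pics/w18z.png",cv2.resize(im[280:400,240:400],(800,600),interpolation=cv2.INTER_CUBIC))
from h import *
im,d=arm.snapshot("top"); cv2.imwrite("pics/t18.png",cv2.resize(im[155:240,350:460,::-1],(770,595),interpolation=cv2.INTER_CUBIC))
E
```

```text
grasp pt vise [-18.3  63.2  19.7] th 106.2 rad 65.8 t 37.9 w 19.0 q [32, 15, -19, 119, 0, 33, 110]
F vise [-5.4 -1.6  6.4]
[ 0.49109158 -0.13434229  0.19193913] [[0.254, -0.111, 0.961], [0.029, 0.994, 0.107], [-0.967, 0.001, 0.256]] 0.22297213083757905 [ 3.190e+01  1.540e+01 -1.940e+01  1.186e+02 -1.000e-01  3.290e+01
  1.101e+02] 37.9 [-7.9 -2.5  2.2]
tool x.-SZ deg 20.174965751293733 phi -0.47715476835314974
```

View pics/t18.png

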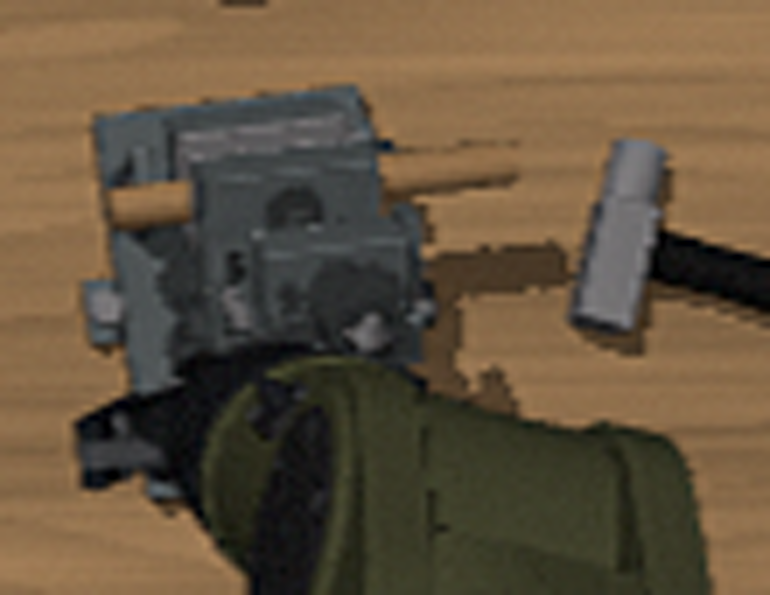

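View pics/w18.png

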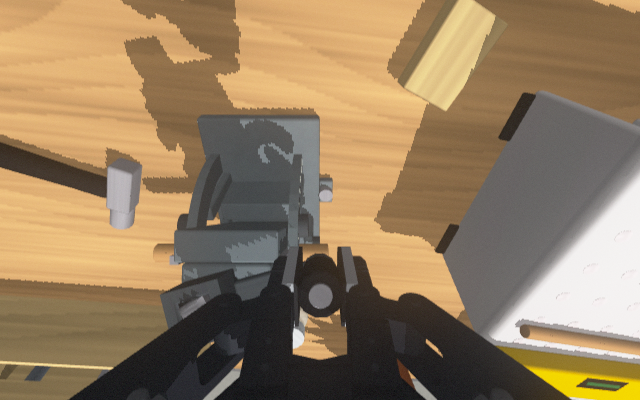

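```bash
python3 - <<'E'
import cv2
im=cv2.imread("pics/w18.png"); cv2.imwrite("pics/w18y.png",cv2.resize(im[265:330,150:245],(760,520),interpolation=cv2.INTER_CUBIC))
E
```

View pics/w18y.png

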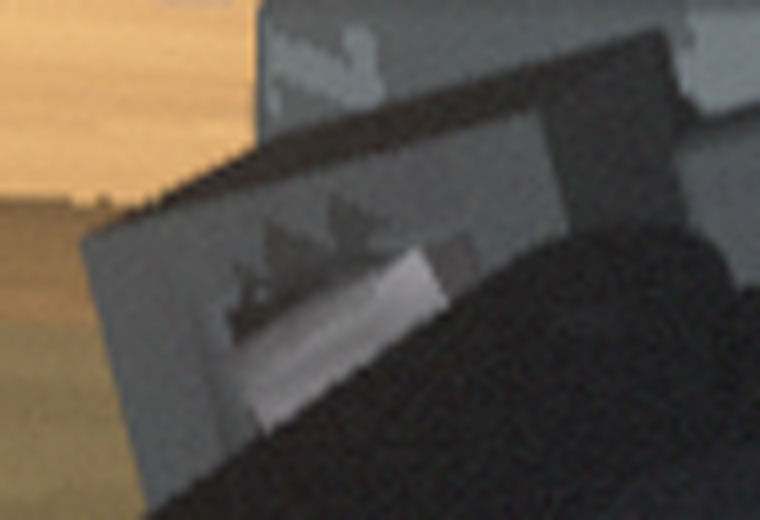

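The crank is now only about 12° off the square (edges 16° and 28° in the zoom), so the wedge is undone. A small push should tell whether the screw is at its stop.

Call:
{"fn": "arm_command", "kwargs": {
  "plan": [
    [-0.07,0.04,0.18,0,0,0,15],
    [0,0,0,0,0,0,15],
    [0,0,0,0,0,0,15]
  ]
}}

```text
time_s: 38.3
tool_pos: [0.4966, -0.1322, 0.1961]
tool_rot: [0.3, 75.2, 6.6]
wrist_force: [-5.9, -2.4, 0.3]
width: 0.219
```

```bash
python3 th.py
```

```text
grasp pt vise [-11.3  64.6  19.7] th 99.9 rad 65.6 t 38.3 w 18.7 q [31, 15, -19, 118, 0, 34, 109]
F vise [-4.8 -1.7  3.7]
```

```bash
python3 circ.py -263 8 7
```

```text
[[-0.08, 0.01, 0.21, 0, 0, 0, 15], [-0.08, -0.01, 0.22, 0, 0, 0, 15], [-0.07, -0.05, 0.21, 0, 0, 0, 15], [-0.08, -0.08, 0.2, 0, 0, 0, 15], [-0.07, -0.11, 0.19, 0, 0, 0, 15], [-0.06, -0.14, 0.17, 0, 0, 0, 15], [-0.06, -0.16, 0.15, 0, 0, 0, 15]]
```

Call:
{"fn": "arm_command", "kwargs": {
  "plan": [
    [-0.08,0.01,0.21,0,0,0,15],
    [-0.08,-0.01,0.22,0,0,0,15],
    [-0.07,-0.05,0.21,0,0,0,15],
    [0,0,0,0,0,0,15]
  ]
}}

```text
time_s: 38.7
tool_pos: [0.5182, -0.1311, 0.2111]
tool_rot: [0.6, 75.4, 6.9]
wrist_force: [-10.0, -0.1, 1.6]
width: 0.226
```

```bash
python3 th.py
```

```text
grasp pt vise [15.1 63.2 19.6] th 76.6 rad 65.0 t 38.7 w 19.3 q [30, 16, -19, 114, 1, 37, 108]
F vise [-7.3  1.1  7. ]
```

Call:
{"fn": "arm_command", "kwargs": {
  "plan": [
    [-0.07,-0.08,0.2,0,0,0,15],
    [0,0,0,0,0,0,15],
    [0,0,0,0,0,0,15]
  ]
}}

```text
time_s: 39.0
tool_pos: [0.5212, -0.1318, 0.2132]
tool_rot: [1.4, 75.9, 7.8]
wrist_force: [-17.2, 4.2, -1.7]
width: 0.218
```

```bash
python3 th.py
```

```text
grasp pt vise [18.8 62.  19.7] th 73.1 rad 64.8 t 39.0 w 18.6 q [30, 16, -19, 113, 1, 39, 108]
F vise [-14.5   6.2   8.1]
```

The handle resisted at about 74° with only 1 Nm, which is the genuine stop with the crank properly on the square. Relaxing carefully.

Call:
{"fn": "arm_command", "kwargs": {
  "plan": [
    [0.02,0.02,-0.06,0,0,0,15],
    [0,0,0,0,0,0,15]
  ]
}}

```text
time_s: 39.2
tool_pos: [0.5206, -0.1317, 0.2129]
tool_rot: [1.0, 75.6, 7.4]
wrist_force: [-14.0, 2.1, -0.4]
width: 0.224
```

```bash
python3 th.py
```

```text
grasp pt vise [18.1 62.2 19.8] th 73.8 rad 64.8 t 39.2 w 19.1 q [30, 16, -19, 113, 1, 38, 108]
F vise [-11.5   3.7   7.5]
```

Call:
{"fn": "arm_command", "kwargs": {
  "plan": [
    [0.03,0.03,-0.08,0,0,0,15],
    [0,0,0,0,0,0,15]
  ]
}}

```text
time_s: 39.4
tool_pos: [0.5195, -0.1314, 0.2121]
tool_rot: [0.7, 75.4, 7.1]
wrist_force: [-10.9, 1.1, 1.8]
width: 0.223
```

```bash
python3 th.py
```

```text
grasp pt vise [16.7 62.7 19.8] th 75.1 rad 64.9 t 39.4 w 19.0 q [30, 16, -19, 113, 1, 38, 108]
F vise [-7.8  2.4  7.6]
```

Call:
{"fn": "arm_command", "kwargs": {
  "plan": [
    [0.03,0.03,-0.08,0,0,0,15],
    [0.01,0.01,-0.03,0,0,0,15],
    [0,0,0,0,0,0,15]
  ]
}}

```text
time_s: 39.7
tool_pos: [0.5162, -0.1307, 0.2098]
tool_rot: [0.5, 75.3, 6.9]
wrist_force: [-8.8, -0.2, 2.3]
width: 0.223
```

```bash
python3 th.py
```

```text
grasp pt vise [12.7 63.8 19.8] th 78.7 rad 65.0 t 39.7 w 19.0 q [30, 16, -19, 114, 1, 37, 108]
F vise [-5.9  0.9  6.9]
```

```bash
python3 circ.py 80 -14 8 .0198
```

```text
[[0.15, 0.04, -0.41, 0, 0, 0, 15], [0.14, -0.08, -0.36, 0, 0, 0, 15], [0.12, -0.17, -0.34, 0, 0, 0, 15], [0.11, -0.26, -0.29, 0, 0, 0, 15], [0.08, -0.32, -0.22, 0, 0, 0, 15], [0.06, -0.37, -0.15, 0, 0, 0, 15], [0.02, -0.39, -0.05, 0, 0, 0, 15], [-0.01, -0.4, 0.03, 0, 0, 0, 15]]
```

Call:
{"fn": "arm_command", "kwargs": {
  "plan": [
    [0.14,0,-0.38,0,0,0,15],
    [0.13,-0.08,-0.36,0,0,0,15],
    [0.12,-0.17,-0.34,0,0,0,15],
    [0.1,-0.26,-0.29,0,0,0,15],
    [0.07,-0.32,-0.22,0,0,0,15],
    [0.05,-0.37,-0.15,0,0,0,15],
    [0,0,0,0,0,0,15]
  ]
}}

```text
time_s: 40.4
tool_pos: [0.4585, -0.1861, 0.1662]
tool_rot: [1.2, 75.6, 7.4]
wrist_force: [-10.6, -2.8, -8.2]
width: 0.223
```

```bash
python3 th.py; python3 circ.py 164 -8 5
```

```text
grasp pt vise [-64.5  15.5  20.6] th 166.5 rad 66.3 t 40.4 w 19.0 q [40, 17, -20, 121, -2, 30, 120]
F vise [-13.6  -1.5  -0.5]
[[0.02, -0.22, -0.04, 0, 0, 0, 15], [0, -0.23, -0.01, 0, 0, 0, 15], [0, -0.23, 0.01, 0, 0, 0, 15], [-0.02, -0.22, 0.05, 0, 0, 0, 15], [-0.03, -0.22, 0.08, 0, 0, 0, 15]]
```

Call:
{"fn": "arm_command", "kwargs": {
  "plan": [
    [0.04,-0.22,-0.08,0,0,0,15],
    [0.01,-0.23,-0.02,0,0,0,15],
    [0,0,0,0,0,0,15]
  ]
}}

```text
time_s: 40.7
tool_pos: [0.4595, -0.205, 0.1648]
tool_rot: [0.6, 75.3, 6.8]
wrist_force: [-9.1, -4.8, -1.5]
width: 0.222
```

```bash
python3 th.py
```

```text
grasp pt vise [-66.4  -3.3  20.2] th -177.2 rad 66.5 t 40.7 w 19.0 q [43, 18, -20, 121, -3, 30, 122]
F vise [-8.7 -3.7  4.3]
```

Call:
{"fn": "arm_command", "kwargs": {
  "plan": [
    [0,-0.08,-0.02,0,0,0,15],
    [0,0,0,0,0,0,46],
    [0,0,0,0,0,0,46],
    [-0.2,0,0,0,0,0,46],
    [-0.7,0,0,0,0,0,60],
    [-0.7,0,0,0,0,0,60],
    [-0.5,0,0,0,0,0,60]
  ]
}}

```text
time_s: 41.4
tool_pos: [0.4417, -0.2085, 0.2494]
tool_rot: [0.0, 74.9, 6.5]
wrist_force: [-0.0, 0.1, 0.4]
width: 0.703
```

```bash
python3 th.py; python3 look.py w19; python3 meas.py w19
```

```text
grasp pt vise [-32.9  -4.7 100. ] th -171.9 rad 33.2 t 41.4 w 60.0 q [47, 10, -22, 115, -6, 43, 127]
F vise [0.2 0.1 0.3]
[ 0.44166323 -0.20853861  0.24942122] [[0.259, -0.113, 0.959], [0.03, 0.994, 0.109], [-0.965, 0.0, 0.261]] 0.7029220300361382 [ 47.4  10.3 -22.2 114.8  -6.2  43.  126.5] 41.4 [-0.   0.1  0.4]
tool x.-SZ deg 19.859253029110295 phi -0.29809417077152917
bosstop 1340 mean [-1.  -1.3 13.4] min [-18.6 -19.3  11. ] max [17.1 16.3 17. ] px 303 349 272 318
((-0.5790500640869141, -1.2657756805419922), (30.699737548828125, 30.14896583557129), 14.204792022705078)
handtop 666 mean [-63.7 -17.1  38.6] min [-74.1 -27.5  35. ] max [-53.7  -7.1  42.6] px 289 318 200 229
ang -165.01929594065138 65.98638731382819
((-63.7370719909668, -17.208101272583008), 10.402164459228516)
toolcam y dir in vise [[-0.34, 0.0, 0.94], [-0.0, 1.0, -0.0], [-0.94, -0.0, -0.34]]
```

View pics/w19.png

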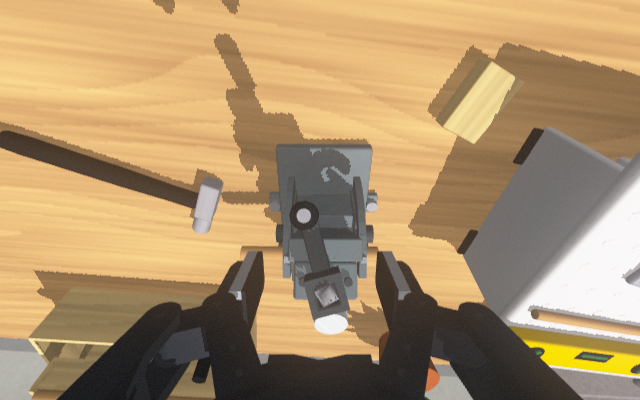

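```bash
python3 - <<'E'
import cv2
im=cv2.imread("pics/w19.png"); cv2.imwrite("pics/w19z.png",cv2.resize(im[265:325,290:365],(750,600),interpolation=cv2.INTER_CUBIC))
from wind import *
p,r=pose(); q=np.array(arm.get_state()["q"])
for ph in (14.2,-165.8):
    qq=q.copy(); 
    qq[6]=np.clip(qq[6]+(ph-0),-160,160)
    for x in (.08,.03,-.011):
        qq,e=ik(seat+x*SZ,vrot(ph).as_matrix(),qq); print(ph,qq.round(),round(e,4),marg(qq).min().round(1))
E
```

```text
14.2 [ 63.   7. -30. 125. -43.  29. 180.] 0.0001 -14.5
14.2 [ 60.  13. -32. 126. -45.  20. 181.] 0.0 -15.9
14.2 [ 58.  18. -35. 127. -47.  13. 183.] 0.0 -17.4
-165.8 [ 63.   7. -30. 125. -43.  29.  -0.] 0.0001 18.6
-165.8 [ 60.  13. -32. 126. -45.  20.   1.] 0.0 9.9
-165.8 [ 58.  18. -35. 127. -47.  13.   3.] 0.0 2.6
```

View pics/w19z.png

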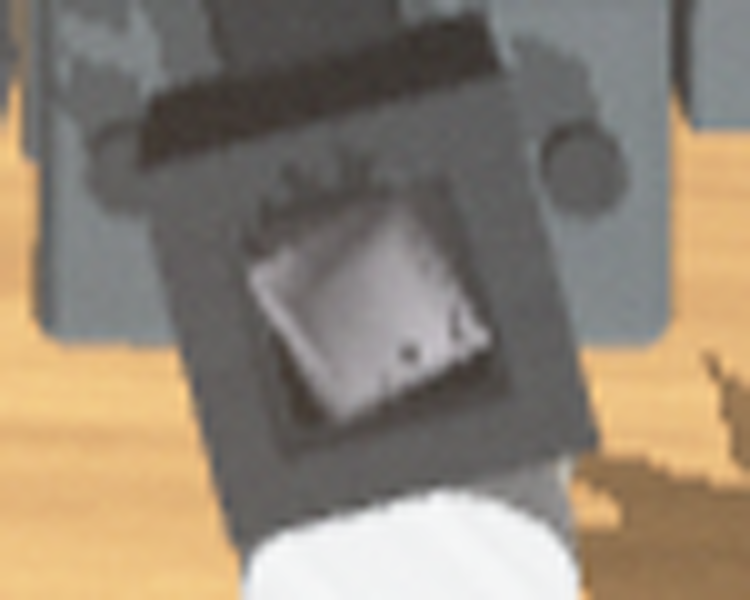

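The square now sits about 13° off the hole's sides, nearly free. Going to the boss with phi -166°, in two stages.

```bash
python3 - <<'E'
from wind import *
p,r=pose(); 
rows,a,b=plan(p,r,seat+.082*SZ,vrot(-84),15,60); show(rows)
print("B")
rows,a,b=plan(a,b,seat+.075*SZ,vrot(-165.8),14,60); show(rows)
E
```

```text
[[-0.018, 0.009, 0.06, 0.921, -0.176, 0.163, 60], [-0.017, 0.016, 0.059, 0.921, -0.176, 0.162, 60], [-0.015, 0.021, 0.057, 0.921, -0.176, 0.163, 60], [-0.014, 0.027, 0.056, 0.921, -0.175, 0.163, 60], [-0.012, 0.032, 0.053, 0.921, -0.176, 0.163, 60], [-0.011, 0.038, 0.049, 0.921, -0.176, 0.163, 60], [-0.01, 0.042, 0.046, 0.92, -0.176, 0.162, 60], [-0.007, 0.047, 0.042, 0.921, -0.176, 0.163, 60]]
[[-0.007, 0.05, 0.038, 0.921, -0.176, 0.163, 60], [-0.004, 0.054, 0.032, 0.921, -0.176, 0.163, 60], [-0.003, 0.057, 0.027, 0.921, -0.176, 0.162, 60], [-0.002, 0.06, 0.021, 0.921, -0.175, 0.163, 60], [0, 0.061, 0.016, 0.921, -0.176, 0.163, 60], [0.001, 0.063, 0.01, 0.921, -0.176, 0.163, 60], [0.002, 0.063, 0.003, 0.921, -0.176, 0.162, 60]]
B
[[0.012, 0, 0, 0.974, 0, 0, 60], [0.013, 0, 0, 0.974, 0, 0, 60], [0.012, 0, 0, 0.973, 0, 0, 60], [0.013, 0, 0, 0.974, 0, 0, 60], [0.012, 0, 0, 0.974, 0, 0, 60], [0.013, 0, 0, 0.974, 0, 0, 60], [0.012, 0, 0, 0.974, 0, 0, 60], [0.013, 0, 0, 0.973, 0, 0, 60]]
[[0.012, 0, 0, 0.974, 0, 0, 60], [0.013, 0, 0, 0.974, 0, 0, 60], [0.012, 0, 0, 0.974, 0, 0, 60], [0.013, 0, 0, 0.974, 0, 0, 60], [0.012, 0, 0, 0.973, 0, 0, 60], [0.013, 0, 0, 0.974, 0, 0, 60]]
```

Call:
{"fn": "arm_command", "kwargs": {
  "plan": [
    [-0.02,0.01,0.06,0.92,-0.176,0.163,60],
    [-0.02,0.02,0.06,0.92,-0.176,0.163,60],
    [-0.01,0.02,0.06,0.92,-0.176,0.163,60],
    [-0.01,0.03,0.06,0.92,-0.176,0.163,60],
    [-0.01,0.03,0.05,0.92,-0.176,0.163,60],
    [-0.01,0.04,0.05,0.92,-0.176,0.163,60],
    [-0.01,0.04,0.05,0.92,-0.176,0.163,60],
    [-0.01,0.05,0.04,0.92,-0.176,0.163,60]
  ]
}}

```text
time_s: 42.25
tool_pos: [0.4587, -0.2034, 0.2581]
tool_rot: [53.2, 64.1, 15.7]
wrist_force: [0.2, 0.0, 0.3]
width: 0.704
```

Call:
{"fn": "arm_command", "kwargs": {
  "plan": [
    [-0.01,0.05,0.04,0.92,-0.176,0.163,60],
    [0,0.05,0.03,0.92,-0.176,0.163,60],
    [0,0.06,0.03,0.92,-0.176,0.163,60],
    [0,0.06,0.02,0.92,-0.176,0.163,60],
    [0,0.06,0.02,0.92,-0.176,0.163,60],
    [0,0.06,0.01,0.92,-0.176,0.163,60],
    [0,0.06,0,0.92,-0.176,0.163,60],
    [0.01,0,0,0.97,0,0,60]
  ]
}}

```text
time_s: 43.05
tool_pos: [0.4729, -0.1987, 0.2666]
tool_rot: [90.3, 55.2, 7.1]
wrist_force: [-0.1, -0.6, -0.0]
width: 0.702
```

Call:
{"fn": "arm_command", "kwargs": {
  "plan": [
    [0.01,0,0,0.97,0,0,60],
    [0.01,0,0,0.97,0,0,60],
    [0.01,0,0,0.97,0,0,60],
    [0.01,0,0,0.97,0,0,60],
    [0.01,0,0,0.97,0,0,60],
    [0.01,0,0,0.97,0,0,60],
    [0.01,0,0,0.97,0,0,60],
    [0.01,0,0,0.97,0,0,60]
  ]
}}

```text
time_s: 43.85
tool_pos: [0.4751, -0.1989, 0.2641]
tool_rot: [136.9, 55.2, 7.2]
wrist_force: [0.4, 0.4, 0.4]
width: 0.703
```

Call:
{"fn": "arm_command", "kwargs": {
  "plan": [
    [0.01,0,0,0.97,0,0,60],
    [0.01,0,0,0.97,0,0,60],
    [0.01,0,0,0.97,0,0,60],
    [0.01,0,0,0.97,0,0,60],
    [0.01,0,0,0.97,0,0,60],
    [0,0,0,0,0,0,60]
  ]
}}

```text
time_s: 44.45
tool_pos: [0.4762, -0.1987, 0.2624]
tool_rot: [165.9, 55.2, 7.2]
wrist_force: [0.5, 0.1, 0.5]
width: 0.701
```

```bash
python3 look.py w20; python3 meas.py w20; python3 - <<'E'
from wind import *
p,r=pose(); t=seat-.0112*SZ
rows,a,b=plan(p,r,t,vrot(-165.8),1,60); show(rows)
E
```

```text
[ 0.47617615 -0.19872513  0.26240265] [[0.566, 0.32, -0.76], [0.071, -0.937, -0.341], [-0.821, 0.139, -0.554]] 0.700767978624101 [ 41.4   7.2  -6.7 125.6 -49.3  29.2   6.3] 44.45 [0.5 0.1 0.5]
tool x.-SZ deg 0.2880485917090153 phi -165.57508309451367
bosstop 1377 mean [ 1.2 -0.7 13.4] min [-17.6 -18.6  11. ] max [18.2 17.2 17. ] px 301 342 197 235
((0.17652034759521484, -0.8804988861083984), (30.248485565185547, 29.994125366210938), 14.011306762695312)
handtop 580 mean [-60.7 -16.5  38.3] min [-72.9 -27.   34. ] max [-52.2  -6.6  42.3] px 308 335 298 323
ang -164.8038880702939 62.91808789367897
((-62.51793670654297, -16.884784698486328), 10.610833168029785)
toolcam y dir in vise [[-0.0, 0.25, -0.97], [0.0, -0.97, -0.25], [-1.0, -0.0, 0.0]]
[[2.089, 0.051, -0.07, 0.07, 0.023, 0.043, 60]]
```

View pics/w20.png

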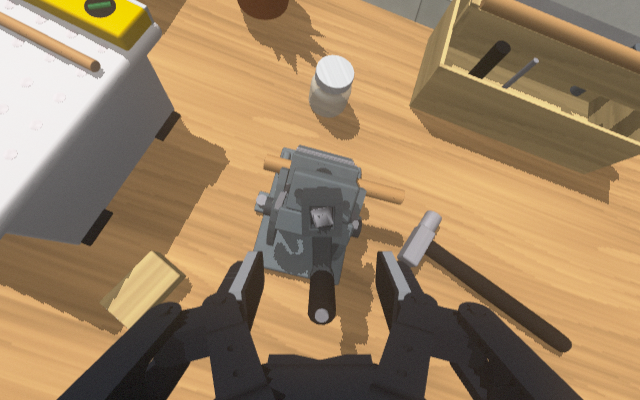

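Call:
{"fn": "arm_command", "kwargs": {
  "plan": [
    [0.45,0.03,-0.03,0.07,0.02,0.04,60],
    [0.5,0.02,-0.02,0,0,0,60],
    [0.5,0,-0.01,0,0,0,60],
    [0.4,0,0,0,0,0,60],
    [0.24,0,0,0,0,0,60],
    [0,0,0,0,0,0,24],
    [0,0,0,0,0,0,20],
    [0,0,0,0,0,0,20]
  ],
  "grip_force": 100
}}

```text
time_s: 45.3
tool_pos: [0.5253, -0.1938, 0.1954]
tool_rot: [165.9, 55.1, 6.9]
wrist_force: [-1.4, 1.3, 0.5]
width: 0.332
```

Call:
{"fn": "arm_command", "kwargs": {
  "plan": [
    [0,0,0,0,0,0,20],
    [0,0,0,0,0,0,20]
  ]
}}

```text
time_s: 45.5
tool_pos: [0.5253, -0.1938, 0.1953]
tool_rot: [166.0, 55.1, 6.9]
wrist_force: [-5.6, 2.6, 5.1]
width: 0.335
```

```bash
python3 th.py
```

```text
grasp pt vise [-0.9  0.   8.2] th 178.5 rad 0.9 t 45.5 w 28.6 q [42, 17, -15, 127, -65, 17, 20]
F vise [-1.4  3.3  7.1]
```

Call:
{"fn": "arm_command", "kwargs": {
  "plan": [
    [0,0,0,-0.6,0,0,20],
    [0,0,0,-0.6,0,0,20],
    [-0.05,0,0,0,0,0,20],
    [-0.1,0,0,0,0,0,20],
    [0,0,0,0,0,0,20]
  ]
}}

```text
time_s: 46.0
tool_pos: [0.5225, -0.1942, 0.1993]
tool_rot: [158.9, 55.1, 7.0]
wrist_force: [7.2, 1.6, -10.5]
width: 0.326
```

```bash
python3 th.py; python3 -c "
from h import *
print(arm.get_state()['torque'])"
```

```text
grasp pt vise [-0.8 -0.  13. ] th -178.1 rad 0.8 t 46.0 w 27.8 q [43, 16, -16, 127, -63, 17, 25]
F vise [ -0.    0.7 -12.8]
[-0.12440299  0.62035936  0.20301744]
```

Call:
{"fn": "arm_command", "kwargs": {
  "plan": [
    [-0.12,0,0,0,0,0,20],
    [-0.12,0,0,0,0,0,20],
    [0,0,0,0,0,0,20]
  ]
}}

```text
time_s: 46.3
tool_pos: [0.5167, -0.1949, 0.2076]
tool_rot: [158.9, 55.1, 6.9]
wrist_force: [-0.1, 2.1, -2.0]
width: 0.332
```

```bash
python3 th.py; python3 look.py w21 250 230 140 105; python3 meas.py w21 | head -2
```

```text
grasp pt vise [-0.9 -0.  23.2] th -179.6 rad 0.9 t 46.3 w 28.3 q [43, 15, -14, 127, -61, 19, 23]
F vise [-1.   2.  -1.8]
[ 0.51671342 -0.19485636  0.20763337] [[0.568, 0.406, -0.716], [0.069, -0.89, -0.45], [-0.82, 0.206, -0.534]] 0.3317447435004816 [ 42.7  14.9 -14.1 127.2 -60.9  19.   23.3] 46.3 [-0.1  2.1 -2. ]
tool x.-SZ deg 0.11267877433934216 phi -158.75348675439704
bosstop 888 mean [ 4.8  1.3 14.4] min [-11.  -21.5  11. ] max [19.6 25.7 17. ] px 267 368 240 288
((2.7412633895874023, 1.1020545959472656), (24.92488670349121, 50.49575424194336), 19.922670364379883)
```

View pics/w21z.png

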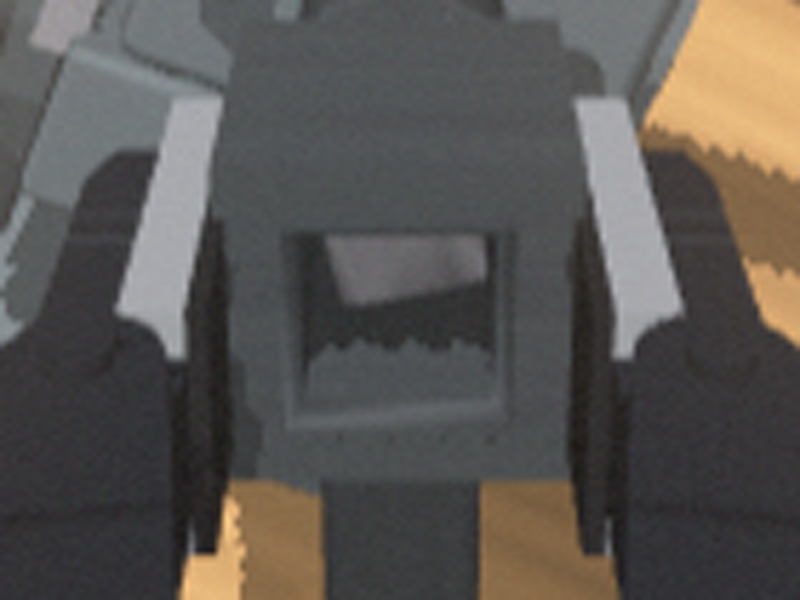

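The crank lifts off freely, with only 2 N. Pulling clear and planning the carry to the stool.

Call:
{"fn": "arm_command", "kwargs": {
  "plan": [
    [-0.3,0,0,0,0,0,20],
    [-0.5,0,0,0,0,0,20],
    [-0.6,0,0,0,0,0,20],
    [-0.6,0,0,0,0,0,20],
    [-0.4,0,0,0,0,0,20]
  ]
}}

```text
time_s: 46.85
tool_pos: [0.4615, -0.2029, 0.2878]
tool_rot: [158.6, 55.0, 6.6]
wrist_force: [0.5, -0.1, -1.8]
width: 0.329
```

```bash
python3 th.py; python3 look.py w22 270 150 120 90; python3 - <<'E'
from wind import *
f=np.load("w22.npz"); c=dict(arm.camera_info("wrist")); c["world_from_camera"]=f["M"]
W=cloud("wrist",f["d"],c); T=R.from_matrix(f["r"]).inv().apply((W-f["p"]).reshape(-1,3)).reshape(W.shape)*1000
for v in range(240,325,12): print(v,np.round(T[v,[300,340]],1).tolist())
p,r=pose(); q=np.array(arm.get_state()["q"])
for psi in (-152,-170,180,):
    a=np.radians(psi); z=np.array([np.cos(a),np.sin(a),0]); x=np.array([0,0,-1.]); Rr=toolR(x,np.cross(z,x))
    qq=q.copy()
    for k in np.linspace(.1,1,10):
        pp=p+(np.array([.505,.33,.26])-p)*k; rr=r*R.from_rotvec((r.inv()*Rr).as_rotvec()*k); qq,e=ik(pp,rr.as_matrix(),qq)
    qq,e=ik(np.array([.505,.33,.153]),Rr.as_matrix(),qq); print(psi,qq.round(),e,marg(qq).min())
a=np.radians(-152); z=np.array([np.cos(a),np.sin(a),0]); x=np.array([0,0,-1.]); Rr=toolR(x,np.cross(z,x))
rows,_,_=plan(p,r,np.array([.505,.33,.27]),Rr,15,20); show(rows)
E
```

```text
grasp pt vise [ -0.6  -1.4 120.9] th -112.9 rad 1.5 t 46.85 w 28.1 q [43, 4, -6, 124, -45, 33, 10]
F vise [-0.7 -0.1 -1.7]
[ 0.46150634 -0.20287781  0.28783926] [[0.57, 0.403, -0.716], [0.066, -0.891, -0.449], [-0.819, 0.209, -0.534]] 0.32860150480904454 [ 42.7   4.3  -5.8 124.2 -45.3  33.1   9.7] 46.85 [ 0.5 -0.1 -1.8]
tool x.-SZ deg 0.12559463186649528 phi -158.80946173149454
240 [[-5.4, -8.7, -15.5], [-6.3, 11.7, -15.9]]
252 [[-17.9, -7.9, -15.4], [-19.3, 10.8, -16.1]]
264 [[-24.1, -7.6, -12.6], [-24.2, 10.6, -12.7]]
276 [[-23.2, -7.8, -5.8], [-23.3, 10.8, -5.8]]
288 [[-23.3, -7.9, 0.7], [-24.7, 10.8, -0.3]]
300 [[-23.0, -8.1, 7.6], [-24.0, 11.0, 6.9]]
312 [[-23.5, -8.2, 14.2], [-23.3, 11.2, 14.4]]
324 [[202.5, -27.1, 219.7], [211.6, 31.2, 227.8]]
-152 [ -21.   32.  -21.   96.   14.   54. -110.] 5.357254435302579e-06 44.44462675658312
-170 [ -22.   32.  -20.   96.   13.   54. -127.] 5.159600032145819e-06 38.36905179986803
180 [ -22.   32.  -20.   96.   13.   54. -137.] 4.8218822423510605e-06 28.7088647015712
[[0.125, -0.77, -0.435, -0.001, -0.362, -0.143, 20], [0.12, -0.768, -0.439, -0.001, -0.363, -0.144, 20], [0.115, -0.766, -0.444, 0, -0.362, -0.143, 20], [0.11, -0.764, -0.448, -0.001, -0.363, -0.143, 20], [0.103, -0.763, -0.453, -0.001, -0.362, -0.143, 20], [0.098, -0.761, -0.456, -0.001, -0.362, -0.144, 20], [0.092, -0.76, -0.46, -0.001, -0.363, -0.143, 20], [0.086, -0.758, -0.463, -0.001, -0.362, -0.143, 20]]
[[0.08, -0.757, -0.467, 0, -0.363, -0.143, 20], [0.073, -0.756, -0.469, -0.001, -0.362, -0.144, 20], [0.066, -0.755, -0.472, -0.001, -0.362, -0.143, 20], [0.06, -0.754, -0.475, -0.001, -0.363, -0.143, 20], [0.054, -0.753, -0.477, -0.001, -0.362, -0.143, 20], [0.046, -0.752, -0.479, -0.001, -0.363, -0.144, 20], [0.039, -0.751, -0.48, 0, -0.362, -0.143, 20]]
```

View pics/w22.png

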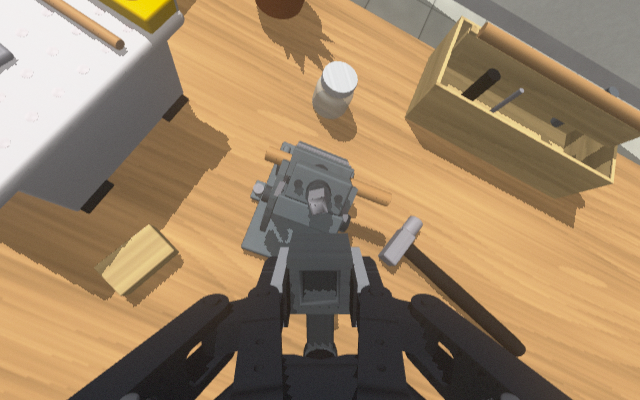

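The crank is off, held square, with its underside 4 mm past the TCP. Carrying it to the stool.

Call:
{"fn": "arm_command", "kwargs": {
  "plan": [
    [0.12,-0.77,-0.44,0,-0.36,-0.14,20],
    [0.12,-0.77,-0.44,0,-0.36,-0.14,20],
    [0.11,-0.77,-0.44,0,-0.36,-0.14,20],
    [0.11,-0.76,-0.45,0,-0.36,-0.14,20],
    [0.1,-0.76,-0.45,0,-0.36,-0.14,20],
    [0.1,-0.76,-0.46,0,-0.36,-0.14,20],
    [0.09,-0.76,-0.46,0,-0.36,-0.14,20],
    [0.09,-0.76,-0.46,0,-0.36,-0.15,20]
  ]
}}

```text
time_s: 47.7
tool_pos: [0.4842, 0.0762, 0.2775]
tool_rot: [159.4, 73.2, 7.5]
wrist_force: [1.2, 0.1, -2.3]
width: 0.329
```

Call:
{"fn": "arm_command", "kwargs": {
  "plan": [
    [0.08,-0.76,-0.47,0,-0.36,-0.14,20],
    [0.07,-0.76,-0.47,0,-0.36,-0.15,20],
    [0.07,-0.75,-0.47,0,-0.37,-0.14,20],
    [0.06,-0.75,-0.48,0,-0.37,-0.15,20],
    [0.05,-0.75,-0.48,0,-0.37,-0.14,20],
    [0.05,-0.75,-0.48,0,-0.37,-0.15,20],
    [0.04,-0.75,-0.48,0,-0.37,-0.14,20],
    [0,0,0,0,0,0,20]
  ]
}}

```text
time_s: 48.5
tool_pos: [0.5038, 0.3295, 0.2681]
tool_rot: [-117.6, 89.5, 90.8]
wrist_force: [-0.5, -0.7, -1.3]
width: 0.335
```

Call:
{"fn": "arm_command", "kwargs": {
  "plan": [
    [0,0,0,0,0,0,20]
  ]
}}

```text
time_s: 48.6
tool_pos: [0.5043, 0.3246, 0.2686]
tool_rot: [-142.4, 89.7, 65.8]
wrist_force: [0.0, 0.5, -2.6]
width: 0.327
```

```bash
python3 look.py w23; python3 - <<'E'
from wind import *
p,r=pose()
a=np.radians(-152); z=np.array([np.cos(a),np.sin(a),0]); x=np.array([0,0,-1.]); Rr=toolR(x,np.cross(z,x))
rows,_,_=plan(p,r,np.array([.505,.33,.162]),Rr,4,20); show(rows)
E
```

```text
[0.50430036 0.32457602 0.26860649] [[0.002, 0.473, -0.881], [0.005, -0.881, -0.473], [-1.0, -0.004, -0.005]] 0.3267539619846154 [ -17.1   26.5  -28.6   86.6   13.    69.9 -109.4] 48.6 [ 0.   0.5 -2.6]
tool x.-SZ deg 34.83013345046571 phi -154.50147837791152
[[0.669, -0.034, -0.019, 0.005, -0.012, 0.006, 20], [0.669, -0.034, -0.021, 0.005, -0.012, 0.005, 20], [0.669, -0.035, -0.021, 0.006, -0.011, 0.006, 20], [0.67, -0.035, -0.021, 0.005, -0.012, 0.006, 20]]
```

View pics/w23.png

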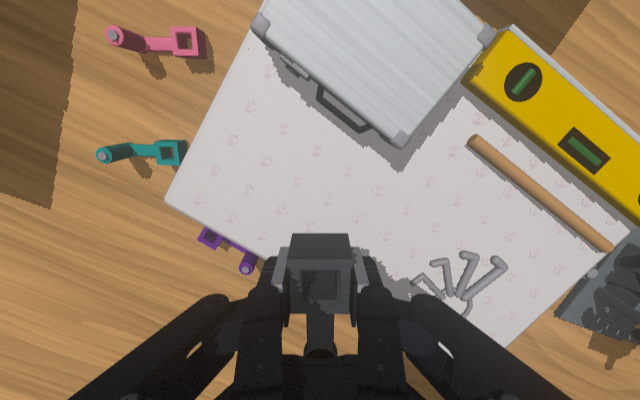

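Free space below the crank, clear of the keys at about (460,280) and the case. Descending, slowly at the end.

Call:
{"fn": "arm_command", "kwargs": {
  "plan": [
    [0.6,-0.03,-0.02,0,-0.01,0,20],
    [0.7,-0.03,-0.02,0,-0.01,0,20],
    [0.7,-0.03,-0.02,0,-0.01,0,20],
    [0.4,0,0,0,0,0,20],
    [0.19,0,0,0,0,0,20],
    [0,0,0,0,0,0,20]
  ]
}}

```text
time_s: 49.25
tool_pos: [0.5052, 0.3269, 0.1659]
tool_rot: [-138.3, 89.9, 69.7]
wrist_force: [0.2, -0.1, -2.2]
width: 0.334
```

Call:
{"fn": "arm_command", "kwargs": {
  "plan": [
    [0.08,0,0,0,0,0,20],
    [0.06,0,0,0,0,0,20],
    [0.05,0,0,0,0,0,20],
    [0,0,0,0,0,0,20]
  ]
}}

```text
time_s: 49.65
tool_pos: [0.5053, 0.3282, 0.1589]
tool_rot: [-146.2, 89.8, 61.9]
wrist_force: [-0.1, 0.3, -1.1]
width: 0.33
```

```bash
python3 - <<'E'
from h import *
s=arm.get_state(); p,r=pose(); print(p,s["wrist_force"],s["time_s"],np.degrees(np.arccos(-r.as_matrix()[2,0])))
E
```

```text
[0.50528778 0.32824336 0.15891476] [-0.13460061  0.30495003 -1.13887127] 49.65 0.2119079343789628
```

Call:
{"fn": "arm_command", "kwargs": {
  "plan": [
    [0.05,0,0,0,0,0,20],
    [0.04,0,0,0,0,0,20],
    [0.02,0,0,0,0,0,20],
    [0,0,0,0,0,0,20],
    [0,0,0,0,0,0,20]
  ]
}}

```text
time_s: 50.15
tool_pos: [0.5052, 0.3283, 0.1544]
tool_rot: [-142.3, 89.8, 65.8]
wrist_force: [0.3, 0.3, -2.1]
width: 0.327
```

```bash
python3 - <<'E'
from h import *
s=arm.get_state(); p,r=pose(); print(p,s["wrist_force"],s["time_s"],np.degrees(np.arccos(-r.as_matrix()[2,0])))
E
```

```text
[0.50524225 0.32829036 0.1543598 ] [ 0.31034995  0.26935037 -2.1173277 ] 50.15 0.20008938537818782
```

Call:
{"fn": "arm_command", "kwargs": {
  "plan": [
    [0.025,0,0,0,0,0,20],
    [0.015,0,0,0,0,0,20],
    [0,0,0,0,0,0,20]
  ]
}}

```text
time_s: 50.45
tool_pos: [0.5054, 0.3284, 0.1531]
tool_rot: [-146.9, 89.8, 61.2]
wrist_force: [-0.8, -0.4, 1.6]
width: 0.332
```

```bash
python3 - <<'E'
from h import *
s=arm.get_state(); p,r=pose(); print(p,s["wrist_force"],s["time_s"])
E
```

```text
[0.50538966 0.32837634 0.15314323] [-0.75844614 -0.38577075  1.59572681] 50.45
```

Contact: the force went from -2.1 to +1.6 N. Pressing down slightly, then releasing and withdrawing.

Call:
{"fn": "arm_command", "kwargs": {
  "plan": [
    [0.01,0,0,0,0,0,20],
    [0,0,0,0,0,0,40],
    [0,0,0,0,0,0,55],
    [0,0,0,0,0,0,60],
    [-0.2,0,0,0,0,0,60],
    [-0.5,0,0,0,0,0,60],
    [-0.7,0,0,0,0,0,60],
    [-0.7,0,0,0,0,0,60]
  ]
}}

```text
time_s: 51.25
tool_pos: [0.5049, 0.3279, 0.2376]
tool_rot: [-135.3, 89.8, 72.8]
wrist_force: [-0.2, 0.2, 0.4]
width: 0.703
```

Call:
{"fn": "arm_command", "kwargs": {
  "plan": [
    [-0.7,0,0,0,0,0,60],
    [-0.5,0,0,0,0,0,60],
    [0,0,0,0,0,0,60]
  ]
}}

```text
time_s: 51.55
tool_pos: [0.5059, 0.329, 0.2881]
tool_rot: [-161.2, 89.5, 46.9]
wrist_force: [0.9, 0.2, -0.9]
width: 0.703
```

```bash
python3 look.py w24; python3 - <<'E'
from h import *
f=np.load("w24.npz"); c=dict(arm.camera_info("wrist")); c["world_from_camera"]=f["M"]
W=cloud("wrist",f["d"],c)
def box(lo,hi):
    m=np.all((W>lo)&(W<hi),-1); return W[m]
b=box([.47,.29,.170],[.54,.37,.19]); print("boss top",len(b),b.mean(0),b.min(0),b.max(0)); 
A=np.c_[b[:,:2]-b[:,:2].mean(0),np.ones(len(b))]; print("slope deg",np.degrees(np.linalg.lstsq(A,b[:,2],rcond=None)[0][:2]))
b=box([.40,.25,.195],[.49,.36,.215]); print("hand top",len(b),b.mean(0) if len(b) else "")
im,d=arm.snapshot("scene"); cv2.imwrite("pics/s24.png",im[:,:,::-1]); np.save("s24.npy",d)
a=cv2.imread("pics/scene0.png")[165:255,215:300]; bb=im[165:255,215:300,::-1]
cv2.imwrite("pics/cmp24.png",np.hstack([cv2.resize(x,(400,424),interpolation=cv2.INTER_CUBIC) for x in (a,bb)]))
im,d=arm.snapshot("top"); cv2.imwrite("pics/t24.png",im[:,:,::-1]); print(arm.get_state()["time_s"])
E
```

```text
[0.5059076  0.32898706 0.28811554] [[0.006, 0.471, -0.882], [0.007, -0.882, -0.471], [-1.0, -0.003, -0.009]] 0.702994118802708 [ -17.4   26.1  -28.8   84.2   12.8   72.5 -109.4] 51.55 [ 0.9  0.2 -0.9]
tool x.-SZ deg 34.602381674904194 phi -154.6718732466605
boss top 836 [0.50780828 0.32847247 0.17652064] [0.48687996 0.30825935 0.17016924] [0.52721629 0.34776257 0.17924871]
slope deg [-1.22789028 -0.67022654]
hand top 425 [0.45200266 0.29803795 0.20176711]
51.7
```

View pics/w24.png

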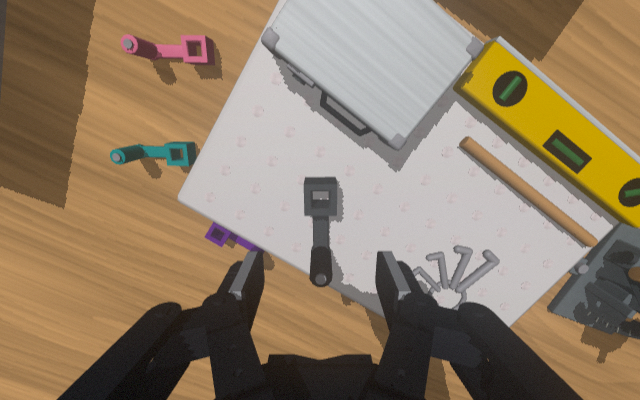

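View pics/cmp24.png

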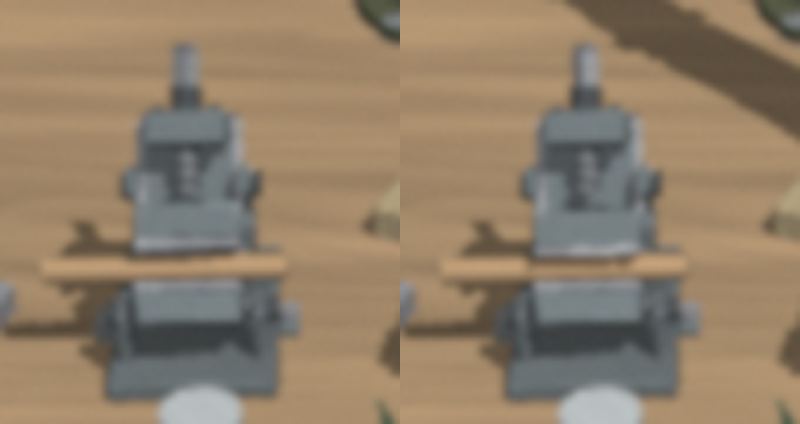

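View pics/t24.png

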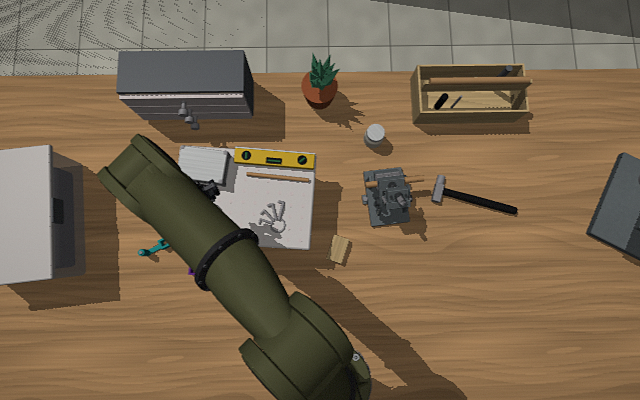

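Checks before handing in: the crank lies flat on the stool, boss top at z 0.1765 m and handle top at 0.202 m. The moving jaw lies against the dowel, and the dowel and bystanders haven't visibly moved. Handing in.

```bash
python3 -c "
from station import arm
print(arm.close_job())"
```

```text
the job is handed in; nothing more can be done
None
```

I seated the crank on the screw, wound it clockwise to the stop, took it off, laid it flat on the stool and handed the job in at about 52 s. No verdict was reported, and I could not measure the final clamp force directly.

**What went wrong:** My first push against the stop was too hard, about 50 N on the handle. It wedged the crank about 30° round on the square. A first pull of about 79 N with the boss gripped did not free it. I pushed the crank on until it snapped into another of its four positions, wound to the stop again at about 1 Nm, and it then lifted off with about 13 N at most.

**Last checks:**
- **Crank:** it lies flat with its handle up, boss at about (0.508, 0.328) and handle top at z 0.202. The boss top is at z 0.1765, or about 26.5 mm above a stool top taken at 150 mm, against 28 mm nominal. The fitted slope of about 1.2° is within camera accuracy. The gripper is open and clear.
- **Vise:** in the scene view the jaw lies against the dowel, and the dowel has not visibly moved.
- **Bystanders:** none visibly moved in the scene and top views.

**What disagrees:** The task text says the screw stays where it is left. When I eased off at the stop, it pushed the handle back about 120° before it came to rest. I take this as springiness in the jaw or the stop, with friction still holding the clamp. That the clamp still presses above 30 N is my inference, not a measurement.

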